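# Gather grinding balls by tipping the tray and reload the mill jar with a scoop

## Task

Reload the grinding jar: take the bow handle of the steel tray and tip the tray up to its stop so that the three white grinding balls roll together into its narrow round end, and leave it tipped. Then take the scoop, scoop all three balls out of that end in one scoopful and tip them gently, from just above the rim, into the open metal jar. Finally stand the scoop upright on the free worktop, let go of it, and leave everything else where it stands.

Things in the scene. Friction and masses are not known exactly. Their poses are not given: they have to be found in the camera images.
- tilt_stand: Low grey stand, fixed to the worktop, that carries the steel tray. Origin: on the worktop under the middle of the tray; x axis runs along the tray from its narrow round end (at x = -110 mm) to its wide end wall (inner face at x = +100 mm), z up. The whole is 220 mm long, 162 mm wide, 151 mm high over the handle.
- tray (a joint): Tip angle of the tray, rad: 0 level (start), stop at 0.30. Hinge axis lies across the tray (stand y) at x = -50 mm, z = 34 mm of the stand; growing angle raises the wide end with the handle and lowers the narrow end. Stiff friction hinge: it takes about 12 N upward at the handle and stays where it is left.
- tray_handle (a point): Middle of the tray's black hand grip: a round bar 13 mm thick, 70 mm of grip along y, held by a dark steel bow above the wide end wall; level tray: 144 mm above the worktop, stand x = +101.5 mm; it is 36 mm clear above the rim of the wall. Lies 151.5 mm behind and 110 mm above the hinge axis. Axes as the tray: x to the wide end, y along the bar, z up out of the tray.
- tray_toe (a point): Point on the tray's inner floor at the apex of the narrow round end, at the foot of the wall. Axes as the tray (x up along the floor to the wide end, y across, z square out of the floor). Tray of 3 mm steel sheet, walls 62 mm high inside. Inside plan: round end of radius 48 mm centred at x = 48 mm, walls parallel (96 mm apart) to x = 60 mm, then widening to 156 mm at x = 115 mm, end wall at x = 210 mm. Floor flat; 46 mm above the worktop when level.
- tray_hinge (a point): Point on the tray's hinge axis, in its middle; axes as the stand (does not move with the tray).
- ball0: White ceramic grinding ball, 32 mm diameter, 65 g, smooth and slippery, rolls freely; origin at its centre. Starts somewhere on the tray's floor.
- ball1: Second white grinding ball, like ball0.
- ball2: Third white grinding ball, like ball0.
- scoop: Aluminium hand scoop with an upright blue grip, 140 g, standing on its flat bottom on the worktop. Origin: on the underside; x axis points from the nose to the heel, y across, z up. Flat floor 2 mm thick, 88 mm wide: round nose of radius 44 mm whose tip is at x = -60 mm, heel wall 40 mm high at x = +50 mm; side walls rise from 5 mm at x = -16 mm to 38 mm at the heel; the nose is open.
- scoop_grip (a point): Middle of the scoop's blue grip: an upright bar 26 mm along x, 20 mm along y, from 74 to 140 mm above the scoop's underside; this point at x = +35 mm, z = 110 mm of the scoop. Grip it from above across its 20 mm (closing along the scoop's y). Axes as the scoop.
- scoop_nose (a point): Tip of the scoop's nose on its underside, x = -60 mm of the scoop. Axes as the scoop.
- scoop_pan (a point): Point inside the scoop, 20 mm above its underside over the origin.
- grinding_jar: Open grey metal grinding jar, 124 mm outside diameter, 85 mm high, 950 g, loose. Inside 108 mm wide, floor 8 mm above the underside. Origin: centre of the underside, z up.
- electrode_arm: White jointed electrode stand, fixed; an obstacle between the tray and the left of the worktop. Square foot 120 x 156 mm; its post stands 48 mm from the origin along the body's y. Above 120 mm height its arms take up about world x 0.62 to 0.71, y -0.30 to 0.03, up to 340 mm high, so cross from side to side nearer the robot.
- balance: Dark blue laboratory balance with a round white pan and a small weighing boat on it, fixed, an obstacle: about 90 mm high with the boat; it takes up world x 0.28 to 0.52, y -0.12 to 0.10, straight ahead of the robot. Origin on the worktop under its middle.
- jar_lid: Metal lid of the jar with a round knob, 124 mm wide, 52 mm high, lying apart; not used, leave it. Origin: centre of its underside.
- salt_jar: White plastic jar with a white cap, 92 x 93 x 178 mm; leave it. Origin: centre of its underside.
- wash_bottle: White wash bottle with red cap and bent spout, 68 x 105 x 203 mm; leave it. Origin: centre of its underside.
- sample_pot: White sample pot with red lid at the front right, 68 mm wide, 63 mm high; leave it. Origin: centre of its underside.

How it is judged:
By the outcome, as a careful person would: the job done as asked, in the order asked, and still so for the second after the job is handed in, with the robot touching nothing.
It also fails if it takes over 72 s, if anything falls off the work surface, if the arm or the gripper's body presses on something with over 40 N, if the wrist force passes 120 N, or if a joint passes its speed limit or range.

## Robot

A 6-joint arm with a two-finger parallel gripper is mounted at the origin on a cart in front of the work surface, level with it; the furniture and walls round the work are solid. World frame = base frame: x ahead of the robot, y to its left, z up, the work surface at z = 0. Lengths are in m, angles in rad, forces in N, time in s.
With the tool pointing down it reaches from about 0.4 to 0.825 m from the base axis. Payload 7 kg.
Tool frame: the origin (TCP) lies at the very end of the fingers, on their centre line; the grasp point (between the pads) lies 19 mm behind it; y points along the fingers, x is the direction in which the jaws open and shut, and the axes are right-handed (so a half turn about y gives the same grasp; the last joint's range is limited). The gripper opens to 88 mm and grips with 3 to 60 N. Pads are 19 mm wide; open, the fingers measure 130 mm over their backs; the gripper's body (78 mm by 193 mm) begins 47 mm behind the grasp point.
Start: joints at [1.553, 0.359, 0.012, 0, -1.224, -0.288], TCP at [0.203, 0.644, 0.187] pointing down, gripper open.
Joint ranges: [-3.07, 3.07], [-1.43, 2.12], [-1.02, 1.25], [-3.03, 1.67], [-3.05, -0], [-3.03, 3.03]. Speed limits (rad/s): [2.39, 2.39, 3.01, 3.14, 3.14, 3.14].

## Interface

Orientations are given as [roll, pitch, yaw] about the fixed x, y, z axes, in that order (R = Rz(yaw) Ry(pitch) Rx(roll)).
In Python, from station import arm gives the robot as it stands.
- The arm moves only by the tool move_arm, never from a script. Its arguments are lists of equal length, an entry for each row: "jaw": the closure, from 0 (fully open) to 1 (shut); "offset": the shift along the tool's x, y, z in m, a list of three; "roll": the turn about the tool's y in rad. In form: {"jaw": [jaw, ...], "offset": [[dx, dy, dz], ...], "roll": [roll, ...]}. A call has 1 to 5 rows; each row shifts and turns the commanded pose from where the row before left it, along the tool's axes as they then stand; what a row does not reach is not made up. A row lasts 1/8 s, in which the tool goes at most 62.5 mm and 10.7 degrees, less where a joint would pass 70% of its speed; a pose out of reach is approached as far as the arm can. A call is refused whole if a number of a shift passes 0.0625 or a number of a turn 0.188, either way. A call with a gripper value outside its range is refused whole. The fingers move at their own pace and stop on an object; "grip_force" is the grip in N (left out, the last holds). Time passes only in rows, so rows that do not move let the fingers close. It gives the time, the measured TCP pose, the force and the opening at its end, in the units of the state.
- arm.get_state(): the state, without advancing time (a new reading comes with each control period).
- arm.grab_frame(name): name is "scene" or "top" or "wrist"; returns a dict with "pixels" (420x560x3 uint8, blue, green, red), "fovy" (degrees; the focal length in pixels is half the picture's height over the tangent of half this angle, whatever the lens; pixels are square), "cx", "cy" (the principal point, pixels), "position" and "attitude" of the camera in the world; the wrist camera has in their place "hand_eye" (4x4, takes a point from camera to tool coordinates, whose origin is the TCP and whose axes are the tool frame's). Camera axes: x right, y down, z forward; pixel columns grow to the right and rows downward; lengths in m; the calibration is good to about 2 mm. The wrist camera is an equidistant fisheye: a pixel r from the principal point sees the ray r / f radians off the axis. A picture is of the moment at which its call begins: read the wrist's pose just before it. There is no depth.
- arm.job_done(): hands the job in, once; it reports no verdict.
Trained networks look in a picture, given as the dict that the camera call returned (one of the last four; its "shot" number tells which), for a name from the list of things; names that differ only in an ending like _2 or _b are one class to them, and where a whole thing is asked for, a point or a joint stands for the part that bears it (a point fixed in the world has none). Each returns a list of dicts, best first, with "p" (0 to 1); they miss things now and then, are a little off and sometimes report something else, mostly with a low value. They report only what shows in the picture. A call takes as long as a camera call.
- arm.recognise(picture, thing): "position" ([x, y, z] in m, in world coordinates, good to about 4 mm: the middle of the surface that is visible of it).
- arm.landmark_of(picture, thing): "position" ([x, y, z] in m, in world coordinates, good to about 4 mm: a listed point, or the origin of a listed thing).
The state is a dict: "t": time; "q": joint angles; "qd": joint speeds; "joint_efforts": joint torques, N m; "eef_pos": TCP position; "ee_rot": TCP orientation; "force": force on the tool from outside, world axes, zero at the start; "moment": the same for the moment, N m; "width": finger opening in m.
Only numpy, scipy, OpenCV 4.12 (cv2) and the standard library are available. Lean on these libraries where they do the work, as an engineer would, in place of code of your own. Each camera call takes 0.05 s, during which the arm holds its last target.

## Working session

There is one attempt and no reset: what is moved stays moved. The work goes in short steps, Python scripts to look and compute and a tool call to move; the robot and the scene stay as the last step left them, time stands still between calls to the robot, and variables do not carry over. Pictures are saved under pics/ and viewed, and the job is handed in when it is done.

Besides the shell and the picture viewer there is one more tool, called after "Request:" as name([rows], argument=value, ...), one row to a line, values as JSON. move_arm: Moves the arm, as the interface text tells. Its arguments: {"type":"object","properties":{"jaw":{"type":"array","items":{"type":"number"}},"offset":{"type":"array","items":{"type":"array","items":{"type":"number"}}},"roll":{"type":"array","items":{"type":"number"}},"grip_force":{"type":"number"}},"required":["jaw","offset","roll"]}

```bash
ls; mkdir -p pics
python3 - <<'E'
from station import arm
import cv2,numpy as np
s=arm.get_state(); print({k:np.round(v,3).tolist() for k,v in s.items()})
for n in ["scene","top"]:
    f=arm.grab_frame(n); cv2.imwrite(f"pics/{n}0.png",f["pixels"]); print(n,f["fovy"],f["cx"],f["cy"],f["position"],f["attitude"])
    for th in ["tilt_stand","tray_handle","tray_toe","tray_hinge","ball0","ball1","scoop","scoop_grip","scoop_nose","grinding_jar","electrode_arm","balance","jar_lid","salt_jar","wash_bottle","sample_pot"]:
        r=arm.landmark_of(f,th); print(th,[(np.round(d["position"],3).tolist(),round(d["p"],2)) for d in r[:4]])
print(arm.get_state()["t"])
E
```

```text
pics
{'t': 0.0, 'q': [1.553, 0.359, 0.011, -0.0, -1.224, -0.288], 'qd': [0.001, -0.001, 0.001, 0.001, -0.0, -0.001], 'joint_efforts': [0.0, -58.271, 29.305, 6.997, 0.007, -0.0], 'eef_pos': [0.203, 0.643, 0.186], 'ee_rot': [-1.571, -0.002, -1.877], 'force': [0.804, -0.292, -0.631], 'moment': [-0.018, 0.004, 0.028], 'width': 0.088}
scene 52.61693872993332 283.25436459803956 204.61792404908877 [-0.01176035 -0.89266177  1.204059  ] [-2.43364487  0.00343392 -0.62934325]
tilt_stand [([0.448, -0.315, -0.002], 0.91)]
tray_handle [([0.488, -0.402, 0.144], 0.81), ([0.449, -0.314, -0.001], 0.47)]
tray_toe [([0.403, -0.21, 0.046], 0.67)]
tray_hinge [([0.426, -0.261, 0.032], 0.87)]
ball0 [([0.44, 0.284, 0.018], 0.66), ([0.517, -0.358, 0.065], 0.6), ([0.418, -0.386, 0.064], 0.52), ([0.425, -0.308, 0.06], 0.4)]
ball1 [([0.44, 0.284, 0.018], 0.66), ([0.517, -0.358, 0.065], 0.6), ([0.418, -0.386, 0.064], 0.52), ([0.425, -0.308, 0.06], 0.4)]
scoop [([0.439, 0.283, -0.002], 0.83)]
scoop_grip [([0.462, 0.312, 0.109], 0.78)]
scoop_nose [([0.404, 0.239, 0.0], 0.96), ([0.518, -0.362, 0.064], 0.62)]
grindin
[... 827 characters left out ...]
], 0.52), ([0.423, -0.386, 0.066], 0.41)]
ball1 [([0.521, -0.363, 0.062], 0.61), ([0.429, -0.312, 0.067], 0.52), ([0.423, -0.386, 0.066], 0.41)]
scoop [([0.441, 0.281, 0.002], 0.72)]
scoop_grip [([0.46, 0.315, 0.108], 0.91)]
scoop_nose [([0.401, 0.235, -0.001], 0.98), ([0.442, -0.549, -0.0], 0.22)]
grinding_jar [([0.589, 0.155, -0.006], 0.9)]
electrode_arm [([0.623, -0.157, -0.002], 0.78)]
balance [([0.711, 0.309, -0.001], 0.72), ([0.491, -0.403, 0.146], 0.7)]
jar_lid [([0.754, 0.133, 0.004], 0.77)]
salt_jar [([0.71, 0.309, -0.001], 0.62)]
wash_bottle [([0.724, -0.337, 0.001], 0.64)]
sample_pot [([0.444, -0.546, -0.003], 0.88), ([0.444, 0.282, 0.001], 0.59), ([0.43, -0.26, 0.033], 0.24)]
1.7
```

View pics/scene0.png

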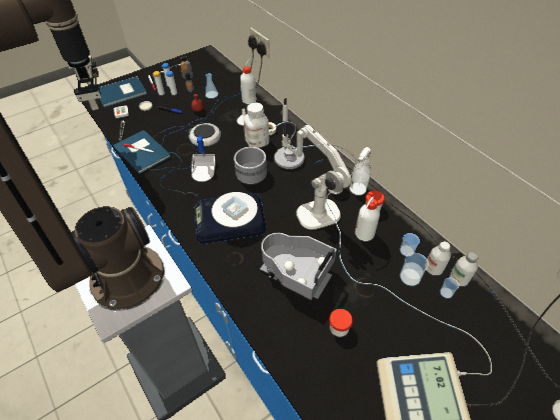

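View pics/top0.png

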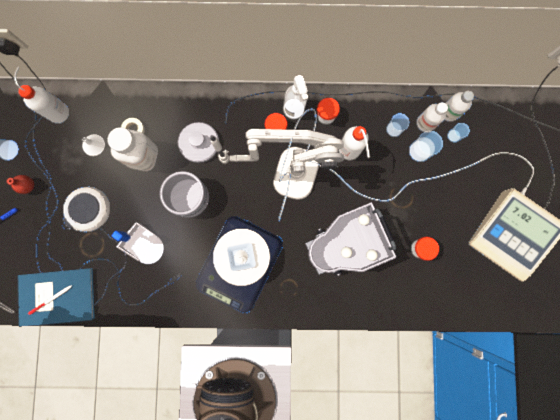

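```bash
cat > h.py <<'E'
import numpy as np, json
from station import arm
def st():
    s=arm.get_state(); return np.array(s["eef_pos"]),s["ee_rot"][2],s
def rows(p,yaw,wps,jaw,nd=4):
    """wps: list of (x,y,z,yaw,n,mode) mode 'l' linear or 'c' cylindrical"""
    p=np.array(p,float); out=[]
    for w in wps:
        x,y,z,yw,n,m=w; p0=p.copy(); y0=yaw
        for k in range(1,n+1):
            a=k/n
            if m=='c':
                r0,t0=np.hypot(p0[0],p0[1]),np.arctan2(p0[1],p0[0]); r1,t1=np.hypot(x,y),np.arctan2(y,x)
                r=r0+a*(r1-r0); t=t0+a*(t1-t0); q=np.array([r*np.cos(t),r*np.sin(t),p0[2]+a*(z-p0[2])])
            else: q=p0+a*(np.array([x,y,z])-p0)
            d=q-p; tx=np.array([np.cos(yaw),np.sin(yaw),0]); tz=np.array([-np.sin(yaw),np.cos(yaw),0])
            o=np.round([d@tx,-d[2],d@tz],nd); ro=round(-((y0+a*(yw-y0))-yaw),3)
            p=p+tx*o[0]+tz*o[2]+np.array([0,0,-o[1]]); yaw=yaw-ro
            out.append((o.tolist(),ro))
    for i in range(0,len(out),5):
        b=out[i:i+5]
        print(json.dumps({"jaw":[jaw]*len(b),"offset":[o for o,_ in b],"roll":[r for _,r in b]}), "MAX",max(max(map(abs,o)) for o,_ in b),max(abs(r) for _,r in b))
    print("end",np.round(p,4),round(yaw,4),len(out),"rows")
E
python3 - <<'E'
from h import *
p,y,s=st(); print(p,y,s["t"])
import math
c=lambda th,r,z,yw,n:(r*math.cos(th),r*math.sin(th),z,yw,n,'c')
rows(p,y,[c(0.5,.5,.26,-1.877-0.95,9),c(-.3,.46,.26,-1.877-1.9,7),(0.489,-.4035,.20,-4.3,6,'c')],0.0,3)
E
```

```text
[0.20322321 0.64363587 0.18655993] -1.8765524876209545 1.7
{"jaw": [0.0, 0.0, 0.0, 0.0, 0.0], "offset": [[0.022, -0.008, 0.056], [0.02, -0.008, 0.054], [0.02, -0.008, 0.053], [0.018, -0.009, 0.052], [0.018, -0.008, 0.051]], "roll": [0.106, 0.105, 0.106, 0.105, 0.106]} MAX 0.056 0.106
{"jaw": [0.0, 0.0, 0.0, 0.0, 0.0], "offset": [[0.016, -0.008, 0.049], [0.016, -0.008, 0.048], [0.014, -0.008, 0.047], [0.014, -0.008, 0.045], [-0.002, -0.0, 0.057]], "roll": [0.106, 0.105, 0.106, 0.105, 0.136]} MAX 0.057 0.136
{"jaw": [0.0, 0.0, 0.0, 0.0, 0.0], "offset": [[-0.002, -0.0, 0.057], [-0.004, -0.0, 0.055], [-0.005, -0.0, 0.055], [-0.006, -0.0, 0.055], [-0.007, -0.0, 0.053]], "roll": [0.136, 0.135, 0.136, 0.136, 0.136]} MAX 0.057 0.136
{"jaw": [0.0, 0.0, 0.0, 0.0, 0.0], "offset": [[-0.008, -0.0, 0.053], [-0.037, 0.01, 0.021], [-0.038, 0.01, 0.022], [-0.038, 0.01, 0.022], [-0.041, 0.01, 0.024]], "roll": [0.135, 0.087, 0.087, 0.088, 0.087]} MAX 0.053 0.135
{"jaw": [0.0, 0.0], "offset": [[-0.041, 0.01, 0.024], [-0.043, 0.01, 0.025]], "roll": [0.087, 0.087]} MAX 0.043 0.087
end [ 0.4896 -0.4037  0.1996] -4.2996 22 rows
```

Request:
move_arm([
  [0.022, -0.008, 0.056],
  [0.02, -0.008, 0.054],
  [0.02, -0.008, 0.053],
  [0.018, -0.009, 0.052],
  [0.018, -0.008, 0.051],
], jaw=[0, 0, 0, 0, 0], roll=[0.106, 0.105, 0.106, 0.105, 0.106])

```text
t: 2.33
eef_pos: [0.3866, 0.4285, 0.2279]
ee_rot: [-1.571, 0.0, -2.408]
force: [0.4, 0.1, 0.4]
width: 0.0874
```

Request:
move_arm([
  [0.016, -0.008, 0.049],
  [0.016, -0.008, 0.048],
  [0.014, -0.008, 0.047],
  [0.014, -0.008, 0.045],
  [-0.002, 0, 0.057],
], jaw=[0, 0, 0, 0, 0], roll=[0.106, 0.105, 0.106, 0.105, 0.136])

```text
t: 2.95
eef_pos: [0.4588, 0.1856, 0.2608]
ee_rot: [-1.572, 0.002, -2.965]
force: [1.1, 0.1, 0.2]
width: 0.0881
```

Request:
move_arm([
  [-0.002, 0, 0.057],
  [-0.004, 0, 0.055],
  [-0.005, 0, 0.055],
  [-0.006, 0, 0.055],
  [-0.007, 0, 0.053],
], jaw=[0, 0, 0, 0, 0], roll=[0.136, 0.135, 0.136, 0.136, 0.136])

```text
t: 3.58
eef_pos: [0.4577, -0.0878, 0.2598]
ee_rot: [-1.571, 0.0, 2.637]
force: [0.8, 0.4, 0.1]
width: 0.0873
```

Request:
move_arm([
  [-0.008, 0, 0.053],
  [-0.037, 0.01, 0.021],
  [-0.038, 0.01, 0.022],
  [-0.038, 0.01, 0.022],
  [-0.041, 0.01, 0.024],
], jaw=[0, 0, 0, 0, 0], roll=[0.135, 0.087, 0.087, 0.088, 0.087])

```text
t: 4.2
eef_pos: [0.4886, -0.308, 0.2194]
ee_rot: [-1.571, 0.0, 2.155]
force: [1.3, 0.3, 0.4]
width: 0.0876
```

Request:
move_arm([
  [-0.041, 0.01, 0.024],
  [-0.043, 0.01, 0.025],
], jaw=[0, 0], roll=[0.087, 0.087])

```text
t: 4.45
eef_pos: [0.4897, -0.4052, 0.1992]
ee_rot: [-1.571, 0.0, 1.981]
force: [0.5, 0.2, 0.0]
width: 0.0873
```

Run:
```python
from h import *
import cv2
p,y,s=st(); print(p,y,s["t"],s["q"])
f=arm.grab_frame("wrist"); cv2.imwrite("pics/w1.png",f["pixels"]); print(f["fovy"],f["hand_eye"])
print([(np.round(d["position"],4),d["p"]) for d in arm.landmark_of(f,"tray_handle")])
f=arm.grab_frame("scene"); cv2.imwrite("pics/s1.png",f["pixels"])
print([(np.round(d["position"],4),d["p"]) for d in arm.landmark_of(f,"tray_handle")])
```

```text
[ 0.48970896 -0.40523104  0.19916614] 1.9811063711359338 4.45 [-3.84725616e-01  2.87008380e-01 -6.21324555e-02  4.86187987e-05
 -1.22150999e+00 -7.75777297e-01]
65.70646984690485 [[ 9.99999562e-01  3.57240987e-04 -8.65314277e-04  5.36080214e-04]
 [ 9.28267649e-04 -2.58639312e-01  9.65973522e-01 -1.98032171e-01]
 [ 1.21281046e-04 -9.65973902e-01 -2.58639530e-01  7.09415454e-02]
 [ 0.00000000e+00  0.00000000e+00  0.00000000e+00  1.00000000e+00]]
[(array([ 0.4932, -0.4076,  0.1455]), 0.7)]
[(array([ 0.4898, -0.4039,  0.1426]), 0.58)]
```

View pics/w1.png

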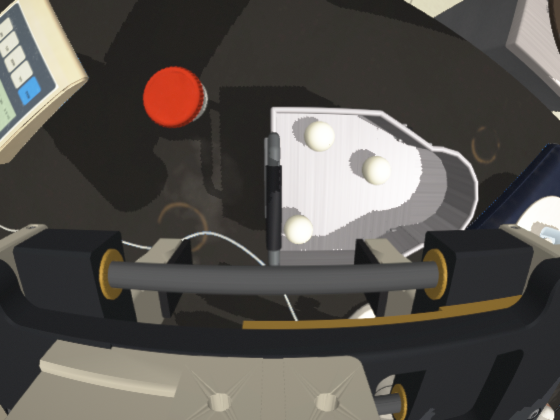

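Request:
move_arm([
  [0, 0.04, 0],
  [0, 0.034, 0],
  [0, 0, 0],
  [0, 0, 0],
  [0, 0, 0],
], jaw=[0, 0, 0.5, 1, 1], roll=[0, 0, 0, 0, 0], grip_force=40)

```text
t: 5.28
eef_pos: [0.4907, -0.404, 0.1277]
ee_rot: [-1.573, 0.003, 1.984]
force: [0.2, 0.5, 0.1]
width: 0.0635
```

Request:
move_arm([
  [0, 0, 0],
  [0, 0, 0],
], jaw=[1, 1], roll=[0, 0])

```text
t: 5.52
eef_pos: [0.4898, -0.4038, 0.1262]
ee_rot: [-1.571, 0.001, 1.984]
force: [-0.3, 0.3, -0.4]
width: 0.0437
```

Run:
```python
from h import *
p,y,s=st(); print(p,y,s["t"],s["width"],s["force"])
import math
# handle arc about hinge
u=np.array([math.cos(-1.159),math.sin(-1.159)])
def h(a): 
    c,sn=math.cos(a),math.sin(a); return np.array([151.5*c-110*sn,151.5*sn+110*c])/1000
wp=[]
for k in range(1,11):
    d=h(.305*k/10)-h(0); wp.append((p[0]+u[0]*d[0],p[1]+u[1]*d[0],p[2]+d[1],y,1,'l'))
rows(p,y,wp,1)
```

```text
[ 0.48978324 -0.4037726   0.12618939] 1.9836270303973258 5.525 0.04369196234868749 [-0.27524756  0.25584245 -0.43421498]
{"jaw": [1, 1, 1, 1, 1], "offset": [[0.0034, -0.0046, -0.0], [0.0036, -0.0044, -0.0], [0.0037, -0.0044, -0.0], [0.0038, -0.0042, -0.0], [0.004, -0.0041, -0.0]], "roll": [-0.0, -0.0, -0.0, -0.0, -0.0]} MAX 0.0046 0.0
{"jaw": [1, 1, 1, 1, 1], "offset": [[0.004, -0.004, -0.0], [0.0042, -0.0039, -0.0], [0.0044, -0.0037, -0.0], [0.0044, -0.0036, -0.0], [0.0045, -0.0035, -0.0]], "roll": [-0.0, -0.0, -0.0, -0.0, -0.0]} MAX 0.0045 0.0
end [ 0.4737 -0.3671  0.1666] 1.9836 10 rows
```

Request:
move_arm([
  [0, 0, 0],
  [0, 0, 0],
  [0, 0, 0],
  [0, 0, 0],
], jaw=[1, 1, 1, 1], roll=[0, 0, 0, 0])

```text
t: 6.02
eef_pos: [0.4895, -0.4037, 0.1255]
ee_rot: [-1.571, -0.0, 1.984]
force: [0.4, 0.2, -0.5]
width: 0.0039
```

Run:
```python
from h import *
import cv2
f=arm.grab_frame("scene"); im=f["pixels"]; cv2.imwrite("pics/s2.png",cv2.resize(im[180:360,200:420],None,fx=3,fy=3,interpolation=cv2.INTER_CUBIC))
f=arm.grab_frame("wrist"); cv2.imwrite("pics/w2.png",f["pixels"])
p,y,s=st(); print(p,s["width"],s["force"])
```

```text
[ 0.48953499 -0.40365756  0.12552134] 0.0010765259795871536 [0.22741121 0.43034081 0.13427903]
```

View pics/s2.png

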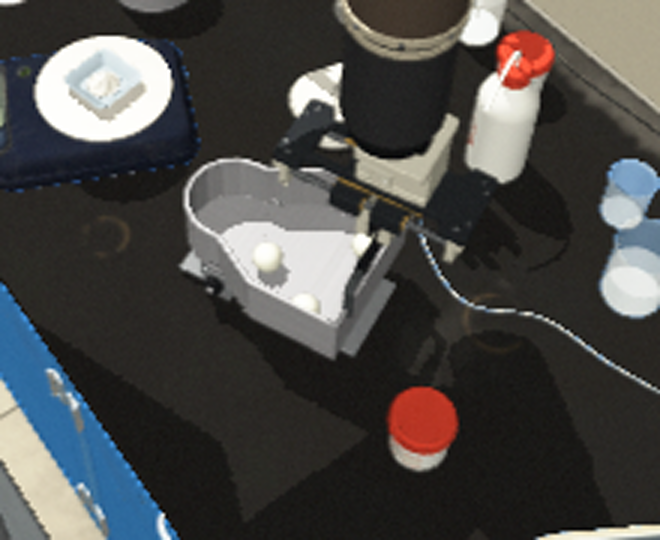

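View pics/w2.png

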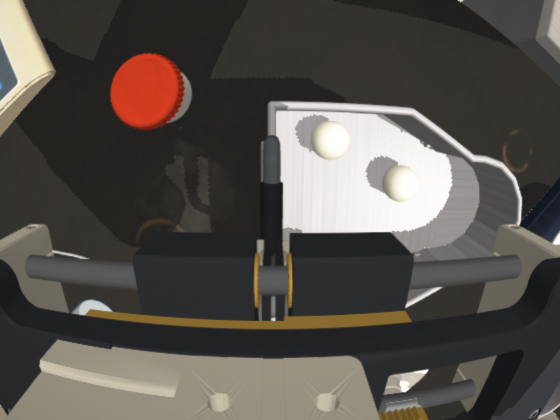

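```bash
cat >> h.py <<'E'
from scipy.spatial.transform import Rotation as Ro
def cam(f):
    H=f["pixels"].shape[0]; fo=H/2/np.tan(np.radians(f["fovy"])/2)
    return fo,Ro.from_euler('xyz',f["attitude"]).as_matrix(),np.array(f["position"])
def proj(f,P):
    fo,R,c=cam(f); q=R.T@(np.array(P)-c); return np.array([f["cx"]+fo*q[0]/q[2],f["cy"]+fo*q[1]/q[2]])
def ray(f,u,v):
    fo,R,c=cam(f); d=R@np.array([(u-f["cx"])/fo,(v-f["cy"])/fo,1]); return c,d
def onz(f,u,v,z):
    c,d=ray(f,u,v); return c+d*(z-c[2])/d[2]
def tri(f1,p1,f2,p2):
    c1,d1=ray(f1,*p1);c2,d2=ray(f2,*p2); A=np.c_[d1,-d2]; t=np.linalg.lstsq(A,c2-c1,rcond=None)[0]
    a=c1+d1*t[0];b=c2+d2*t[1]; return (a+b)/2,np.linalg.norm(a-b)
E
python3 - <<'E'
from h import *
import cv2
f=arm.grab_frame("scene"); g=arm.grab_frame("top")
for P in [(.4895,-.4037,.1255),(.4895,-.4037,.1445),(.405,-.211,.046),(.4895,-.4037,.108)]:
    print(proj(f,P),(proj(f,P)-[200,180])*3,proj(g,P))
cv2.imwrite("pics/t2.png",cv2.resize(g["pixels"][170:320,260:460],None,fx=4,fy=4,interpolation=cv2.INTER_CUBIC))
for th in ["tray_handle","tray_toe","tilt_stand","tray_hinge"]:
  for x in (f,g): print(th,[(np.round(d["position"],4),round(d["p"],2)) for d in arm.landmark_of(x,th)][:2])
E
```

```text
[323.82675185 263.79212692] [371.48025556 251.37638077] [383.74205769 228.61509743]
[324.2718247  260.28712454] [372.81547411 240.86137361] [385.53005876 228.09612076]
[264.91799665 249.64844328] [194.75398995 208.94532984] [310.29901157 259.00092195]
[323.42568803 266.95055296] [370.27706408 260.85165887] [382.14861957 229.07760118]
tray_handle [(array([ 0.4899, -0.4001,  0.1439]), 0.63)]
tray_handle [(array([ 0.4881, -0.404 ,  0.1484]), 0.57)]
tray_toe [(array([ 0.4026, -0.2094,  0.046 ]), 0.93), (array([ 0.4236, -0.3061,  0.0594]), 0.42)]
tray_toe []
tilt_stand [(array([ 0.4493, -0.3156, -0.0045]), 0.95)]
tilt_stand [(array([ 0.4493, -0.3111,  0.0022]), 0.61)]
tray_hinge [(array([ 0.6192, -0.1557,  0.0027]), 0.68), (array([ 0.4036,  0.2379, -0.0007]), 0.58)]
tray_hinge [(array([0.4585, 0.3128, 0.1085]), 0.22)]
```

View pics/t2.png

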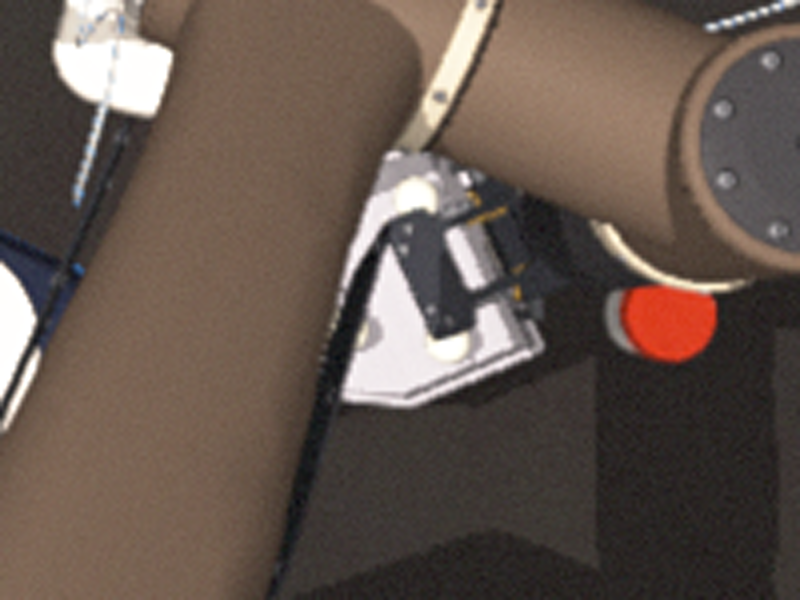

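Run:
```python
import cv2
a=cv2.imread("pics/scene0.png")[220:310,240:370]; a=cv2.resize(a,None,fx=5,fy=5,interpolation=cv2.INTER_CUBIC)
cv2.drawMarker(a,(int((324.3-240)*5),int((260.3-220)*5)),(0,0,255),0,20,2)
b=cv2.imread("pics/s2.png")
cv2.imwrite("pics/c1.png",a)
a=cv2.imread("pics/top0.png")[190:290,290:420]; a=cv2.resize(a,None,fx=5,fy=5,interpolation=cv2.INTER_CUBIC)
cv2.drawMarker(a,(int((385.5-290)*5),int((228.1-190)*5)),(0,0,255),0,20,2);cv2.imwrite("pics/c2.png",a)
a=cv2.imread("pics/w2.png")[100:350,170:370]; cv2.imwrite("pics/c3.png",cv2.resize(a,None,fx=2.4,fy=2.4))
```

```text
(no output)
```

View pics/c1.png

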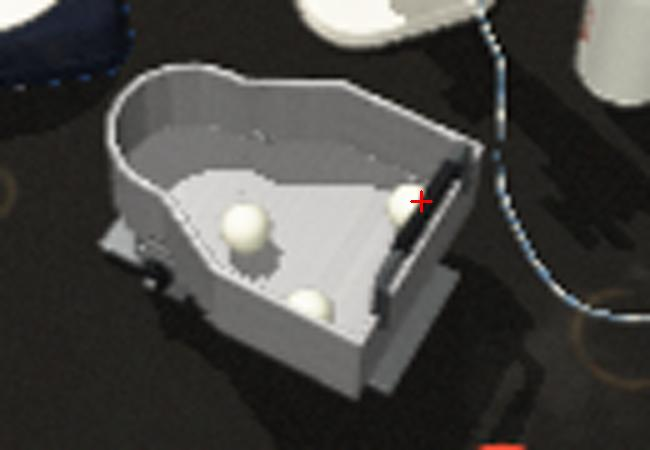

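View pics/c2.png

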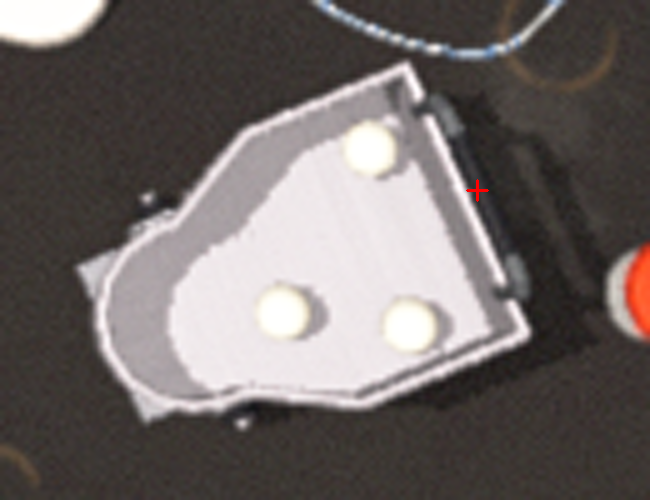

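View pics/c3.png

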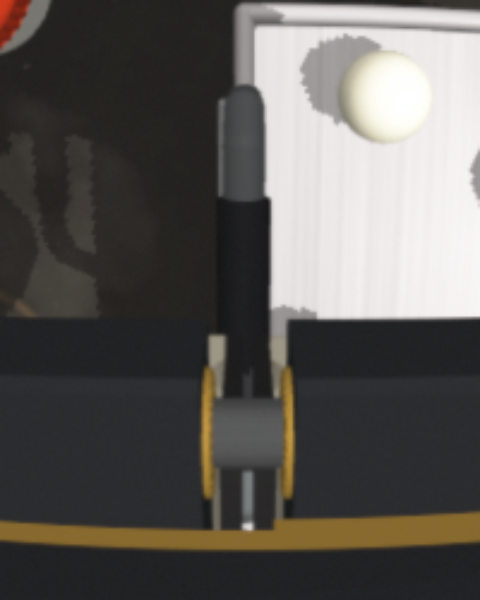

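Request:
move_arm([
  [0.0035, -0.0046, 0],
  [0.0036, -0.0045, 0],
  [0.0037, -0.0044, 0],
], jaw=[1, 1, 1], roll=[0, 0, 0])

```text
t: 7.0
eef_pos: [0.4852, -0.3935, 0.1396]
ee_rot: [-1.571, 0.0, 1.984]
force: [0.3, 0.5, 0.2]
width: 0.0002
```

Run:
```python
from h import *
import cv2
p,y,s=st(); print(p,s["width"],s["force"],s["t"])
f=arm.grab_frame("scene"); cv2.imwrite("pics/c1.png",cv2.resize(f["pixels"][220:310,240:370],None,fx=5,fy=5,interpolation=cv2.INTER_CUBIC))
```

```text
[ 0.48521731 -0.39353632  0.13962466] 0.00021669016114459822 [0.28575519 0.49589455 0.15252771] 7.0
```

View pics/c1.png

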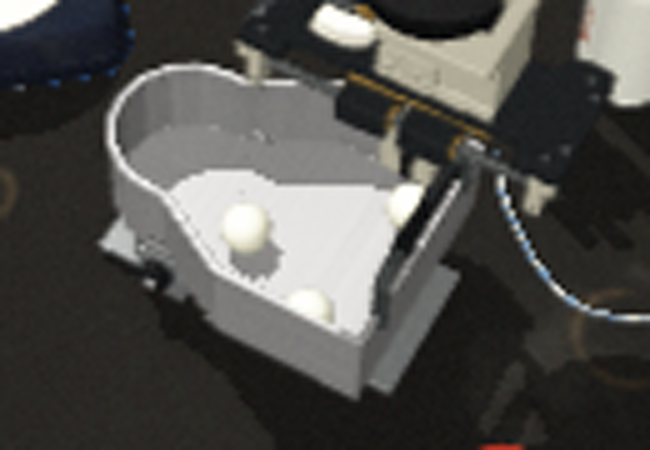

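```bash
cat >> h.py <<'E'
def wproj(f,P):  # tool coords -> wrist pixel
    fo=f["pixels"].shape[0]/2/np.tan(np.radians(f["fovy"])/2)
    T=np.linalg.inv(np.array(f["hand_eye"])); q=T[:3,:3]@np.array(P)+T[:3,3]
    th=np.arctan2(np.hypot(q[0],q[1]),q[2]); ph=np.arctan2(q[1],q[0]); return np.array([f["cx"]+fo*th*np.cos(ph),f["cy"]+fo*th*np.sin(ph)])
def w2tool(p,yaw,P):
    d=np.array(P)-p; return np.array([d[0]*np.cos(yaw)+d[1]*np.sin(yaw),-d[2],-d[0]*np.sin(yaw)+d[1]*np.cos(yaw)])
E
python3 - <<'E'
from h import *
import cv2
p,y,s=st()
f=arm.grab_frame("wrist"); im=f["pixels"].copy(); print(f["cx"],f["cy"])
def mk(P,c):
    u=wproj(f,P); print(P,u); cv2.drawMarker(im,tuple(int(a) for a in u),c,0,12,1)
mk((0,0,0),(0,0,255)); mk((0,-.019,0),(0,255,0)); mk((0,-.047,0),(255,0,0))
hx=np.array([.4895,-.4037,.144]); e=np.array([.917,.4,0])
for k in (-35,0,35): mk(w2tool(p,y,hx+e*k/1000),(255,0,255))
cv2.imwrite("pics/w3.png",im); cv2.imwrite("pics/w3c.png",cv2.resize(im[100:350,150:400],None,fx=2.4,fy=2.4))
g=arm.grab_frame("scene"); print(proj(g,p), (proj(g,p)-[240,220])*5)
E
```

```text
272.7744824233658 206.35665524873508
(0, 0, 0) [272.20972158 233.14260561]
(0, -0.019, 0) [272.12714376 243.96455603]
(0, -0.047, 0) [271.97437124 264.07856763]
[-0.01103211 -0.00366357  0.03532564] [254.0219437  180.23776377]
[-0.01109087 -0.00366357  0.00031013] [254.75203592 234.5898689 ]
[-0.01114964 -0.00366357 -0.03470537] [255.69498726 283.10403895]
[320.87429556 259.39742718] [404.37147778 196.98713589]
```

View pics/w3c.png

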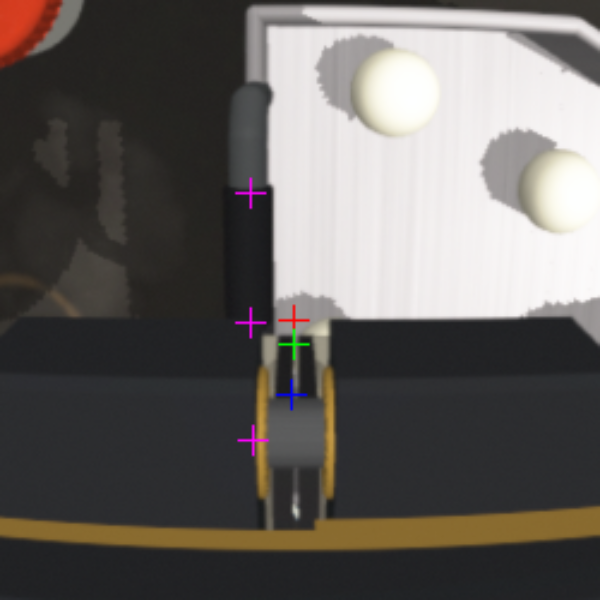

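```bash
python3 - <<'E'
from h import *
f=arm.grab_frame("scene"); g=arm.grab_frame("top")
for a,b in [((325,263),(386.4,229)),((325,262),(386.4,229)),((325,263),(386,228.5))]:
    print(tri(f,a,g,b))
# rim corners from stand: toe top rim
print(arm.get_state()["t"])
E
python3 - <<'E'
import cv2,numpy as np
a=cv2.imread("pics/scene0.png")[240:290,300:345]; cv2.imwrite("pics/c4.png",cv2.resize(a,None,fx=12,fy=12,interpolation=cv2.INTER_CUBIC))
E
```

```text
(array([ 0.48829863, -0.40837708,  0.13655694]), np.float64(0.0013172212617657004))
(array([ 0.48826222, -0.4074664 ,  0.14073458]), np.float64(0.0019568950522267955))
(array([ 0.48949127, -0.40764336,  0.13466199]), np.float64(0.0006755419738163353))
7.25
```

View pics/c4.png

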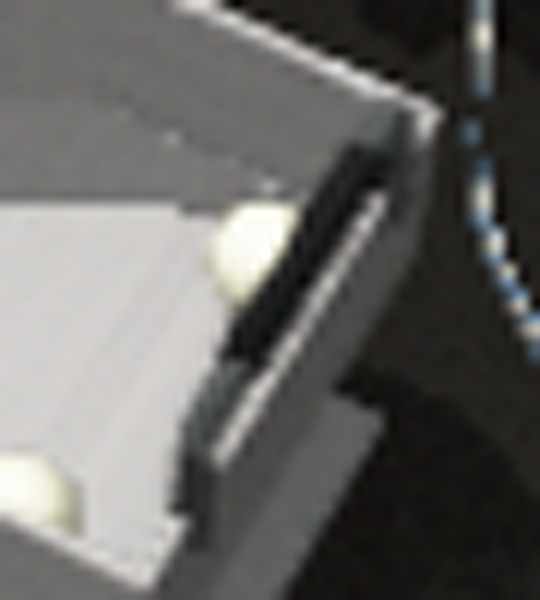

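Run:
```python
from h import *
import cv2
f=arm.grab_frame("scene")
a=cv2.imread("pics/scene0.png")[40:130,40:150]; a=cv2.resize(a,None,fx=6,fy=6,interpolation=cv2.INTER_CUBIC)
p=np.array([.2032,.6436,.1866]); tx=np.array([np.cos(-1.877),np.sin(-1.877),0])
for P,c in [(p,(0,0,255)),(p+tx*.044,(0,255,0)),(p-tx*.044,(0,255,0)),(p+[0,0,.019],(255,0,0)),(p+[0,0,.066],(255,255,0))]:
    u=(proj(f,P)-[40,40])*6; cv2.drawMarker(a,tuple(int(v) for v in u),c,0,14,2)
cv2.imwrite("pics/c5.png",a)
```

```text
(no output)
```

View pics/c5.png

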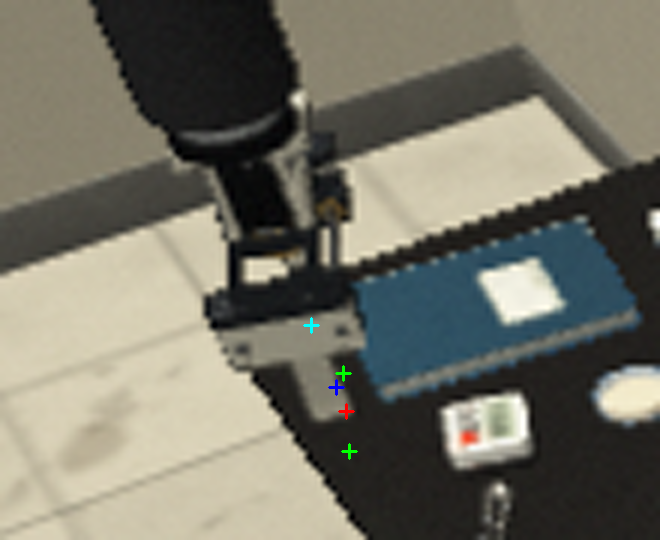

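Request:
move_arm([
  [-0.0115, -0.02, 0],
  [0, 0, 0],
  [0, 0, 0],
  [0, 0, 0],
  [0, 0, 0],
], jaw=[0, 0, 0, 0, 0], roll=[0, 0, 0, 0, 0])

```text
t: 7.92
eef_pos: [0.4896, -0.4041, 0.1586]
ee_rot: [-1.57, -0.001, 1.984]
force: [-0.3, 0.4, 0.5]
width: 0.0447
```

Run:
```python
from h import *
import cv2
p,y,s=st(); print(p,y,s["width"],s["force"],s["t"])
f=arm.grab_frame("scene"); a=cv2.resize(f["pixels"][200:310,250:380],None,fx=5,fy=5,interpolation=cv2.INTER_CUBIC)
tx=np.array([np.cos(y),np.sin(y),0]); w=s["width"]/2
for P,c in [(p,(0,0,255)),(p+tx*w,(0,255,0)),(p-tx*w,(0,255,0)),(p-tx*w+[0,0,.025],(255,0,0)),(p+tx*w+[0,0,.025],(255,0,0))]:
    u=(proj(f,P)-[250,200])*5; cv2.drawMarker(a,tuple(int(v) for v in u),c,0,14,2)
cv2.imwrite("pics/c6.png",a)
f=arm.grab_frame("wrist"); cv2.imwrite("pics/w4.png",f["pixels"])
```

```text
[ 0.48957779 -0.40406     0.1586293 ] 1.9836995571428906 0.044741860815631015 [-0.25429267  0.43811247  0.45725938] 7.925
```

View pics/c6.png

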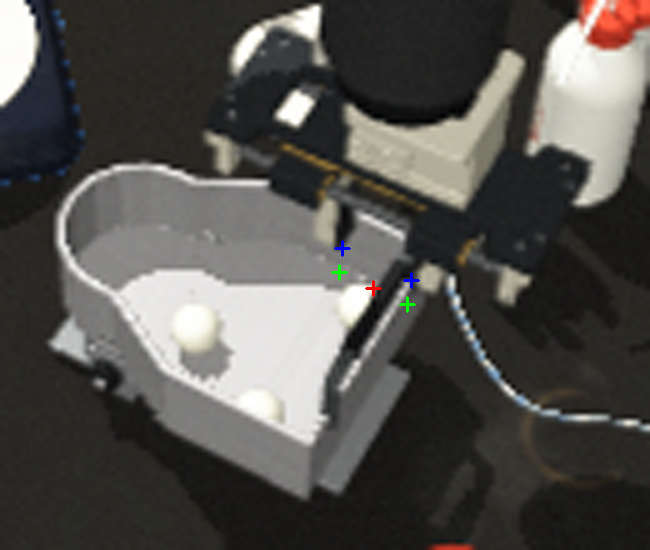

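Request:
move_arm([
  [0, 0.03, 0],
  [0, 0.028, 0],
  [0, 0, 0],
  [0, 0, 0],
  [0, 0, 0],
], jaw=[0.5, 0.5, 1, 1, 1], roll=[0, 0, 0, 0, 0], grip_force=45)

```text
t: 8.65
eef_pos: [0.4907, -0.4048, 0.1026]
ee_rot: [-1.572, 0.002, 1.984]
force: [0.7, -0.0, 0.5]
width: 0.0192
```

Request:
move_arm([
  [0, 0, 0],
  [0, 0, 0],
  [0, 0, 0],
], jaw=[1, 1, 1], roll=[0, 0, 0])

```text
t: 9.02
eef_pos: [0.4903, -0.4045, 0.1022]
ee_rot: [-1.572, 0.001, 1.984]
force: [-0.4, 2.0, 6.1]
width: 0.0118
```

Run:
```python
from h import *
import cv2
p,y,s=st(); print(p,y,s["width"],s["force"],s["t"])
f=arm.grab_frame("scene"); a=cv2.resize(f["pixels"][200:310,250:380],None,fx=6,fy=6,interpolation=cv2.INTER_CUBIC)
cv2.imwrite("pics/c7.png",a)
```

```text
[ 0.49034781 -0.40449765  0.1022241 ] 1.983837159337317 0.011845282428737777 [-0.37656774  2.00576789  6.12190506] 9.025
```

View pics/c7.png

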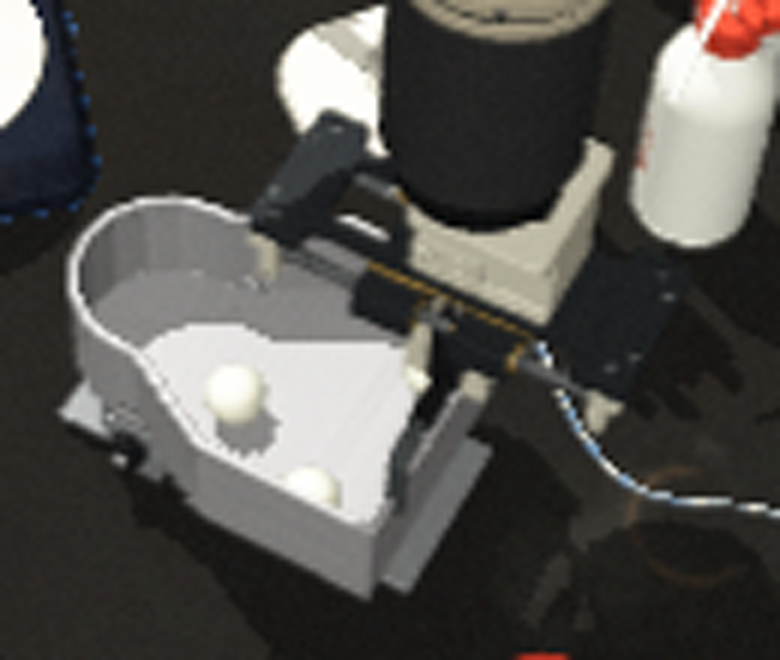

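Request:
move_arm([
  [0, 0, 0],
  [0, 0.007, 0],
  [0, 0.008, 0],
  [0, 0, 0],
  [0, 0, 0],
], jaw=[0.7, 0.7, 0.7, 1, 1], roll=[0, 0, 0, 0, 0])

```text
t: 9.7
eef_pos: [0.4898, -0.4046, 0.0858]
ee_rot: [-1.57, 0.0, 1.984]
force: [-0.7, -1.4, -4.9]
width: 0.0119
```

Request:
move_arm([
  [0, 0, 0],
  [0, 0, 0],
], jaw=[1, 1], roll=[0, 0])

```text
t: 9.95
eef_pos: [0.4898, -0.4045, 0.0858]
ee_rot: [-1.571, 0.0, 1.983]
force: [2.5, -3.9, -6.1]
width: 0.0121
```

Request:
move_arm([
  [0.0034, -0.0046, 0],
  [0.0036, -0.0044, 0],
  [0.0037, -0.0044, 0],
  [0.0038, -0.0042, 0],
  [0.004, -0.0041, 0],
], jaw=[1, 1, 1, 1, 1], roll=[0, 0, 0, 0, 0])

```text
t: 10.58
eef_pos: [0.4827, -0.388, 0.1076]
ee_rot: [-1.571, 0.001, 1.983]
force: [2.1, -7.0, -7.3]
width: 0.0116
```

Run:
```python
from h import *
import cv2
p,y,s=st(); print(p,y,s["width"],s["force"],s["t"])
f=arm.grab_frame("scene"); a=cv2.resize(f["pixels"][200:310,250:380],None,fx=6,fy=6,interpolation=cv2.INTER_CUBIC)
cv2.imwrite("pics/c8.png",a)
```

```text
[ 0.48267506 -0.38803604  0.10763445] 1.9833409550144263 0.011579407583112416 [ 2.08032159 -7.00185107 -7.2513907 ] 10.575
```

View pics/c8.png

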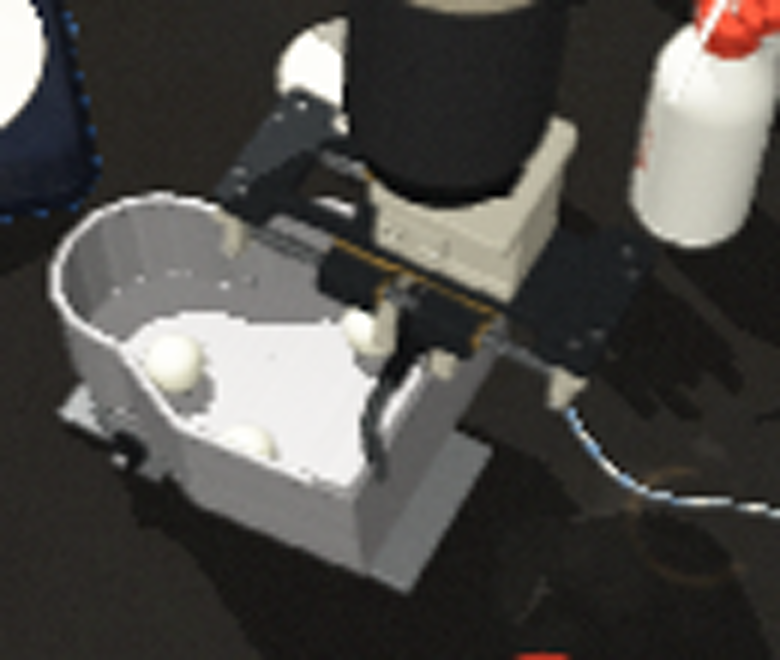

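It works: the tray is tipping and the balls are beginning to roll.

Request:
move_arm([
  [0.004, -0.004, 0],
  [0.0042, -0.0039, 0],
  [0.0044, -0.0037, 0],
  [0.0044, -0.0036, 0],
  [0.0045, -0.0035, 0],
], jaw=[1, 1, 1, 1, 1], roll=[0, 0, 0, 0, 0])

```text
t: 11.25
eef_pos: [0.4743, -0.3687, 0.127]
ee_rot: [-1.571, 0.002, 1.984]
force: [1.9, -7.2, -6.2]
width: 0.0117
```

Run:
```python
from h import *
import cv2
p,y,s=st(); print(p,y,s["width"],s["force"],s["t"])
```

```text
[ 0.47432328 -0.3687414   0.12695726] 1.9835596907181163 0.011732849941697257 [ 1.92426361 -7.23014057 -6.20510206] 11.25
```

Request:
move_arm([
  [0.0025, -0.002, 0],
  [0.0022, -0.002, 0],
], jaw=[1, 1], roll=[0, 0])

```text
t: 11.5
eef_pos: [0.4743, -0.3684, 0.1279]
ee_rot: [-1.572, 0.007, 1.983]
force: [17.3, -48.8, -52.2]
width: 0.0118
```

Run:
```python
from h import *
import cv2
p,y,s=st(); print(p,y,s["width"],s["force"],s["t"])
f=arm.grab_frame("scene"); a=cv2.resize(f["pixels"][200:310,250:380],None,fx=6,fy=6,interpolation=cv2.INTER_CUBIC)
cv2.imwrite("pics/c9.png",a)
for th in ["tray_toe","tray_handle"]: print([(np.round(d["position"],4),round(d["p"],2)) for d in arm.landmark_of(f,th)][:2])
```

```text
[ 0.47431394 -0.36836478  0.1279079 ] 1.9828563600770783 0.011797404145225674 [ 17.26508883 -48.80863983 -52.21802162] 11.5
[(array([ 0.404 , -0.2076,  0.0274]), 0.58), (array([0.7572, 0.1265, 0.    ]), 0.18)]
[(array([ 0.474 , -0.3659,  0.1852]), 0.6)]
```

View pics/c9.png

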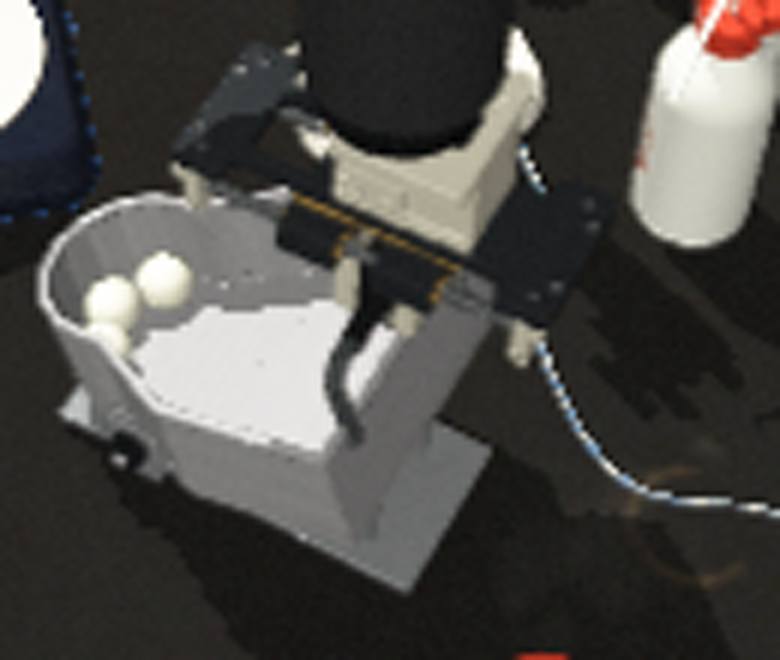

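Request:
move_arm([
  [-0.004, 0.0035, 0],
  [0, 0, 0],
  [0, 0, 0],
  [0, 0, 0],
  [0, 0, 0],
], jaw=[1, 0, 0, 0, 0], roll=[0, 0, 0, 0, 0])

```text
t: 12.28
eef_pos: [0.4735, -0.3667, 0.1272]
ee_rot: [-1.571, 0.0, 1.984]
force: [0.0, -0.5, -0.4]
width: 0.0459
```

Run:
```python
from h import *
p,y,s=st(); print(p,y,s["width"],s["force"],s["t"],s["q"])
import math
# scoop yaw: heel angle .918 ; jaw along scoop y: 2.489 or -.653. 
yy=y-2*math.pi if y>0 else y
c=lambda th,r,z,yw,n:(r*math.cos(th),r*math.sin(th),z,yw,n,'c')
g=(0.461,0.3135)
import sys
print("unwrapped yaw",yy)
rows(p,y,[(p[0],p[1],.215,y,2,'l'),c(-.3,.46,.235,2.1,5),c(.2,.46,.235,2.3,5),(g[0],g[1],.20,2.489,6,'c')],0.0,3)
```

```text
[ 0.47354906 -0.36668968  0.1272176 ] 1.983942086026782 0.04592432261148225 [ 0.04202015 -0.48524533 -0.3633677 ] 12.275 [-3.33039505e-01  2.79265724e-01 -2.44338406e-01 -1.93501123e-04
 -1.04693978e+00 -8.24514282e-01]
unwrapped yaw -4.299243221152804
{"jaw": [0.0, 0.0, 0.0, 0.0, 0.0], "offset": [[0.0, -0.044, 0.0], [0.0, -0.044, 0.0], [0.045, -0.004, -0.022], [0.045, -0.004, -0.018], [0.045, -0.004, -0.014]], "roll": [-0.0, -0.0, -0.023, -0.023, -0.024]} MAX 0.045 0.024
{"jaw": [0.0, 0.0, 0.0, 0.0, 0.0], "offset": [[0.045, -0.004, -0.011], [0.043, -0.004, -0.007], [0.033, 0.0, -0.032], [0.034, 0.0, -0.03], [0.037, 0.0, -0.029]], "roll": [-0.023, -0.023, -0.04, -0.04, -0.04]} MAX 0.045 0.04
{"jaw": [0.0, 0.0, 0.0, 0.0, 0.0], "offset": [[0.038, 0.0, -0.025], [0.039, 0.0, -0.024], [0.02, 0.006, -0.029], [0.021, 0.006, -0.029], [0.023, 0.006, -0.028]], "roll": [-0.04, -0.04, -0.032, -0.031, -0.032]} MAX 0.039 0.04
{"jaw": [0.0, 0.0, 0.0], "offset": [[0.026, 0.005, -0.028], [0.027, 0.006, -0.028], [0.03, 0.006, -0.027]], "roll": [-0.031, -0.032, -0.031]} MAX 0.03 0.032
end [0.4607 0.3138 0.2002] 2.4889 18 rows
```

Run:
```python
from h import *
p,y,s=st()
import math
c=lambda th,r,z,yw,n:(r*math.cos(th),r*math.sin(th),z,yw,n,'c')
g=(0.461,0.3135)
rows(p,y,[(p[0],p[1],.215,y,2,'l'),c(-.3,.46,.225,1.2,5),c(.2,.46,.225,.3,5),(g[0],g[1],.15,-.653,6,'c')],0.0,3)
```

```text
{"jaw": [0.0, 0.0, 0.0, 0.0, 0.0], "offset": [[0.0, -0.044, 0.0], [0.0, -0.044, 0.0], [0.045, -0.002, -0.022], [0.048, -0.002, -0.01], [0.047, -0.002, 0.003]], "roll": [-0.0, -0.0, 0.157, 0.157, 0.156]} MAX 0.048 0.157
{"jaw": [0.0, 0.0, 0.0, 0.0, 0.0], "offset": [[0.043, -0.002, 0.014], [0.038, -0.002, 0.023], [0.046, 0.0, 0.006], [0.042, 0.0, 0.017], [0.035, 0.0, 0.029]], "roll": [0.157, 0.157, 0.18, 0.18, 0.18]} MAX 0.046 0.18
{"jaw": [0.0, 0.0, 0.0, 0.0, 0.0], "offset": [[0.027, 0.0, 0.038], [0.015, 0.0, 0.043], [0.018, 0.013, 0.03], [0.011, 0.012, 0.034], [0.003, 0.013, 0.037]], "roll": [0.18, 0.18, 0.159, 0.159, 0.158]} MAX 0.043 0.18
{"jaw": [0.0, 0.0, 0.0], "offset": [[-0.007, 0.012, 0.037], [-0.015, 0.013, 0.036], [-0.024, 0.012, 0.032]], "roll": [0.159, 0.159, 0.159]} MAX 0.037 0.159
end [0.4608 0.3136 0.1502] -0.6531 18 rows
```

Request:
move_arm([
  [0, -0.044, 0],
  [0, -0.044, 0],
  [0.045, -0.002, -0.022],
  [0.048, -0.002, -0.01],
  [0.047, -0.002, 0.003],
], jaw=[0, 0, 0, 0, 0], roll=[0, 0, 0.157, 0.157, 0.156])

```text
t: 12.9
eef_pos: [0.4653, -0.22, 0.2211]
ee_rot: [-1.571, -0.0, 1.508]
force: [0.7, 1.7, 0.3]
width: 0.0873
```

Request:
move_arm([
  [0.043, -0.002, 0.014],
  [0.038, -0.002, 0.023],
  [0.046, 0, 0.006],
  [0.042, 0, 0.017],
  [0.035, 0, 0.029],
], jaw=[0, 0, 0, 0, 0], roll=[0.157, 0.157, 0.18, 0.18, 0.18])

```text
t: 13.52
eef_pos: [0.4593, -0.0013, 0.2253]
ee_rot: [-1.571, -0.001, 0.663]
force: [1.2, 0.0, 0.0]
width: 0.0877
```

Request:
move_arm([
  [0.027, 0, 0.038],
  [0.015, 0, 0.043],
  [0.018, 0.013, 0.03],
  [0.011, 0.012, 0.034],
  [0.003, 0.013, 0.037],
], jaw=[0, 0, 0, 0, 0], roll=[0.18, 0.18, 0.159, 0.159, 0.158])

```text
t: 14.15
eef_pos: [0.4933, 0.0128, 0.16]
ee_rot: [-1.255, 0.021, 0.121]
force: [0.3, 0.2, -0.5]
width: 0.0876
```

Request:
move_arm([
  [-0.007, 0.012, 0.037],
  [-0.015, 0.013, 0.036],
  [-0.024, 0.012, 0.032],
], jaw=[0.2, 0.2, 0.2], roll=[0.159, 0.159, 0.159])

```text
t: 14.52
eef_pos: [0.4338, 0.0246, 0.0961]
ee_rot: [-1.077, 0.121, -0.163]
force: [0.5, 0.3, -0.1]
width: 0.0707
```

Run:
```python
from h import *
import cv2
p,y,s=st(); print(p,y,s["width"],s["force"],s["t"],s["q"])
f=arm.grab_frame("wrist"); im=f["pixels"].copy()
r=arm.landmark_of(f,"scoop_grip"); print([(np.round(d["position"],4),round(d["p"],2)) for d in r])
def mk(P,c):
    u=wproj(f,P); cv2.drawMarker(im,tuple(int(a) for a in u),c,0,12,1)
mk((0,0,0),(0,0,255)); mk(w2tool(p,y,(.461,.3135,.14)),(255,0,255))
cv2.imwrite("pics/w5.png",im)
f=arm.grab_frame("scene"); 
for th in ["scoop_grip","tray_toe","tray_handle","ball0"]: print(th,[(np.round(d["position"],4),round(d["p"],2)) for d in arm.landmark_of(f,th)][:4])
tx=np.array([np.cos(y),np.sin(y),0]); w=s["width"]/2
u=(f["pixels"]).copy(); a=cv2.resize(u[90:200,140:260],None,fx=5,fy=5,interpolation=cv2.INTER_CUBIC)
for P,c in [(p,(0,0,255)),(p+tx*w,(0,255,0)),(p-tx*w,(0,255,0)),(p-tx*w+[0,0,.022],(255,0,0)),(p+tx*w+[0,0,.022],(255,0,0))]:
    q=(proj(f,P)-[140,90])*5; cv2.drawMarker(a,tuple(int(v) for v in q),c,0,14,2)
cv2.imwrite("pics/s5.png",a)
cv2.imwrite("pics/s5b.png",cv2.resize(u[200:310,240:370],None,fx=5,fy=5,interpolation=cv2.INTER_CUBIC))
```

```text
[0.43381225 0.02455544 0.09611871] -0.16318264904740415 0.07071462288697433 [ 0.51214806  0.29672308 -0.11284758] 14.525 [-0.03558442  0.18283312 -0.3658298  -0.56152549 -1.14066555 -3.02990621]
[]
scoop_grip [(array([0.4607, 0.3108, 0.1108]), 0.97)]
tray_toe [(array([ 0.4009, -0.2107,  0.024 ]), 0.59)]
tray_handle [(array([ 0.4752, -0.3674,  0.1832]), 0.72), (array([7.584e-01, 1.306e-01, 2.000e-04]), 0.27)]
ball0 [(array([ 0.4128, -0.2156,  0.0465]), 0.52), (array([ 0.3897, -0.2445,  0.0495]), 0.47), (array([ 0.4355, -0.2252,  0.0549]), 0.42)]
```

View pics/w5.png

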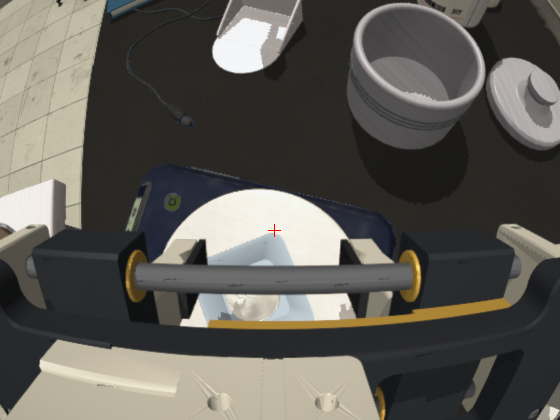

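View pics/s5.png

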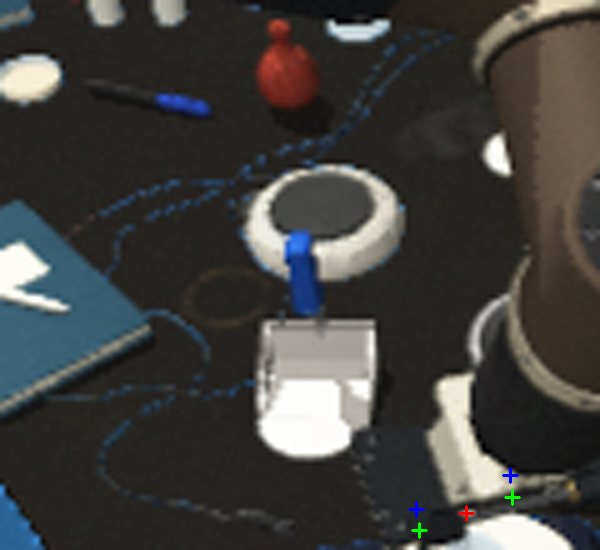

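View pics/s5b.png

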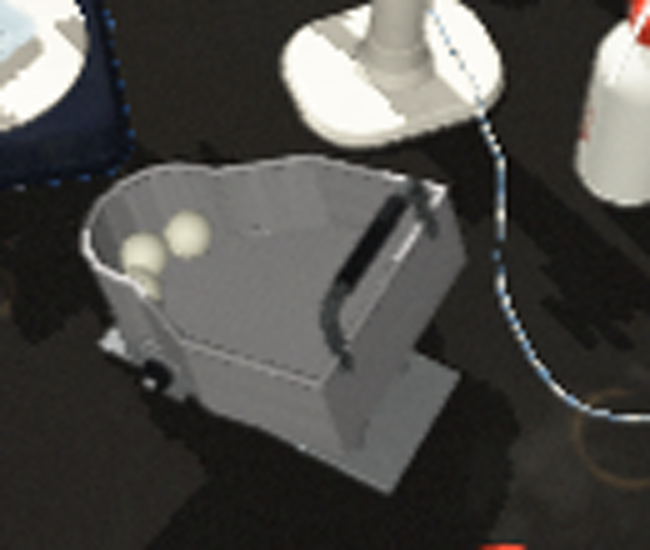

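Request:
move_arm([
  [0, -0.04, 0],
  [0, -0.04, 0],
], jaw=[0.2, 0.2], roll=[-0.1, -0.18])

```text
t: 15.12
eef_pos: [0.4368, -0.0144, 0.168]
ee_rot: [-1.066, -0.017, 0.092]
force: [1.5, -0.7, -0.1]
width: 0.0698
```

Run:
```python
from h import *
p,y,s=st(); print(p,s["ee_rot"],s["t"],s["q"]); R=Ro.from_euler('xyz',s["ee_rot"]).as_matrix(); print(np.round(R,3))
```

```text
[ 0.43682309 -0.01440701  0.16804204] [-1.06598415 -0.01704119  0.09233066] 15.125 [-0.10747092  0.12617045 -0.25877547 -0.51559059 -1.31480515 -2.77131969]
[[ 0.996 -0.03  -0.089]
 [ 0.092  0.483  0.871]
 [ 0.017 -0.875  0.484]]
```

```bash
cat > fk.py <<'E'
import numpy as np
from scipy.spatial.transform import Rotation as Ro
from scipy.optimize import least_squares
def R(a,t): return Ro.from_euler(a,t).as_matrix()
def fk(q,P,s4=1):
    a1,z1,L2,e,L3,Lt,d,w,tz=P
    M=R('z',q[0]); p=np.array([0,0,z1])+M@[a1,d,0]
    M=M@R('y',q[1]); p=p+M@[0,0,L2]
    M=M@R('y',-q[2]); p=p+M@[0,0,e]
    M=M@R('x',s4*q[3]); p=p+M@[L3,0,0]
    M=M@R('y',-q[4]); 
    # tool y along x ; roll q6 about tool axis
    M=M@R('x',-q[5]); p=p+M@[Lt,0,0]+M@[0,w,tz]*0
    # tool frame columns: y=x_local ; at q=0 etc
    B=np.array([[0,1,0],[0,0,-1],[-1,0,0]]).T  # placeholder
    return p,M
data=[([1.553,.359,.0115,0,-1.224,-.288],[.2032,.6436,.1866],[-1.571,-.001,-1.8766]),
([-.384726,.287008,-.062132,0,-1.22151,-.775777],[.489709,-.405231,.199166],[-1.571,0,1.9811]),
([-.33304,.279266,-.244338,-.0002,-1.04694,-.824514],[.473549,-.36669,.127218],[-1.571,0,1.98394]),
([-.03558442,.18283312,-.3658298,-.56152549,-1.14066555,-3.02990621],[.433812,.024555,.096119],[-1.077,.121,-.16318]),
([-.10747092,.12617045,-.25877547,-.51559059,-1.31480515,-2.77131969],[.436823,-.014407,.168042],[-1.06598415,-.01704119,.09233066])]
E
python3 - <<'E'
from fk import *
# find constant B: M^T * Rtool for s4=+-1
for s4 in (1,-1):
  for q,p,e in data:
    M=fk(q,np.zeros(9),s4)[1]; Rt=Ro.from_euler('xyz',e).as_matrix(); print(s4,np.round(M.T@Rt,3).tolist())
E
```

```text
1 [[-0.0, 1.0, 0.0], [0.0, 0.0, -1.0], [-1.0, -0.0, -0.0]]
1 [[-0.0, 1.0, 0.0], [-0.0, 0.0, -1.0], [-1.0, -0.0, 0.0]]
1 [[-0.0, 1.0, 0.0], [0.0, 0.0, -1.0], [-1.0, -0.0, -0.0]]
1 [[0.122, 0.532, -0.838], [0.428, -0.79, -0.439], [-0.896, -0.305, -0.324]]
1 [[-0.189, 0.545, -0.817], [0.371, -0.731, -0.573], [-0.909, -0.411, -0.064]]
-1 [[-0.0, 1.0, 0.0], [0.0, 0.0, -1.0], [-1.0, -0.0, -0.0]]
-1 [[-0.0, 1.0, 0.0], [-0.0, 0.0, -1.0], [-1.0, -0.0, 0.0]]
-1 [[-0.0, 1.0, -0.0], [-0.0, -0.0, -1.0], [-1.0, -0.0, 0.0]]
-1 [[-0.0, 1.0, 0.0], [-0.0, 0.0, -1.0], [-1.0, -0.0, 0.0]]
-1 [[0.0, 1.0, 0.0], [-0.0, 0.0, -1.0], [-1.0, 0.0, 0.0]]
```

```bash
cat > fk.py <<'E'
import numpy as np
from scipy.spatial.transform import Rotation as Ro
from scipy.optimize import least_squares
B=np.array([[0,1,0],[0,0,-1],[-1,0,0]],float)
def R(a,t): return Ro.from_euler(a,t).as_matrix()
def fk(q,P):
    a1,z1,L2,e,L3,Lt,d,w=P
    M=R('z',q[0]); p=np.array([0,0,z1])+M@[a1,d,0]
    M=M@R('y',q[1]); p=p+M@[0,0,L2]
    M=M@R('y',-q[2]); p=p+M@[0,0,e]
    M=M@R('x',-q[3]); p=p+M@[L3,w,0]
    M=M@R('y',-q[4])@R('x',-q[5]); p=p+M@[Lt,0,0]
    return p,M@B
from h import *
E
cat > data.py <<'E'
data=[([1.553,.359,.0115,0,-1.224,-.288],[.2032,.6436,.1866]),
([-.384726,.287008,-.062132,0,-1.22151,-.775777],[.489709,-.405231,.199166]),
([-.33304,.279266,-.244338,-.0002,-1.04694,-.824514],[.473549,-.36669,.127218]),
([-.03558442,.18283312,-.3658298,-.56152549,-1.14066555,-3.02990621],[.433812,.024555,.096119]),
([-.10747092,.12617045,-.25877547,-.51559059,-1.31480515,-2.77131969],[.436823,-.014407,.168042])]
E
python3 - <<'E'
from fk import *; from data import data
def res(P): return np.concatenate([fk(q,P)[0]-p for q,p in data]+[0.001*(P-P0)])
for P0 in ([0,.2,.4,0,.4,.3,-.19,0],[0,.2,.4,0,.4,.3,0,-.19]):
    P0=np.array(P0,float); r=least_squares(res,P0); print(np.round(r.x,4),np.abs(r.fun[:15]).max())
E
```

```text
[-8.000e-04  1.990e-01  6.016e-01  2.000e-04  4.645e-01  4.179e-01
  2.000e-04 -1.920e-01] 0.00026449687960672374
[-8.000e-04  1.990e-01  6.016e-01  2.000e-04  4.645e-01  4.179e-01
  2.000e-04 -1.920e-01] 0.00026433407400305864
```

```bash
cat >> fk.py <<'E'
P=np.array([-8e-4,.199,.6016,2e-4,.4645,.4179,2e-4,-.192])
lo=np.array([-3.07,-1.43,-1.02,-3.03,-3.05,-3.03]); hi=np.array([3.07,2.12,1.25,1.67,0,3.03])
vmax=np.array([2.39,2.39,3.01,3.14,3.14,3.14])*.7*.125
def ik(q0,p,Rt,wr,speed=True,reg=1e-4):
    l,h=(np.maximum(lo,q0-vmax),np.minimum(hi,q0+vmax)) if speed else (lo,hi)
    h=np.maximum(h,l+1e-6)
    def res(q):
        a,M=fk(q,P); return np.concatenate([a-p,wr*Ro.from_matrix(Rt@M.T).as_rotvec(),reg*(q-q0)])
    return least_squares(res,np.clip(q0,l+1e-9,h-1e-9),bounds=(l,h)).x
def step(q,off,roll,wr):
    p,M=fk(q,P); return ik(q,p+M@np.array(off),M@R('y',roll),wr)
E
python3 - <<'E'
from fk import *
Rt=Ro.from_euler('xyz',[-1.571,-.001,.663]).as_matrix()
q0=ik(np.array([-0.1,.2,-.2,0,-1.2,-2.4]),np.array([.4593,-.0013,.2253]),Rt,.3,False)
print(np.round(q0,3))
off=[[0.027, 0, 0.038], [0.015, 0, 0.043], [0.018, 0.013, 0.03], [0.011, 0.012, 0.034], [0.003, 0.013, 0.037],[-0.007, 0.012, 0.037], [-0.015, 0.013, 0.036], [-0.024, 0.012, 0.032]]
ro=[0.18, 0.18, 0.159, 0.159, 0.158,0.159, 0.159, 0.159]
for wr in (.05,.1,.2,.4,.8,2):
    q=q0
    for i,(o,r) in enumerate(zip(off,ro)):
        q=step(q,o,r,wr)
        if i in(4,7):
            p,M=fk(q,P); print(wr,i,np.round(p,3),np.round(Ro.from_matrix(M).as_euler('xyz'),3),np.round(q,3))
E
```

```text
[ 0.428 -0.032 -0.378 -0.    -1.224 -2.907]
0.05 4 [0.436 0.2   0.225] [-1.025  0.002  0.287] [ 0.315  0.081 -0.175 -0.563 -1.34  -3.03 ]
0.05 7 [0.368 0.291 0.26 ] [-0.684  0.096  0.147] [ 0.212  0.039 -0.25  -0.909 -1.4   -3.03 ]
0.1 4 [0.439 0.193 0.222] [-1.033  0.004  0.28 ] [ 0.308  0.085 -0.178 -0.555 -1.335 -3.03 ]
0.1 7 [0.372 0.282 0.252] [-0.699  0.101  0.134] [ 0.204  0.045 -0.255 -0.896 -1.391 -3.03 ]
0.2 4 [0.449 0.169 0.21 ] [-1.064  0.009  0.255] [ 0.283  0.097 -0.187 -0.526 -1.318 -3.03 ]
0.2 7 [0.386 0.249 0.224] [-0.754  0.115  0.086] [ 0.172  0.068 -0.273 -0.848 -1.357 -3.03 ]
0.4 4 [0.475 0.094 0.181] [-1.154  0.021  0.179] [ 0.203  0.13  -0.212 -0.439 -1.268 -3.03 ]
0.4 7 [0.418 0.142 0.152] [-0.912  0.137 -0.054] [ 0.066  0.132 -0.322 -0.712 -1.253 -3.03 ]
0.8 4 [ 0.501 -0.065  0.151] [-1.318  0.025  0.04 ] [ 0.031  0.178 -0.24  -0.272 -1.193 -3.03 ]
0.8 7 [ 0.429 -0.09   0.068] [-1.178  0.117 -0.296] [-0.189  0.223 -0.383 -0.46  -1.084 -3.03 ]
2 4 [ 0.489 -0.262  0.166] [-1.5    0.01  -0.114] [-0.195  0.202 -0.226 -0.076 -1.16  -3.03 ]
2 7 [ 0.333 -0.401  0.095] [-1.46   0.041 -0.549] [-0.597  0.242 -0.335 -0.126 -1.043 -3.03 ]
```

Run:
```python
from fk import *
Rt=Ro.from_euler('xyz',[-1.571,-.001,.663]).as_matrix()
q0=ik(np.array([-0.1,.2,-.2,0,-1.2,-2.4]),np.array([.4593,-.0013,.2253]),Rt,.3,False)
off=[[0.027, 0, 0.038], [0.015, 0, 0.043], [0.018, 0.013, 0.03], [0.011, 0.012, 0.034], [0.003, 0.013, 0.037],[-0.007, 0.012, 0.037], [-0.015, 0.013, 0.036], [-0.024, 0.012, 0.032]]
ro=[0.18, 0.18, 0.159, 0.159, 0.158,0.159, 0.159, 0.159]
for wr in (.5,.55,.6,.65):
    q=q0
    for i,(o,r) in enumerate(zip(off,ro)):
        q=step(q,o,r,wr)
        if i in(4,7):
            p,M=fk(q,P); print(wr,i,np.round(p,3),np.round(Ro.from_matrix(M).as_euler('xyz'),3),np.round(q,3))
# plan: from now roll negative n rows
q=np.array(arm.get_state()["q"]); wr=.57
for i in range(60):
    off=[0,-.02,0] if i<6 else [0,0,0]
    q=step(q,off,-.18,wr); p,M=fk(q,P); 
    if i%3==2 or i>28: print(i,np.round(p,3),"ty",np.round(M[:,1],3),np.round(q,2))
```

```text
0.5 4 [0.485 0.051 0.169] [-1.201  0.024  0.139] [ 0.158  0.145 -0.223 -0.392 -1.244 -3.03 ]
0.5 7 [0.428 0.081 0.121] [-0.991  0.138 -0.125] [ 3.00e-03  1.62e-01 -3.44e-01 -6.42e-01 -1.20e+00 -3.03e+00]
0.55 4 [0.489 0.03  0.164] [-1.223  0.025  0.12 ] [ 0.135  0.152 -0.227 -0.37  -1.233 -3.03 ]
0.55 7 [0.431 0.05  0.108] [-1.028  0.137 -0.159] [-0.03   0.175 -0.353 -0.608 -1.175 -3.03 ]
0.6 4 [0.493 0.009 0.16 ] [-1.244  0.026  0.102] [ 0.113  0.159 -0.231 -0.348 -1.223 -3.03 ]
0.6 7 [0.433 0.02  0.097] [-1.062  0.134 -0.19 ] [-0.062  0.187 -0.362 -0.576 -1.153 -3.03 ]
0.65 4 [ 0.495 -0.01   0.157] [-1.264  0.026  0.085] [ 0.091  0.164 -0.234 -0.328 -1.214 -3.03 ]
0.65 7 [ 0.433 -0.009  0.087] [-1.094  0.13  -0.22 ] [-0.095  0.198 -0.369 -0.545 -1.132 -3.03 ]
2 [ 0.439 -0.043  0.221] ty [-0.03   0.483 -0.875] [-0.16  0.1  -0.17 -0.5  -1.44 -2.24]
5 [ 0.44  -0.072  0.273] ty [-0.03   0.483 -0.875] [-0.22  0.09 -0.06 -0.48 -1.57 -1.71]
8 [ 0.44  -0.072  0.273] ty [-0.03   0.483 -0.875] [-0.22  0.09 -0.06 -0.48 -1.57 -1.17]
11 [ 0.44  -0.072  0.273] ty [-0.03   0.483 -0.875] [-0.22  0
[... 2490 characters left out ...]
.03]
52 [0.252 0.205 0.331] ty [ 0.232  0.06  -0.971] [ 3.07 -1.08 -0.55  0.11 -2.33  3.03]
53 [0.25  0.175 0.33 ] ty [ 0.232 -0.014 -0.973] [ 3.07 -1.07 -0.5   0.   -2.38  3.03]
54 [0.259 0.142 0.337] ty [ 0.223 -0.088 -0.971] [ 3.07 -1.09 -0.44 -0.11 -2.45  3.03]
55 [0.277 0.11  0.347] ty [ 0.212 -0.151 -0.966] [ 3.07 -1.12 -0.35 -0.25 -2.55  3.03]
56 [0.299 0.081 0.357] ty [ 0.204 -0.194 -0.96 ] [ 3.07 -1.15 -0.26 -0.39 -2.65  3.03]
57 [0.32  0.058 0.366] ty [ 0.2   -0.215 -0.956] [ 3.07 -1.18 -0.18 -0.54 -2.74  3.03]
58 [0.335 0.037 0.373] ty [ 0.2   -0.219 -0.955] [ 3.07 -1.21 -0.11 -0.7  -2.82  3.03]
59 [0.346 0.018 0.377] ty [ 0.201 -0.211 -0.957] [ 3.07 -1.22 -0.05 -0.87 -2.88  3.03]
```

```bash
cat > opt1.py <<'E'
from fk import *
from scipy.optimize import minimize
q=np.array(arm.get_state()["q"]); wr=.58
p0,M0=fk(q,P)
def sim(v,N,verbose=False):
    # start pose: pos v[:3], orientation rolled to q6~3.0
    qs=q.copy(); qs[5]=2.9
    Ms=fk(qs,P)[1]
    qq=ik(qs,np.array(v[:3]),Ms,1.0,False)
    # roll so q6=3.02
    a=3.02-qq[5]; qq[5]=3.02; M=fk(qq,P)[1]
    pen=0
    for i in range(N):
        p,M=fk(qq,P); off=M.T@np.array(v[3:6]); off=np.clip(off,-.062,.062)
        qq=step(qq,off,-.18,wr); p,M=fk(qq,P)
        pen+=max(0,.24-p[2])**2+max(0,p[0]-.54)**2+max(0,abs(p[1])-.3)**2+max(0,p[2]-.5)**2
        if verbose: print(i,np.round(p,3),np.round(M[:,1],3),np.round(qq,2))
    return M[0,1]**2+M[1,1]**2+30*pen
if __name__=="__main__":
  for N in (6,8,10):
    best=None
    for x0 in ([.44,-.07,.3,0,-.03,0],[.45,.15,.3,0,-.03,0],[.45,.0,.35,.02,0,-.02]):
        r=minimize(lambda v:sim(v,N),x0,method="Nelder-Mead",options=dict(maxfev=120,initial_simplex=np.array([x0]+[np.array(x0)+d for d in np.diag([.05,.08,.05,.02,.02,.02])])))
        if best is None or r.fun<best.fun: best=r
    print(N,best.fun,np.round(best.x,3)); sim(best.x,N,True)
E
time timeout 550 python3 opt1.py
```

```text
6 1.4718229287486894e-06 [ 0.343 -0.04   0.221  0.032 -0.084  0.015]
0 [ 0.384 -0.067  0.26 ] [-0.038  0.408 -0.912] [-0.15 -0.02 -0.2  -0.41 -1.5   3.03]
1 [ 0.422 -0.087  0.298] [-0.042  0.327 -0.944] [-0.09  0.   -0.1  -0.33 -1.55  3.03]
2 [ 0.457 -0.099  0.332] [-0.041  0.244 -0.969] [-0.03  0.03 -0.01 -0.24 -1.58  3.03]
3 [ 0.489 -0.103  0.361] [-0.034  0.162 -0.986] [ 0.04  0.05  0.06 -0.16 -1.61  3.03]
4 [ 0.515 -0.1    0.385] [-0.021  0.081 -0.997] [ 0.11  0.07  0.11 -0.08 -1.62  3.03]
5 [ 0.534 -0.094  0.402] [-0.001 -0.    -1.   ] [ 0.19  0.07  0.12  0.   -1.62  3.03]
8 1.558487539877823e-05 [ 0.462 -0.078  0.257  0.01  -0.057  0.012]
0 [ 0.484 -0.087  0.295] [-0.041  0.426 -0.904] [-0.17  0.14  0.05 -0.43 -1.6   3.03]
1 [ 0.504 -0.089  0.333] [-0.049  0.366 -0.929] [-0.12  0.14  0.13 -0.37 -1.65  3.03]
2 [ 0.52  -0.086  0.368] [-0.053  0.305 -0.951] [-0.06  0.15  0.21 -0.31 -1.7   3.03]
3 [ 0.532 -0.078  0.401] [-0.054  0.245 -0.968] [ 0.01  0.15  0.27 -0.25 -1.74  3.03]
4 [ 0.539 -0.068  0.429] [-0.049  0.185 -0.981] [ 0.08  0.14  0.31 -0.19 -1.78  3.03]
5 [ 0.54  -0.055 
[... 501 characters left out ...]
0.394] [-0.077  0.353 -0.933] [-0.16  0.22  0.36 -0.36 -1.83  3.03]
3 [ 0.529 -0.104  0.418] [-0.086  0.308 -0.948] [-0.09  0.2   0.38 -0.32 -1.86  3.03]
4 [ 0.521 -0.082  0.438] [-0.09   0.261 -0.961] [-0.01  0.16  0.37 -0.28 -1.87  3.03]
5 [ 0.506 -0.058  0.453] [-0.087  0.212 -0.973] [ 0.08  0.11  0.34 -0.23 -1.87  3.03]
6 [ 0.482 -0.035  0.463] [-0.077  0.158 -0.984] [ 0.17  0.05  0.28 -0.18 -1.85  3.03]
7 [ 0.451 -0.015  0.467] [-0.059  0.103 -0.993] [ 0.29 -0.03  0.2  -0.12 -1.82  3.03]
8 [ 0.414 -0.001  0.467] [-0.032  0.049 -0.998] [ 0.41 -0.12  0.09 -0.06 -1.8   3.03]
9 [0.372 0.005 0.464] [-0.  0. -1.] [ 0.55 -0.23 -0.02 -0.   -1.78  3.03]
real	7m37.877s
user	7m30.636s
sys	0m0.221s
```

Request:
move_arm([
  [0, -0.02, 0],
  [0, -0.02, 0],
  [0, -0.02, 0],
  [0, -0.02, 0],
  [0, -0.02, 0],
], jaw=[0.2, 0.2, 0.2, 0.2, 0.2], roll=[-0.18, -0.18, -0.18, -0.18, -0.18])

```text
t: 15.75
eef_pos: [0.4398, -0.0627, 0.2555]
ee_rot: [-1.255, -0.401, 0.933]
force: [0.6, 1.0, 0.2]
width: 0.07
```

Request:
move_arm([
  [0, 0, 0],
  [0, 0, 0],
  [0, 0, 0],
  [0, 0, 0],
  [0, 0, 0],
], jaw=[0.2, 0.2, 0.2, 0.2, 0.2], roll=[-0.186, -0.186, -0.186, -0.186, -0.186])

```text
t: 16.38
eef_pos: [0.4399, -0.0624, 0.2548]
ee_rot: [-1.731, -0.481, 1.967]
force: [0.4, -0.3, 1.4]
width: 0.07
```

Request:
move_arm([
  [0, 0, 0],
  [0, 0, 0],
  [0, 0, 0],
  [0, 0, 0],
  [0, 0, 0],
], jaw=[0.2, 0.2, 0.2, 0.2, 0.2], roll=[-0.186, -0.186, -0.186, -0.186, -0.186])

```text
t: 17.0
eef_pos: [0.4399, -0.0624, 0.2548]
ee_rot: [-2.051, -0.164, 2.898]
force: [0.5, -0.0, -0.5]
width: 0.0701
```

Request:
move_arm([
  [0, 0, 0],
  [0, 0, 0],
  [0, 0, 0],
  [0, 0, 0],
  [0, 0, 0],
], jaw=[0.2, 0.2, 0.2, 0.2, 0.2], roll=[-0.186, -0.186, -0.186, -0.186, -0.186])

```text
t: 17.62
eef_pos: [0.4399, -0.0624, 0.2548]
ee_rot: [-2.002, 0.271, -2.555]
force: [0.8, -0.2, 1.1]
width: 0.0701
```

Request:
move_arm([
  [0, 0, 0],
  [0, 0, 0],
  [0, 0, 0],
  [0, 0, 0],
  [0, 0, 0],
], jaw=[0.2, 0.2, 0.2, 0.2, 0.2], roll=[-0.186, -0.186, -0.186, -0.186, -0.186])

```text
t: 18.25
eef_pos: [0.4399, -0.0624, 0.2548]
ee_rot: [-1.601, 0.504, -1.573]
force: [0.5, -0.1, -0.4]
width: 0.0704
```

Request:
move_arm([
  [0, 0, 0],
  [0, 0, 0],
  [0, 0, 0],
  [0, 0, 0],
  [0, 0, 0],
], jaw=[0.2, 0.2, 0.2, 0.2, 0.2], roll=[-0.186, -0.186, -0.186, -0.186, -0.186])

```text
t: 18.88
eef_pos: [0.4399, -0.0624, 0.2548]
ee_rot: [-1.169, 0.315, -0.571]
force: [0.1, -0.1, -0.3]
width: 0.0702
```

Run:
```python
from fk import *
p,y,s=st(); print(p,s["ee_rot"],s["t"],np.round(s["q"],3),s["force"]); print(fk(s["q"],P)[0], fk(s["q"],P)[1][:,1])
```

```text
[ 0.43988211 -0.06237013  0.25480445] [-1.16923587  0.314983   -0.57088246] 18.875 [-0.199  0.096 -0.097 -0.487 -1.525  2.765] [ 0.13226566 -0.06419135 -0.34951188]
[ 0.43999242 -0.06243597  0.25505975] [-0.02872928  0.48296638 -0.87516747]
```

```bash
cat > opt2.py <<'E'
from fk import *
from scipy.optimize import minimize
import sys
q=np.array(arm.get_state()["q"]); wr=.58
def sim(v,N,N0,roll,show=False):
    qq=q.copy(); pen=0; out=[]
    for i in range(N0+N):
        p,M=fk(qq,P); off=M.T@np.array(v) if i>=N0 else np.zeros(3)
        off=np.round(np.clip(off,-.062,.062),3)
        qq=step(qq,off,roll,wr); p,M=fk(qq,P); out.append(off.tolist())
        pen+=max(0,.24-p[2])**2+max(0,p[0]-.54)**2+max(0,p[2]-.5)**2
        if show: print(i,off,np.round(p,3),np.round(M[:,1],3),np.round(qq,2))
    return M[0,1]**2+M[1,1]**2+30*pen
N,N0,roll=int(sys.argv[1]),int(sys.argv[2]),float(sys.argv[3]); x0=[float(a) for a in sys.argv[4:7]]; sc=float(sys.argv[7])
r=minimize(lambda v:sim(v,N,N0,roll),x0,method="Nelder-Mead",options=dict(maxfev=int(sys.argv[8]),initial_simplex=np.array([x0]+[np.array(x0)+d for d in np.diag([sc]*3)])))
print(r.fun,r.x); sim(r.x,N,N0,roll,True)
E
timeout 500 python3 opt2.py 6 1 -.18 .02 -.07 .01 .02 70
```

```text
1.5844824617334206e-08 [-0.00354542 -0.06903795 -0.01289872]
0 [0. 0. 0.] [ 0.44  -0.062  0.255] [-0.029  0.483 -0.875] [-0.2   0.1  -0.1  -0.49 -1.52  2.94]
1 [ 0.026 -0.022 -0.062] [ 0.447 -0.089  0.265] [-0.04   0.428 -0.903] [-0.19  0.1  -0.06 -0.43 -1.54  3.03]
2 [ 0.02  -0.018 -0.062] [ 0.454 -0.094  0.278] [-0.048  0.349 -0.936] [-0.12  0.08 -0.06 -0.35 -1.53  3.03]
3 [ 0.015 -0.012 -0.062] [ 0.456 -0.094  0.286] [-0.049  0.264 -0.963] [-0.04  0.05 -0.08 -0.27 -1.5   3.03]
4 [ 0.009 -0.006 -0.062] [ 0.451 -0.092  0.287] [-0.041  0.176 -0.983] [ 0.05  0.01 -0.14 -0.18 -1.46  3.03]
5 [ 0.003  0.001 -0.062] [ 0.439 -0.092  0.281] [-0.024  0.087 -0.996] [ 0.14 -0.04 -0.23 -0.09 -1.4   3.03]
6 [-0.004  0.007 -0.062] [ 0.422 -0.095  0.268] [-0. -0. -1.] [ 0.24 -0.1  -0.35  0.   -1.33  3.03]
```

Request:
move_arm([
  [0, 0, 0],
  [0.026, -0.022, -0.062],
  [0.02, -0.018, -0.062],
  [0.015, -0.012, -0.062],
], jaw=[0.2, 0.2, 0.2, 0.2], roll=[-0.18, -0.18, -0.18, -0.18])

```text
t: 19.38
eef_pos: [0.4576, -0.0806, 0.2906]
ee_rot: [-1.282, 0.098, -0.168]
force: [0.6, -0.3, -0.3]
width: 0.0701
```

```bash
python3 - <<'E'
from fk import *
p,y,s=st(); print(p,s["ee_rot"],s["t"],np.round(s["q"],3),s["force"]); print(fk(s["q"],P)[0], fk(s["q"],P)[1][:,1])
E
timeout 500 python3 opt2.py 3 0 -.18 0 -.06 -.013 .015 60
```

```text
[ 0.45761871 -0.0806137   0.29062641] [-1.28166868  0.09792985 -0.1676142 ] 19.375 [-0.045  0.052 -0.065 -0.299 -1.517  3.03 ] [ 0.63152178 -0.32082049 -0.28207773]
[ 0.45773562 -0.08065157  0.29099609] [-0.04483569  0.29675499 -0.95390054]
0.00025983510401625544 [ 0.03215548 -0.07941223 -0.02804542]
0 [ 0.047  0.002 -0.062] [ 0.491 -0.081  0.282] [-0.039  0.207 -0.978] [ 0.04  0.08 -0.07 -0.21 -1.46  3.03]
1 [ 0.041  0.01  -0.062] [ 0.518 -0.082  0.266] [-0.024  0.113 -0.993] [ 0.12  0.1  -0.11 -0.12 -1.38  3.03]
2 [ 0.034  0.018 -0.062] [ 0.54  -0.084  0.241] [-0.001  0.016 -1.   ] [ 0.19  0.12 -0.18 -0.02 -1.28  3.03]
```

```bash
timeout 500 python3 opt2.py 4 0 -.18 0 -.05 -.013 .015 60
```

```text
7.571982192221588e-06 [ 0.0245863  -0.07285365  0.03683428]
0 [ 0.033 -0.058 -0.053] [ 0.483 -0.089  0.344] [-0.041  0.221 -0.974] [ 0.01  0.06  0.04 -0.22 -1.6   3.03]
1 [ 0.029 -0.053 -0.06 ] [ 0.503 -0.091  0.392] [-0.033  0.145 -0.989] [ 0.07  0.07  0.14 -0.15 -1.66  3.03]
2 [ 0.025 -0.048 -0.062] [ 0.518 -0.087  0.436] [-0.018  0.072 -0.997] [ 0.14  0.07  0.22 -0.07 -1.72  3.03]
3 [ 0.021 -0.042 -0.062] [ 0.526 -0.077  0.473] [ 0.001  0.002 -1.   ] [ 0.22  0.07  0.27 -0.   -1.77  3.03]
```

```bash
cat > s1.py <<'E'
from fk import *
import sys
q0=np.array(arm.get_state()["q"])
for v in ([0,-.062,.01],[0,-.062,.03],[-.01,-.055,.02],[.01,-.062,.02]):
    qq=q0.copy(); print(v)
    for i in range(4):
        p,M=fk(qq,P); off=np.round(np.clip(M.T@np.array(v),-.062,.062),3); qq=step(qq,off,-.18,.62); p,M=fk(qq,P)
        print(off,np.round(p,3),np.round(M[:,1],3),np.round(qq[[0,3,5]],2))
E
python3 s1.py
```

```text
[0, -0.062, 0.01]
[ 0.009 -0.028 -0.055] [ 0.455 -0.075  0.317] [-0.039  0.222 -0.974] [ 0.04 -0.23  3.03]
[ 0.004 -0.023 -0.058] [ 0.445 -0.069  0.336] [-0.025  0.145 -0.989] [ 0.14 -0.15  3.03]
[-0.001 -0.019 -0.06 ] [ 0.428 -0.063  0.35 ] [-0.003  0.069 -0.998] [ 0.24 -0.07  3.03]
[-0.008 -0.014 -0.061] [ 0.404 -0.061  0.359] [ 0.027 -0.004 -1.   ] [0.35 0.01 3.03]
[0, -0.062, 0.03]
[ 0.007 -0.047 -0.05 ] [ 0.455 -0.077  0.336] [-0.04   0.227 -0.973] [ 0.03 -0.23  3.03]
[ 0.003 -0.043 -0.054] [ 0.446 -0.07   0.377] [-0.028  0.156 -0.987] [ 0.12 -0.16  3.03]
[-0.002 -0.039 -0.057] [ 0.43  -0.062  0.412] [-0.009  0.086 -0.996] [ 0.22 -0.09  3.03]
[-0.007 -0.035 -0.059] [ 0.405 -0.054  0.442] [ 0.018  0.02  -1.   ] [ 0.34 -0.01  3.03]
[-0.01, -0.055, 0.02]
[-0.003 -0.035 -0.048] [ 0.445 -0.072  0.326] [-0.039  0.227 -0.973] [ 0.04 -0.23  3.03]
[-0.007 -0.032 -0.05 ] [ 0.425 -0.063  0.355] [-0.026  0.158 -0.987] [ 0.14 -0.16  3.03]
[-0.012 -0.028 -0.051] [ 0.397 -0.055  0.38 ] [-0.005  0.091 -0.996] [ 0.26 -0.09  3.03]
[-0.018 -0.025 -0.051] [ 0.363 -0.051  0.401] [ 0.022  0.03  -0.999] [ 0.39 -0.02  3.03]
[0.01, -0.062, 0.02]
[ 0.018 -0.038 -0.051] [ 0.466 -0.077  0.327] [-0.04   0.224 -0.974] [ 0.03 -0.23  3.03]
[ 0.014 -0.034 -0.055] [ 0.468 -0.07   0.358] [-0.027  0.151 -0.988] [ 0.12 -0.15  3.03]
[ 0.009 -0.029 -0.058] [ 0.462 -0.061  0.383] [-0.008  0.077 -0.997] [ 0.22 -0.08  3.03]
[ 0.003 -0.025 -0.061] [ 0.448 -0.053  0.403] [ 0.02   0.004 -1.   ] [0.32 0.   3.03]
```

Use the last one's first two rows, then replan.

Request:
move_arm([
  [0.018, -0.038, -0.051],
  [0.014, -0.034, -0.055],
], jaw=[0.2, 0.2], roll=[-0.18, -0.18])

```text
t: 19.62
eef_pos: [0.4679, -0.0697, 0.355]
ee_rot: [-1.408, 0.03, 0.001]
force: [0.1, 0.1, -0.8]
width: 0.0702
```

```bash
python3 - <<'E'
from fk import *
p,y,s=st(); print(p,s["ee_rot"],s["t"],np.round(s["q"],3),s["force"]); print(fk(s["q"],P)[1][:,1])
E
timeout 500 python3 opt2.py 2 0 -.17 .03 -.06 -.01 .015 80
```

```text
[ 0.46792254 -0.06970964  0.35503758] [-1.40763572e+00  3.02007001e-02  5.26003562e-04] 19.625 [ 1.09e-01 -2.00e-03 -5.00e-03 -1.65e-01 -1.58e+00  3.03e+00] [ 0.10472897  0.11337947 -0.75107996]
[-0.02988051  0.16242195 -0.98626886]
0.0001679126297060132 [ 0.0504532  -0.070729    0.02288225]
0 [ 0.05  -0.036 -0.062] [ 0.507 -0.069  0.386] [-0.012  0.083 -0.997] [ 0.18  0.04  0.07 -0.08 -1.61  3.03]
1 [ 0.045 -0.029 -0.062] [ 0.54  -0.062  0.409] [ 0.012  0.005 -1.   ] [ 0.24  0.07  0.13 -0.   -1.62  3.03]
```

Request:
move_arm([
  [0.05, -0.036, -0.062],
], jaw=[0.2], roll=[-0.17])

```text
t: 19.75
eef_pos: [0.4923, -0.0566, 0.3799]
ee_rot: [-1.469, 0.004, 0.081]
force: [0.2, -0.8, 0.1]
width: 0.07
```

```bash
python3 - <<'E'
from fk import *
p,y,s=st(); print(p,s["ee_rot"],s["t"],np.round(s["q"],3),np.round(s["qd"],2)); print(fk(s["q"],P)[1][:,1])
E
timeout 500 python3 opt2.py 1 0 -.17 .03 -.06 -.01 .02 80; timeout 500 python3 opt2.py 2 0 -.1 .03 -.06 -.01 .02 80
```

```text
[ 0.49231861 -0.05656938  0.37994117] [-1.46865884  0.00415381  0.08082805] 19.75 [ 0.189  0.01   0.042 -0.102 -1.596  3.03 ] [ 0.64  0.15  0.38  0.5  -0.12 -0.  ]
[-0.01235092  0.10129349 -0.99477992]
0.00043919390088442093 [ 0.0660631  -0.0755144  -0.08722908]
0 [ 0.06   0.062 -0.062] [ 0.54  -0.046  0.313] [ 0.017  0.013 -1.   ] [ 0.27  0.07 -0.08 -0.01 -1.41  3.03]
0.0001991428584781438 [ 0.03578202 -0.06099134  0.10054063]
0 [ 0.03  -0.062 -0.053] [ 0.517 -0.064  0.439] [ 0.     0.05  -0.999] [ 0.21  0.04  0.19 -0.05 -1.7   3.03]
1 [ 0.03  -0.062 -0.059] [ 0.54  -0.068  0.498] [ 0.014  0.004 -1.   ] [ 0.23  0.09  0.35 -0.   -1.81  3.03]
```

```bash
cat > s2.py <<'E'
from fk import *
q0=np.array(arm.get_state()["q"])
for off,n,r in (([.03,-.02,-.06],2,-.12),([.03,0.02,-.06],2,-.1),([.06,0,-.06],2,-.12),([.06,-.03,-.06],2,-.12),([.06,-.03,-.03],2,-.15)):
    qq=q0.copy()
    for i in range(n):
        qq=step(qq,off,r,.62); p,M=fk(qq,P)
        print(off,r,np.round(p,3),np.round(M[:,1],3),np.round(qq[[0,3,5]],2))
E
python3 s2.py
```

```text
[0.03, -0.02, -0.06] -0.12 [ 0.513 -0.057  0.397] [ 0.004  0.041 -0.999] [ 0.24 -0.04  3.03]
[0.03, -0.02, -0.06] -0.12 [ 0.534 -0.056  0.413] [ 0.024 -0.018 -1.   ] [0.28 0.02 3.03]
[0.03, 0.02, -0.06] -0.1 [ 0.515 -0.06   0.357] [ 0.003  0.043 -0.999] [ 0.23 -0.04  3.03]
[0.03, 0.02, -0.06] -0.1 [ 0.539 -0.067  0.333] [ 0.021 -0.018 -1.   ] [0.26 0.02 3.03]
[0.06, 0, -0.06] -0.12 [ 0.543 -0.053  0.376] [ 0.005  0.038 -0.999] [ 0.23 -0.04  3.03]
[0.06, 0, -0.06] -0.12 [ 0.595 -0.049  0.373] [ 0.026 -0.025 -0.999] [0.27 0.03 3.03]
[0.06, -0.03, -0.06] -0.12 [ 0.544 -0.054  0.407] [ 0.004  0.042 -0.999] [ 0.23 -0.04  3.03]
[0.06, -0.03, -0.06] -0.12 [ 0.594 -0.048  0.433] [ 0.022 -0.014 -1.   ] [0.26 0.02 3.03]
[0.06, -0.03, -0.03] -0.15 [ 0.541 -0.031  0.41 ] [ 0.004  0.049 -0.999] [ 0.27 -0.05  3.03]
[0.06, -0.03, -0.03] -0.15 [ 0.586 -0.     0.438] [ 0.023 -0.    -1.   ] [0.34 0.01 3.03]
```

Request:
move_arm([
  [0.03, 0.02, -0.06],
  [0.01, 0.01, -0.04],
], jaw=[0.2, 0.2], roll=[-0.1, -0.03])

```text
t: 20.0
eef_pos: [0.5217, -0.072, 0.3436]
ee_rot: [-1.55, -0.005, 0.105]
force: [-0.5, -0.7, 0.3]
width: 0.0699
```

Request:
move_arm([
  [0, 0, 0],
], jaw=[0.2], roll=[0.02])

```text
t: 20.12
eef_pos: [0.5206, -0.0735, 0.343]
ee_rot: [-1.549, -0.002, 0.08]
force: [-1.1, -0.1, 0.6]
width: 0.0696
```

```bash
python3 - <<'E'
from fk import *
p,y,s=st(); print(p,s["ee_rot"],s["t"],np.round(s["q"],3),np.round(s["qd"],2)); print(fk(s["q"],P)[1][:,1])
E
python3 s2.py
```

```text
[ 0.52057707 -0.07349778  0.34295694] [-1.54882857 -0.00204612  0.08043501] 20.125 [ 0.215  0.048 -0.027 -0.022 -1.491  3.009] [-0.01 -0.02  0.03 -0.01 -0.02 -0.17]
[ 2.74077649e-04  2.20593343e-02 -9.99756626e-01]
[0.03, -0.02, -0.06] -0.12 [ 0.543 -0.081  0.36 ] [ 0.017 -0.037 -0.999] [0.24 0.04 3.03]
[0.03, -0.02, -0.06] -0.12 [ 0.564 -0.082  0.376] [ 0.039 -0.1   -0.994] [0.28 0.11 3.03]
[0.03, 0.02, -0.06] -0.1 [ 0.545 -0.087  0.32 ] [ 0.015 -0.034 -0.999] [0.23 0.04 3.03]
[0.03, 0.02, -0.06] -0.1 [ 0.571 -0.098  0.297] [ 0.034 -0.097 -0.995] [0.24 0.11 3.03]
[0.06, 0, -0.06] -0.12 [ 0.573 -0.078  0.34 ] [ 0.018 -0.04  -0.999] [0.24 0.04 3.03]
[0.06, 0, -0.06] -0.12 [ 0.625 -0.078  0.335] [ 0.041 -0.107 -0.993] [0.26 0.12 3.03]
[0.06, -0.03, -0.06] -0.12 [ 0.572 -0.077  0.37 ] [ 0.017 -0.037 -0.999] [0.24 0.04 3.03]
[0.06, -0.03, -0.06] -0.12 [ 0.622 -0.072  0.395] [ 0.039 -0.099 -0.994] [0.27 0.11 3.03]
[0.06, -0.03, -0.03] -0.15 [ 0.57  -0.053  0.371] [ 0.017 -0.03  -0.999] [0.27 0.03 3.03]
[0.06, -0.03, -0.03] -0.15 [ 0.614 -0.022  0.397] [ 0.04  -0.084 -0.996] [0.35 0.09 3.03]
```

```bash
cat >> h.py <<'E'
def rows2(wps,jaw,nd=3,start=None):
    """full-rotation version; wps (x,y,z,yaw,n,mode); start=(p,R) optional"""
    if start is None:
        s=arm.get_state(); p=np.array(s["eef_pos"]); M=Ro.from_euler('xyz',s["ee_rot"]).as_matrix()
    else: p,M=start
    out=[]
    yaw=np.arctan2(M[1,0],M[0,0])
    for x,y,z,yw,n,m in wps:
        p0=p.copy(); y0=yaw; yw=y0+(yw-y0+np.pi)%(2*np.pi)-np.pi if abs(yw-y0)>3.3 else yw
        for k in range(1,n+1):
            a=k/n
            if m=='c':
                r0,t0=np.hypot(p0[0],p0[1]),np.arctan2(p0[1],p0[0]); r1,t1=np.hypot(x,y),np.arctan2(y,x)
                r=r0+a*(r1-r0); t=t0+a*(t1-t0); q=np.array([r*np.cos(t),r*np.sin(t),p0[2]+a*(z-p0[2])])
            else: q=p0+a*(np.array([x,y,z])-p0)
            o=np.round(M.T@(q-p),nd); ro=round(-((y0+a*(yw-y0))-yaw),3)
            p=p+M@o; M=M@Ro.from_euler('y',ro).as_matrix(); yaw=yaw-ro
            out.append((o.tolist(),ro))
    for i in range(0,len(out),5):
        b=out[i:i+5]
        print("off",json.dumps([o for o,_ in b]),"roll",json.dumps([r for _,r in b]),"MAX",max(max(map(abs,o)) for o,_ in b))
    print("end",np.round(p,4),round(yaw,4),len(out),"rows"); return p,M
E
python3 - <<'E'
from h import *
rows2([(.47,.15,.28,-.3,5,'l'),(.461,.3125,.155,-.653,4,'l')],.2)
E
```

```text
off [[-0.007, 0.014, 0.045], [-0.009, 0.013, 0.045], [-0.014, 0.014, 0.043], [-0.016, 0.013, 0.043], [-0.02, 0.014, 0.041]] roll [0.076, 0.076, 0.076, 0.076, 0.076] MAX 0.045
off [[-0.014, 0.032, 0.037], [-0.017, 0.032, 0.036], [-0.02, 0.032, 0.035], [-0.024, 0.032, 0.032]] roll [0.088, 0.089, 0.088, 0.088] MAX 0.037
end [0.4606 0.3126 0.1554] -0.6526 9 rows
```

Request:
move_arm([
  [-0.007, 0.014, 0.045],
  [-0.009, 0.013, 0.045],
  [-0.014, 0.014, 0.043],
  [-0.016, 0.013, 0.043],
  [-0.02, 0.014, 0.041],
], jaw=[0.3, 0.3, 0.3, 0.3, 0.3], roll=[0.076, 0.076, 0.076, 0.076, 0.076])

```text
t: 20.75
eef_pos: [0.47, 0.1514, 0.2818]
ee_rot: [-1.547, 0.003, -0.303]
force: [1.5, 1.3, -0.2]
width: 0.0615
```

Request:
move_arm([
  [-0.014, 0.032, 0.037],
  [-0.017, 0.032, 0.036],
  [-0.02, 0.032, 0.035],
  [-0.024, 0.032, 0.032],
], jaw=[0.3, 0.3, 0.3, 0.3], roll=[0.088, 0.089, 0.088, 0.088])

```text
t: 21.25
eef_pos: [0.4615, 0.3138, 0.1568]
ee_rot: [-1.549, 0.012, -0.657]
force: [0.6, 0.2, 0.2]
width: 0.0613
```

Run:
```python
from h import *
import cv2
p,y,s=st(); print(p,s["ee_rot"],s["width"],s["force"],s["t"],np.round(s["q"],2))
f=arm.grab_frame("wrist"); im=f["pixels"].copy()
r=arm.landmark_of(f,"scoop_grip"); print([(np.round(d["position"],4),round(d["p"],2)) for d in r])
def mk(P,c):
    u=wproj(f,P); cv2.drawMarker(im,tuple(int(a) for a in u),c,0,12,1)
mk((0,0,0),(0,0,255)); mk(w2tool(p,y,(.461,.3125,.14)),(255,0,255))
cv2.imwrite("pics/w6.png",im)
f=arm.grab_frame("scene"); 
R=Ro.from_euler('xyz',s["ee_rot"]).as_matrix(); w=s["width"]/2
a=cv2.resize(f["pixels"][90:200,140:260],None,fx=5,fy=5,interpolation=cv2.INTER_CUBIC)
for Q,c in [((0,0,0),(0,0,255)),((w,0,0),(0,255,0)),((-w,0,0),(0,255,0)),((w,-.022,0),(255,0,0)),((-w,-.022,0),(255,0,0))]:
    q=(proj(f,p+R@np.array(Q))-[140,90])*5; cv2.drawMarker(a,tuple(int(v) for v in q),c,0,14,2)
cv2.imwrite("pics/s6.png",a)
```

```text
[0.4614555  0.31383512 0.15675344] [-1.54947272  0.01198524 -0.65668265] 0.061295924971718624 [0.56083511 0.22747677 0.15642427] 21.25 [ 0.94  0.18 -0.3  -0.01 -1.07  1.55]
[(array([0.4657, 0.3091, 0.1101]), 0.68)]
```

View pics/w6.png

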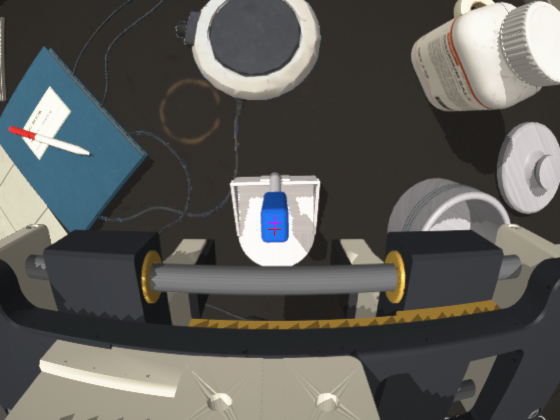

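View pics/s6.png

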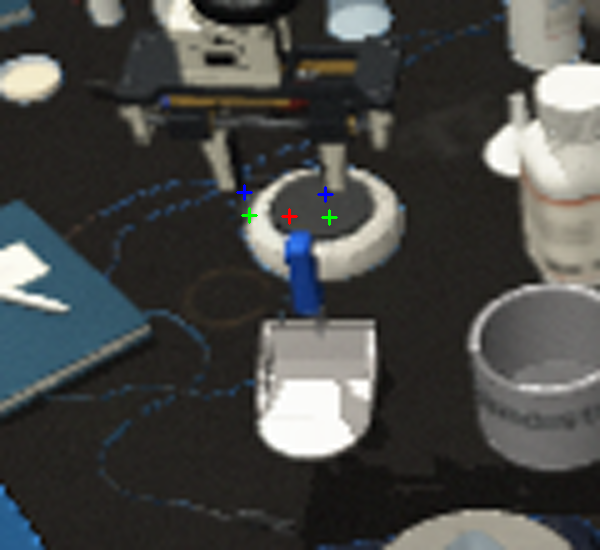

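Run:
```python
from h import *
import cv2
f=arm.grab_frame("wrist")
for yy in (0,-.022,-.03):
  for zz in (-.0095,0,.0095,): print(yy,zz,wproj(f,(.031,yy,zz)).round(1),wproj(f,(.052,yy,zz)).round(1),wproj(f,(-.031,yy,zz)).round(1))
a=cv2.resize(f["pixels"][170:330,140:400],None,fx=3,fy=3,interpolation=cv2.INTER_CUBIC); cv2.imwrite("pics/w7.png",a)
```

```text
0 -0.0095 [321.4 242.8] [352.2 242.4] [227.2 242.9]
0 0 [322.  229.2] [353.3 228.9] [226.5 229.3]
0 0.0095 [322.7 215.2] [354.4 215.1] [225.9 215.2]
-0.022 -0.0095 [326.5 256.3] [360.4 255.6] [222.3 256.4]
-0.022 0 [327.4 241.5] [361.8 241. ] [221.5 241.6]
-0.022 0.0095 [328.3 226.2] [363.2 225.9] [220.7 226.2]
-0.03 -0.0095 [328.6 262. ] [363.7 261. ] [220.4 262. ]
-0.03 0 [329.6 246.7] [365.3 246. ] [219.4 246.7]
-0.03 0.0095 [330.6 230.8] [366.8 230.4] [218.5 230.8]
```

View pics/w7.png

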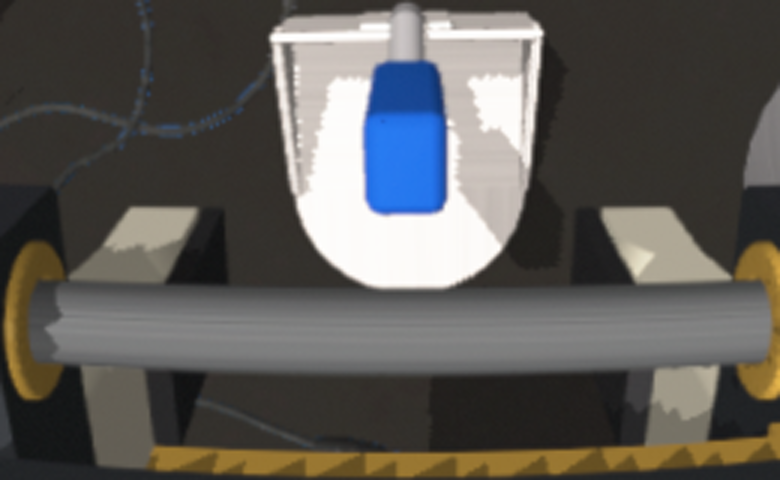

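Run:
```python
from h import *
p,y,s=st(); R=Ro.from_euler('xyz',s["ee_rot"]).as_matrix()
f=arm.grab_frame("scene")
for yy in (0,-.02,-.04):
  for zz in (-.02,-.01,0,.01,.02): print(yy,zz,((proj(f,p+R@np.array([0,yy,zz]))-[140,90])*5).round(1))
for zz in (-.01,0,.01): print(((proj(f,np.array([.461,.3125,.14])+R@np.array([0,0,zz]))-[140,90])*5).round(1))
print(s["t"])
```

```text
0 -0.02 [285.7 235.2]
0 -0.01 [287.7 226.3]
0 0 [289.7 217.5]
0 0.01 [291.7 208.8]
0 0.02 [293.7 200.1]
-0.02 -0.02 [281.8 214.9]
-0.02 -0.01 [283.8 206. ]
-0.02 0 [285.8 197.2]
-0.02 0.01 [287.8 188.4]
-0.02 0.02 [289.8 179.8]
-0.04 -0.02 [277.7 194.1]
-0.04 -0.01 [279.8 185.2]
-0.04 0 [281.8 176.4]
-0.04 0.01 [283.9 167.7]
-0.04 0.02 [285.9 159. ]
[291.2 243.3]
[293.1 234.5]
[295.  225.7]
21.45
```

Request:
move_arm([
  [0, 0.035, -0.002],
  [0, 0.035, -0.002],
  [0, 0.034, -0.002],
  [0, 0, 0],
  [0, 0, 0],
], jaw=[0.3, 0.3, 0.6, 1, 1], roll=[0, 0, 0, 0, 0], grip_force=40)

```text
t: 22.12
eef_pos: [0.459, 0.3107, 0.0545]
ee_rot: [-1.548, 0.011, -0.652]
force: [0.2, -0.1, 0.3]
width: 0.0366
```

Request:
move_arm([
  [0, 0, 0],
  [0, 0, 0],
  [0, 0, 0],
], jaw=[1, 1, 1], roll=[0, 0, 0])

```text
t: 22.5
eef_pos: [0.4587, 0.311, 0.054]
ee_rot: [-1.549, 0.011, -0.65]
force: [-0.0, -0.3, 6.7]
width: 0.0202
```

Run:
```python
from h import *
import cv2
p,y,s=st(); print(p,s["ee_rot"],s["width"],s["force"],s["t"],np.round(s["q"],2))
f=arm.grab_frame("scene"); 
a=cv2.resize(f["pixels"][90:200,140:260],None,fx=5,fy=5,interpolation=cv2.INTER_CUBIC); cv2.imwrite("pics/s7.png",a)
```

```text
[0.45865303 0.31098126 0.0539818 ] [-1.54879945  0.01068977 -0.65049   ] 0.020164125091250318 [-0.01154012 -0.28230921  6.6586282 ] 22.5 [ 0.94  0.28 -0.44 -0.01 -0.83  1.56]
```

View pics/s7.png

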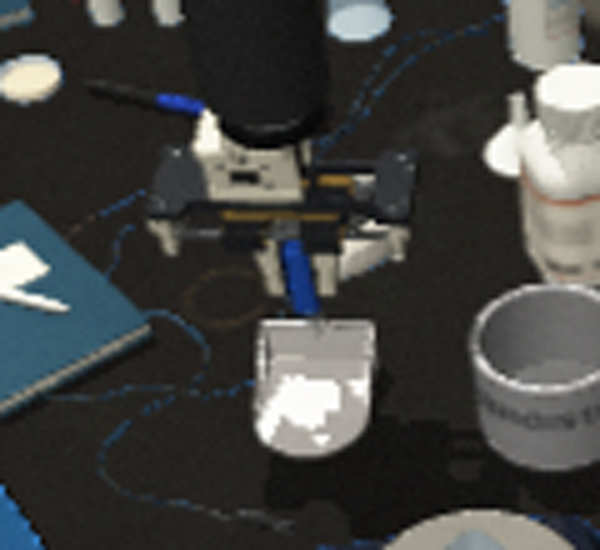

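Run:
```python
from h import *
u=np.array([.4005,-.9163]); H=np.array([.4283,-.265])
t=H+u*(.070-.0025)+[0,.001]; print(t)
p,M=rows2([(.459,.31,.15,-.65,2,'l'),(.46,.1,.25,-1.3,4,'l'),(.45,-.12,.25,-2.0,4,'l'),(t[0],t[1],.25,-2.729,5,'l'),(t[0],t[1],.17,-2.729,2,'l')],1)
```

```text
[ 0.45533375 -0.32585025]
off [[-0.0, -0.048, 0.001], [-0.0, -0.048, 0.001], [0.032, -0.026, -0.041], [0.038, -0.027, -0.036], [0.043, -0.026, -0.029]] roll [-0.0, -0.0, 0.162, 0.163, 0.162] MAX 0.048
off [[0.047, -0.026, -0.021], [0.052, -0.001, -0.017], [0.055, -0.002, -0.008], [0.055, -0.001, 0.002], [0.054, -0.001, 0.011]] roll [0.163, 0.175, 0.175, 0.175, 0.175] MAX 0.055
off [[0.037, -0.001, 0.018], [0.034, -0.001, 0.023], [0.03, -0.001, 0.028], [0.026, -0.001, 0.033], [0.02, -0.001, 0.035]] roll [0.146, 0.145, 0.146, 0.146, 0.146] MAX 0.037
off [[0.001, 0.04, 0.001], [0.001, 0.04, 0.001]] roll [-0.0, -0.0] MAX 0.04
end [ 0.4551 -0.3264  0.1698] -2.7294 17 rows
```

Request:
move_arm([
  [0, -0.048, 0.001],
  [0, -0.048, 0.001],
  [0.032, -0.026, -0.041],
  [0.038, -0.027, -0.036],
  [0.043, -0.026, -0.029],
], jaw=[1, 1, 1, 1, 1], roll=[0, 0, 0.162, 0.163, 0.162], grip_force=60)

```text
t: 23.18
eef_pos: [0.4584, 0.1503, 0.2249]
ee_rot: [-1.559, 0.02, -1.143]
force: [2.0, 0.2, -0.5]
width: 0.0199
```

Request:
move_arm([
  [0.047, -0.026, -0.021],
  [0.052, -0.001, -0.017],
  [0.055, -0.002, -0.008],
  [0.055, -0.001, 0.002],
  [0.054, -0.001, 0.011],
], jaw=[1, 1, 1, 1, 1], roll=[0.163, 0.175, 0.175, 0.175, 0.175])

```text
t: 23.8
eef_pos: [0.4482, -0.122, 0.2491]
ee_rot: [-1.577, 0.022, -2.007]
force: [1.1, 0.3, -0.9]
width: 0.0195
```

Run:
```python
from h import *
import cv2
p,y,s=st(); print(p,s["ee_rot"],s["width"],s["force"],s["t"],np.round(s["q"],2))
```

```text
[ 0.44815438 -0.12203677  0.24909503] [-1.57728577  0.02241975 -2.0069264 ] 0.01949501405528445 [ 1.09370606  0.30240442 -0.9118431 ] 23.8 [ 0.14 -0.03 -0.31 -0.02 -1.28  1.  ]
```

Request:
move_arm([
  [0.037, -0.001, 0.018],
  [0.034, -0.001, 0.023],
  [0.03, -0.001, 0.028],
  [0.026, -0.001, 0.033],
  [0.02, -0.001, 0.035],
], jaw=[1, 1, 1, 1, 1], roll=[0.146, 0.145, 0.146, 0.146, 0.146])

```text
t: 24.42
eef_pos: [0.4543, -0.3272, 0.2491]
ee_rot: [-1.591, 0.012, -2.735]
force: [0.9, 0.3, -1.3]
width: 0.0199
```

Run:
```python
from h import *
import cv2
p,y,s=st(); print(p,s["ee_rot"],s["width"],s["force"],s["t"])
f=arm.grab_frame("wrist"); cv2.imwrite("pics/w8.png",f["pixels"])
f=arm.grab_frame("scene"); cv2.imwrite("pics/s8.png",cv2.resize(f["pixels"][190:310,230:380],None,fx=5,fy=5,interpolation=cv2.INTER_CUBIC))
for th in ["tray_toe","scoop_nose","scoop_grip","tray_handle","ball0"]: print(th,[(np.round(d["position"],4),round(d["p"],2)) for d in arm.landmark_of(f,th)][:3])
```

```text
[ 0.45431026 -0.32721399  0.24909639] [-1.59082643  0.01162376 -2.73549212] 0.019915208764716 [ 0.87948089  0.25039295 -1.26544862] 24.425
tray_toe [(array([ 0.3987, -0.2073,  0.0254]), 0.74)]
scoop_nose [(array([ 0.4164, -0.2406,  0.1991]), 0.95)]
scoop_grip [(array([ 0.4555, -0.3358,  0.3064]), 0.92)]
tray_handle [(array([ 0.4723, -0.3682,  0.1864]), 0.61)]
ball0 [(array([ 0.4107, -0.2143,  0.0441]), 0.59), (array([ 0.3854, -0.2438,  0.0511]), 0.49), (array([ 0.4393, -0.224 ,  0.0557]), 0.37)]
```

View pics/w8.png

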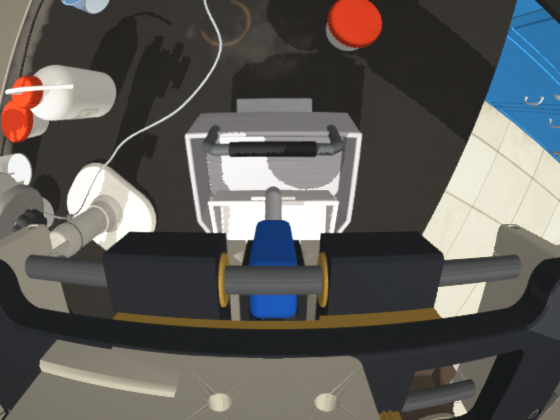

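View pics/s8.png

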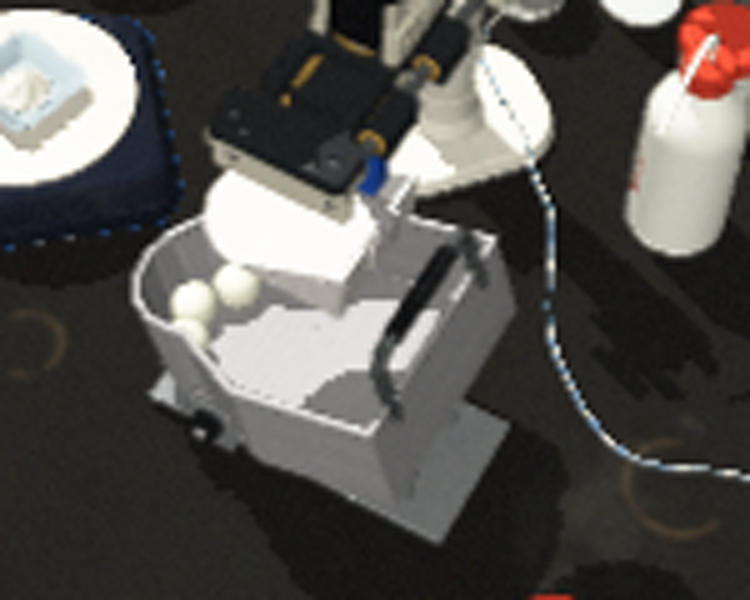

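Request:
move_arm([
  [0, 0.04, 0],
  [0, 0.04, 0],
  [0, 0, 0],
  [0, 0, 0],
  [0, 0, 0],
], jaw=[1, 1, 1, 1, 1], roll=[0, 0, 0, 0, 0], grip_force=5)

```text
t: 25.4
eef_pos: [0.456, -0.3246, 0.1712]
ee_rot: [-1.588, 0.014, -2.73]
force: [-1.0, -0.2, -1.0]
width: 0.0202
```

```bash
cat > look.py <<'E'
from h import *
import cv2,sys
p,y,s=st(); print(p.round(4),np.round(s["ee_rot"],3),round(s["width"],4),np.round(s["force"],1),s["t"])
f=arm.grab_frame("scene"); x0,x1,y0,y1=[int(a) for a in sys.argv[2:6]]
cv2.imwrite(f"pics/{sys.argv[1]}.png",cv2.resize(f["pixels"][y0:y1,x0:x1],None,fx=5,fy=5,interpolation=cv2.INTER_CUBIC))
for th in sys.argv[6:]: print(th,[(np.round(d["position"],4),round(d["p"],2)) for d in arm.landmark_of(f,th)][:3])
E
python3 look.py s9 230 380 190 310 scoop_nose scoop_grip
```

```text
[ 0.456  -0.3246  0.1712] [-1.588  0.014 -2.73 ] 0.0202 [-1.  -0.2 -1. ] 25.4
scoop_nose [(array([ 0.4192, -0.2346,  0.1218]), 0.61)]
scoop_grip [(array([ 0.4588, -0.327 ,  0.2262]), 0.67)]
```

View pics/s9.png

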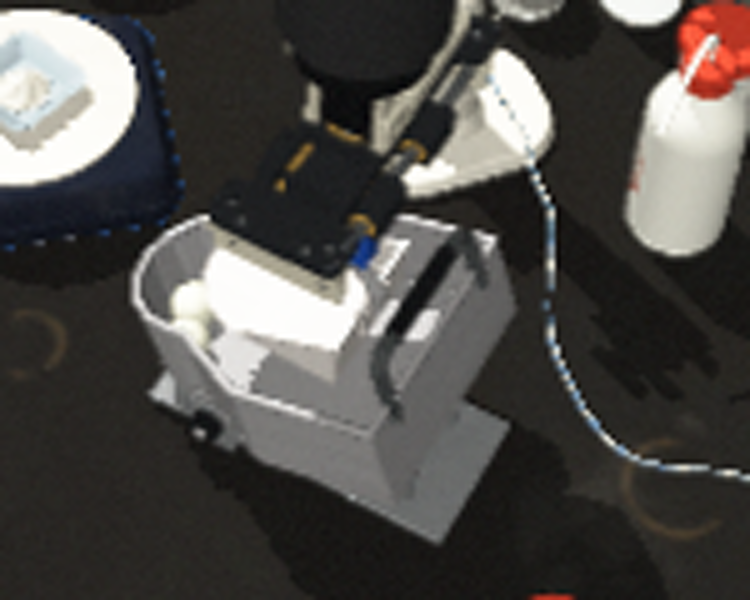

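Request:
move_arm([
  [0, 0.022, 0],
  [0, 0.022, 0],
  [0, 0.005, -0.006],
  [0, 0.004, -0.008],
], jaw=[1, 1, 1, 1], roll=[0, 0, 0, 0], grip_force=4)

```text
t: 26.05
eef_pos: [0.4502, -0.3112, 0.1179]
ee_rot: [-1.587, 0.012, -2.73]
force: [-0.1, -3.9, 4.4]
width: 0.0204
```

```bash
python3 look.py s10 230 380 190 310 scoop_nose scoop_grip
```

```text
[ 0.4502 -0.3112  0.1179] [-1.587  0.012 -2.73 ] 0.0204 [-0.1 -3.9  4.4] 26.05
scoop_nose [(array([ 0.4131, -0.2338,  0.066 ]), 0.94)]
scoop_grip [(array([ 0.453 , -0.3171,  0.1828]), 0.9)]
```

View pics/s10.png

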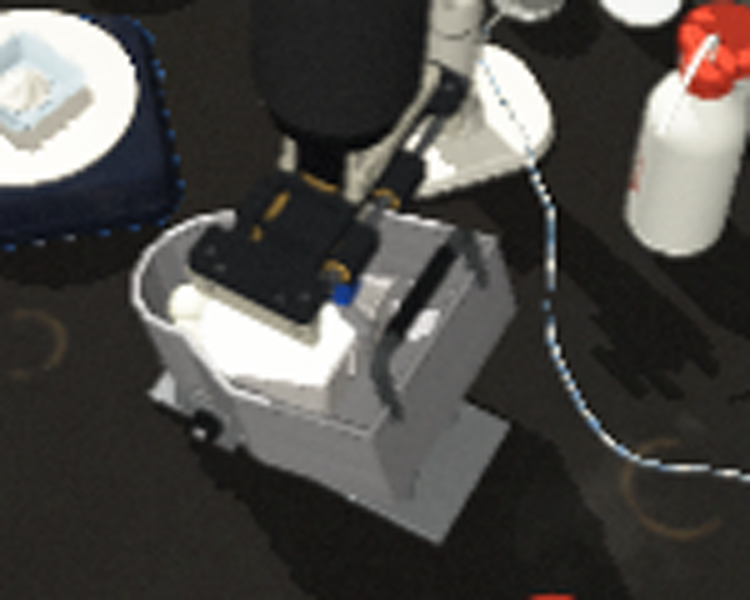

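Request:
move_arm([
  [0, -0.016, 0.01],
  [0, 0, 0.013],
  [0, 0.006, 0],
  [0, 0.004, -0.008],
  [0, 0.004, -0.008],
], jaw=[1, 1, 1, 1, 1], roll=[0, 0, 0, 0, 0])

```text
t: 26.82
eef_pos: [0.4517, -0.316, 0.1177]
ee_rot: [-1.591, 0.011, -2.731]
force: [-1.4, -0.1, 2.5]
width: 0.0198
```

```bash
python3 look.py s11 230 380 190 310 scoop_nose scoop_grip
```

```text
[ 0.4517 -0.316   0.1177] [-1.591  0.011 -2.731] 0.0198 [-1.4 -0.1  2.5] 26.825
scoop_nose [(array([ 0.4247, -0.2507,  0.059 ]), 0.61)]
scoop_grip [(array([ 0.4504, -0.3214,  0.1849]), 0.73)]
```

View pics/s11.png

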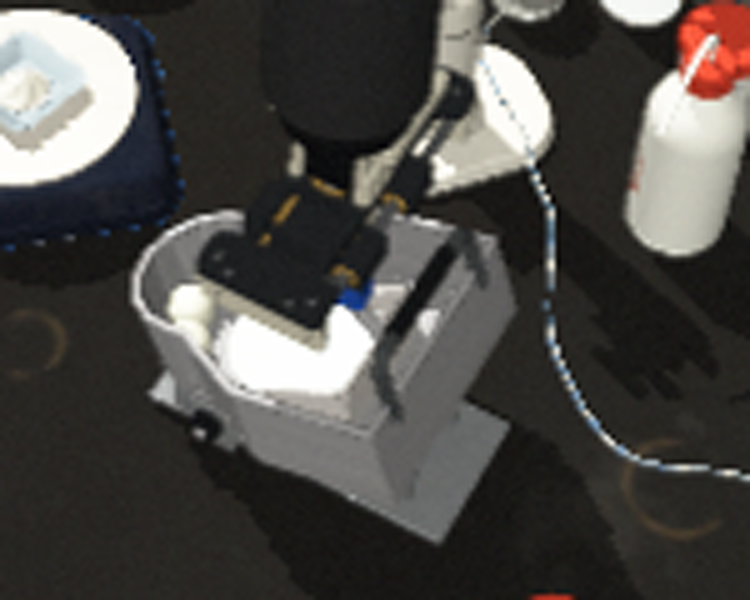

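Request:
move_arm([
  [0, 0.004, -0.007],
  [0, 0.004, -0.007],
], jaw=[1, 1], roll=[0, 0])

```text
t: 27.22
eef_pos: [0.4468, -0.3034, 0.1107]
ee_rot: [-1.59, 0.012, -2.731]
force: [1.3, -0.9, 5.6]
width: 0.0198
```

```bash
python3 look.py s12 230 380 190 310 scoop_nose scoop_grip
```

```text
[ 0.4468 -0.3034  0.1107] [-1.59   0.012 -2.731] 0.0198 [ 1.3 -0.9  5.6] 27.225
scoop_nose [(array([ 0.4243, -0.2508,  0.0436]), 0.78)]
scoop_grip [(array([ 0.447 , -0.3092,  0.179 ]), 0.58)]
```

View pics/s12.png

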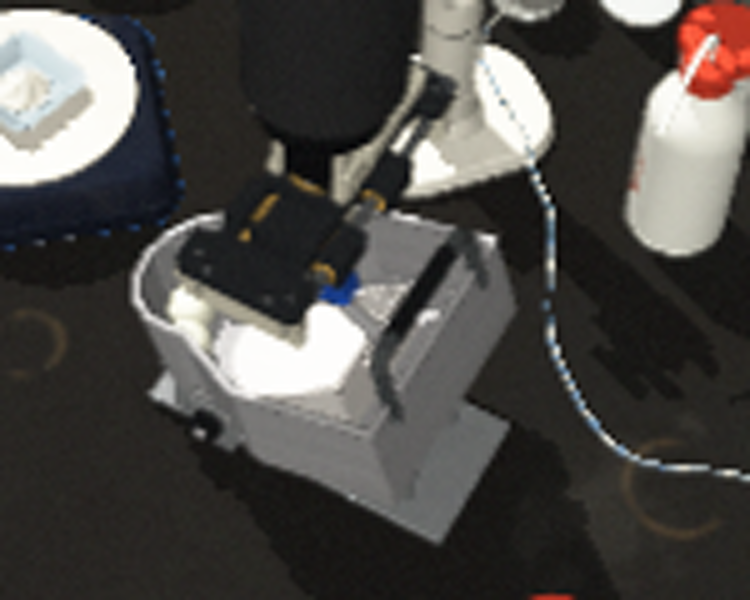

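Request:
move_arm([
  [0, 0.0018, -0.0076],
  [0, 0.0024, -0.0076],
  [0, 0.0024, -0.0076],
  [0, 0.0024, -0.0076],
  [0, 0.0024, -0.0076],
], jaw=[1, 1, 1, 1, 1], roll=[0, 0, 0, 0, 0], grip_force=6)

```text
t: 28.0
eef_pos: [0.4328, -0.2695, 0.1014]
ee_rot: [-1.587, 0.013, -2.73]
force: [0.3, -3.3, 7.9]
width: 0.0198
```

```bash
python3 look.py s13 230 380 190 310 scoop_nose scoop_grip tray_toe ball0
```

```text
[ 0.4328 -0.2695  0.1014] [-1.587  0.013 -2.73 ] 0.0198 [ 0.3 -3.3  7.9] 28.0
scoop_nose [(array([ 0.4173, -0.2345,  0.0367]), 0.9), (array([ 0.4363, -0.2793,  0.0788]), 0.15)]
scoop_grip [(array([ 0.4353, -0.2792,  0.1738]), 0.59)]
tray_toe [(array([ 0.4034, -0.2103,  0.0264]), 0.96)]
ball0 [(array([ 0.3891, -0.2458,  0.0498]), 0.52), (array([ 0.408 , -0.2165,  0.0463]), 0.44), (array([ 0.4449, -0.5474, -0.003 ]), 0.42)]
```

View pics/s13.png

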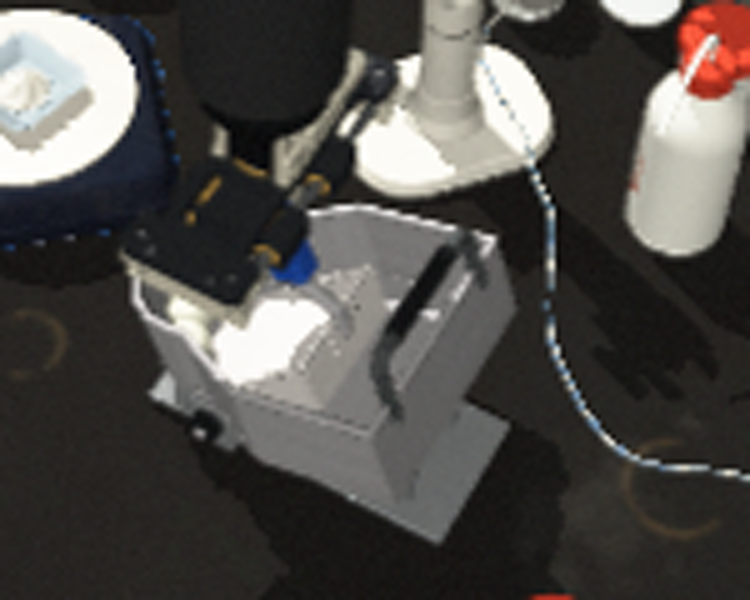

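Request:
move_arm([
  [0, 0.001, 0.008],
  [0, 0.003, 0.007],
  [0, 0.004, 0.004],
], jaw=[1, 1, 1], roll=[0, 0, 0])

```text
t: 28.62
eef_pos: [0.44, -0.2859, 0.0918]
ee_rot: [-1.59, 0.013, -2.731]
force: [0.4, 5.8, 8.1]
width: 0.0199
```

```bash
python3 look.py s14 230 380 190 310 scoop_nose scoop_grip scoop
python3 - <<'E'
from h import *
import cv2
p,y,s=st()
f=arm.grab_frame("wrist"); cv2.imwrite("pics/w14.png",f["pixels"])
for th in ("scoop_grip","scoop_nose","scoop"): print([(np.round(d["position"],4),round(d["p"],2)) for d in arm.landmark_of(f,th)][:2])
E
```

```text
[ 0.44   -0.2859  0.0918] [-1.59   0.013 -2.731] 0.0199 [0.4 5.8 8.1] 28.625
scoop_nose [(array([ 0.4208, -0.2354,  0.0402]), 0.78)]
scoop_grip [(array([ 0.4428, -0.2961,  0.1722]), 0.93)]
scoop [(array([ 0.4384, -0.2917,  0.0571]), 0.72), (array([ 0.4412, -0.2923,  0.1687]), 0.19)]
[(array([ 0.4451, -0.294 ,  0.1679]), 0.65)]
[]
[(array([ 0.4413, -0.2919,  0.0552]), 0.96)]
```

View pics/s14.png

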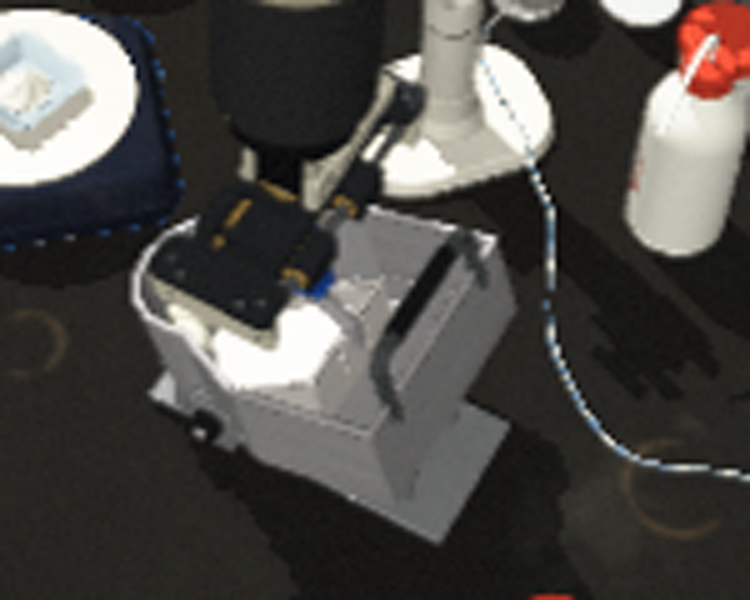

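View pics/w14.png

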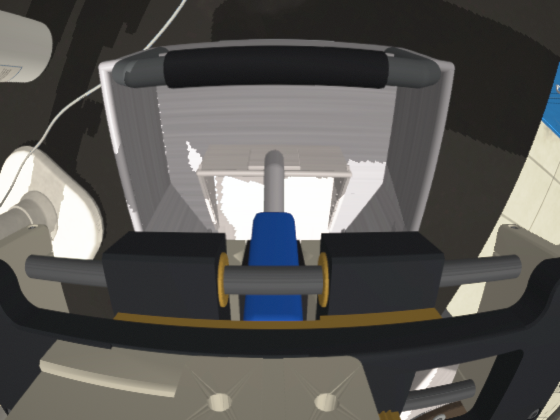

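Request:
move_arm([
  [0, 0, 0],
  [0, -0.01, 0],
  [0, -0.012, -0.002],
  [0, 0, 0],
  [0, 0, 0],
], jaw=[0.7, 0.7, 0.7, 0.7, 1], roll=[0, 0, 0, 0, 0])

```text
t: 29.65
eef_pos: [0.4381, -0.2843, 0.1136]
ee_rot: [-1.59, 0.012, -2.731]
force: [-0.9, 0.6, 0.7]
width: 0.021
```

```bash
python3 look.py s15 230 380 190 310 scoop_nose scoop_grip scoop
python3 - <<'E'
from h import *
import cv2
f=arm.grab_frame("wrist"); cv2.imwrite("pics/w15.png",f["pixels"])
for th in ("scoop_grip","scoop_nose","scoop"): print([(np.round(d["position"],4),round(d["p"],2)) for d in arm.landmark_of(f,th)][:2])
E
```

```text
[ 0.4381 -0.2843  0.1136] [-1.59   0.012 -2.731] 0.021 [-0.9  0.6  0.7] 29.65
scoop_nose [(array([ 0.42  , -0.2393,  0.0397]), 0.79)]
scoop_grip [(array([ 0.4417, -0.2916,  0.171 ]), 0.7)]
scoop [(array([ 0.4401, -0.2887,  0.0551]), 0.83)]
[]
[]
[(array([ 0.4389, -0.2909,  0.0537]), 0.65)]
```

View pics/s15.png

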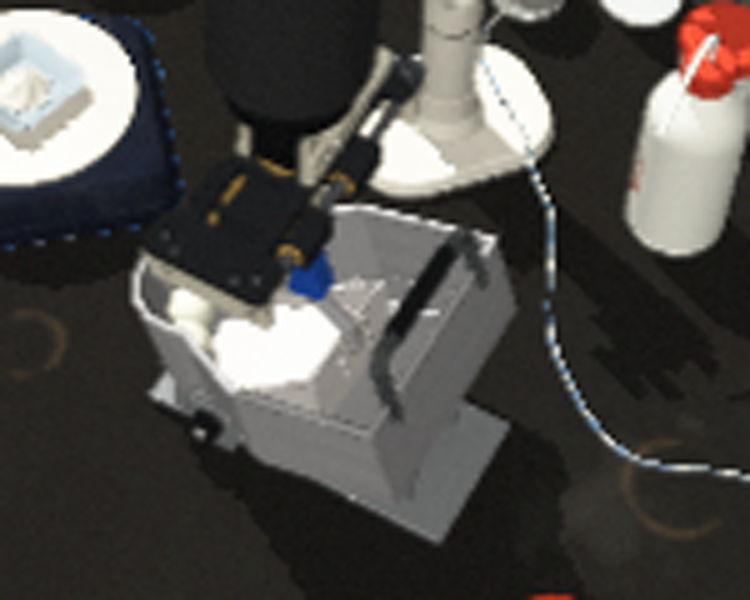

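Request:
move_arm([
  [0, 0, 0],
  [0, 0.002, -0.0067],
  [0, 0.002, -0.0067],
  [0, 0.002, -0.0067],
  [0, 0.002, -0.0067],
], jaw=[1, 1, 1, 1, 1], roll=[0, 0, 0, 0, 0], grip_force=60)

```text
t: 30.68
eef_pos: [0.4267, -0.2591, 0.1053]
ee_rot: [-1.591, 0.011, -2.731]
force: [0.6, -1.5, -1.3]
width: 0.0193
```

```bash
python3 look.py s16 230 380 190 310 scoop_nose scoop_grip scoop ball0
```

```text
[ 0.4267 -0.2591  0.1053] [-1.591  0.011 -2.731] 0.0193 [ 0.6 -1.5 -1.3] 30.675
scoop_nose [(array([ 0.411 , -0.2112,  0.0289]), 0.97)]
scoop_grip [(array([ 0.4287, -0.2657,  0.1631]), 0.83)]
scoop [(array([ 0.428 , -0.2639,  0.0433]), 0.56)]
ball0 [(array([ 0.4084, -0.2161,  0.049 ]), 0.57), (array([ 0.3881, -0.2453,  0.0541]), 0.43), (array([ 0.7154,  0.3021, -0.0021]), 0.37)]
```

View pics/s16.png

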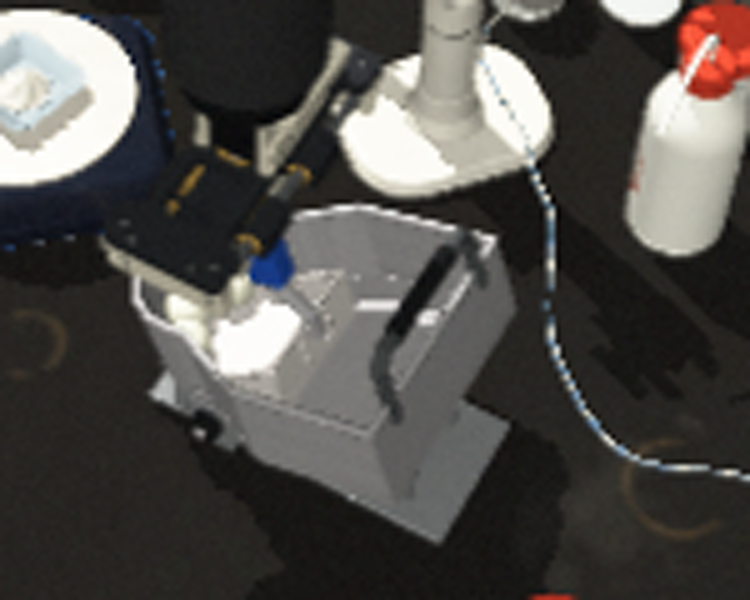

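Request:
move_arm([
  [0, 0.0006, -0.002],
  [0, 0, 0],
], jaw=[1, 1], roll=[0, 0])

```text
t: 31.18
eef_pos: [0.4264, -0.2578, 0.1052]
ee_rot: [-1.591, 0.011, -2.731]
force: [-0.2, -1.3, -3.8]
width: 0.0197
```

```bash
python3 look.py s17 230 320 210 290 scoop_nose
python3 - <<'E'
from h import *
import cv2
f=arm.grab_frame("top"); cv2.imwrite("pics/t17.png",cv2.resize(f["pixels"][190:310,270:420],None,fx=5,fy=5,interpolation=cv2.INTER_CUBIC))
E
```

```text
[ 0.4264 -0.2578  0.1052] [-1.591  0.011 -2.731] 0.0197 [-0.2 -1.3 -3.8] 31.175
scoop_nose [(array([ 0.4069, -0.208 ,  0.0315]), 0.67)]
```

View pics/s17.png

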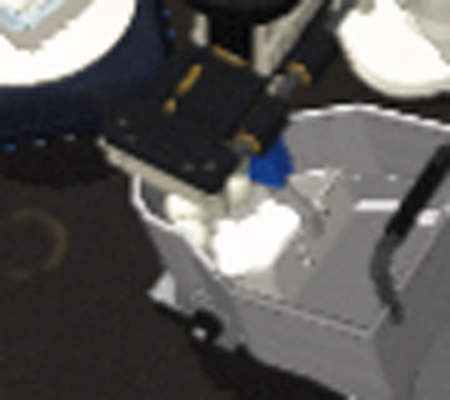

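View pics/t17.png

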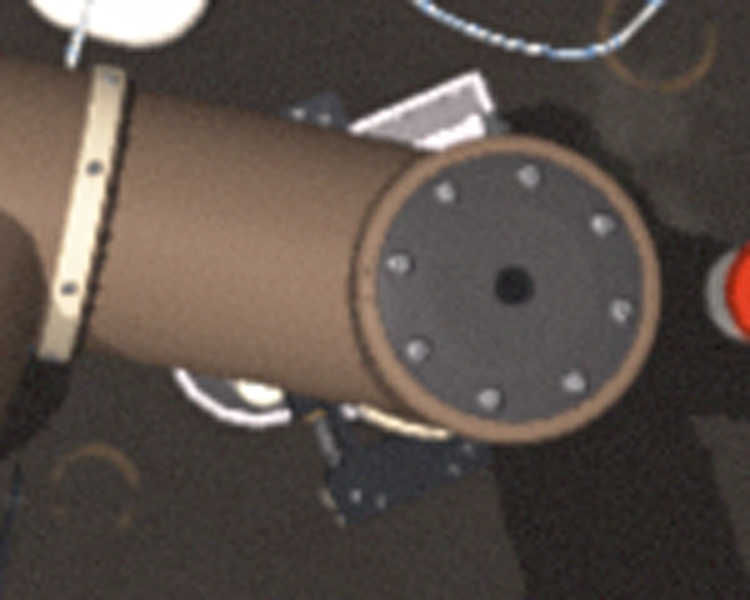

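Request:
move_arm([
  [0, 0.001, 0],
  [0, -0.0018, 0.005],
  [0, -0.0019, 0.0052],
  [0, -0.0017, 0.0053],
  [0, -0.0014, 0.0054],
], jaw=[1, 1, 1, 1, 1], roll=[0, 0, 0, 0, 0], grip_force=12)

```text
t: 31.95
eef_pos: [0.4349, -0.2767, 0.1113]
ee_rot: [-1.591, 0.012, -2.731]
force: [-0.5, 5.2, 3.7]
width: 0.0199
```

```bash
python3 look.py s18 230 350 200 300 scoop_nose scoop_grip scoop
```

```text
[ 0.4349 -0.2767  0.1113] [-1.591  0.012 -2.731] 0.0199 [-0.5  5.2  3.7] 31.95
scoop_nose [(array([ 0.4042, -0.2067,  0.047 ]), 0.61)]
scoop_grip [(array([ 0.4368, -0.2841,  0.1691]), 0.87), (array([ 0.4461, -0.5454,  0.0008]), 0.44), (array([ 0.4479, -0.3178, -0.0043]), 0.32)]
scoop [(array([ 0.4268, -0.263 ,  0.0527]), 0.85)]
```

View pics/s18.png

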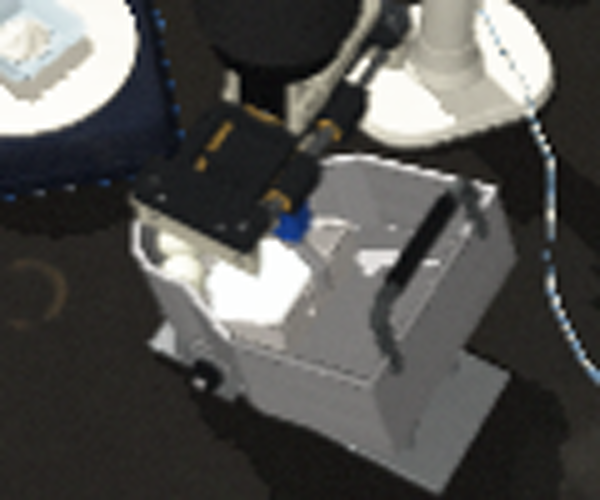

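Request:
move_arm([
  [0, -0.0011, 0.0054],
  [0, -0.0009, 0.0055],
  [0, -0.0006, 0.0055],
  [0, -0.0003, 0.0055],
  [0, 0, 0.0055],
], jaw=[1, 1, 1, 1, 1], roll=[0, 0, 0, 0, 0])

```text
t: 32.78
eef_pos: [0.4461, -0.3024, 0.1141]
ee_rot: [-1.59, 0.012, -2.73]
force: [-2.1, 3.7, 8.1]
width: 0.0201
```

```bash
python3 look.py s19 230 350 200 300 scoop_nose scoop_grip scoop ball0
```

```text
[ 0.4461 -0.3024  0.1141] [-1.59   0.012 -2.73 ] 0.0201 [-2.1  3.7  8.1] 32.775
scoop_nose [(array([ 0.619 , -0.1566,  0.004 ]), 0.6), (array([ 0.4066, -0.206 ,  0.0699]), 0.56)]
scoop_grip [(array([ 0.4477, -0.3035,  0.1722]), 0.59)]
scoop []
ball0 [(array([ 0.6188, -0.1548,  0.0029]), 0.51), (array([ 0.3855, -0.246 ,  0.0839]), 0.46), (array([ 0.401 , -0.2094,  0.0862]), 0.39)]
```

View pics/s19.png

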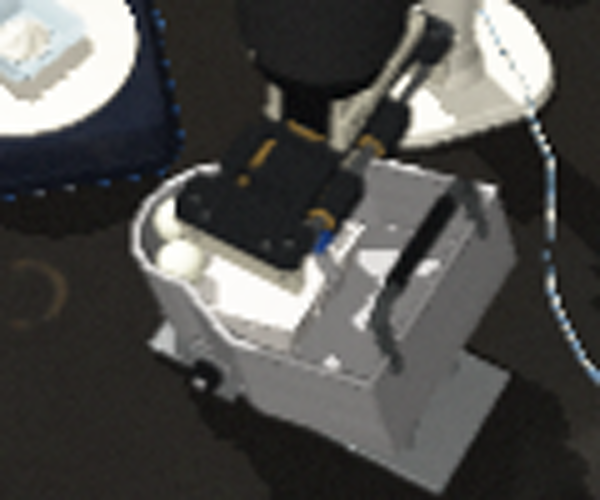

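Request:
move_arm([
  [0, 0.0002, 0.0055],
  [0, 0.0005, 0.0055],
  [0, 0.0008, 0.0055],
  [0, 0.001, 0.0054],
  [0, 0, 0],
], jaw=[1, 1, 1, 1, 1], roll=[0, 0, 0, 0, 0])

```text
t: 33.65
eef_pos: [0.4555, -0.3235, 0.1117]
ee_rot: [-1.588, 0.012, -2.73]
force: [-1.1, -0.7, 7.6]
width: 0.0197
```

```bash
python3 look.py s20 230 350 200 300 scoop_nose scoop_grip scoop ball0
```

```text
[ 0.4555 -0.3235  0.1117] [-1.588  0.012 -2.73 ] 0.0197 [-1.1 -0.7  7.6] 33.65
scoop_nose [(array([ 0.4025, -0.2121,  0.0931]), 0.72)]
scoop_grip []
scoop [(array([ 0.4272, -0.266 ,  0.0726]), 0.7)]
ball0 [(array([ 0.4177, -0.31  ,  0.0838]), 0.37)]
```

View pics/s20.png

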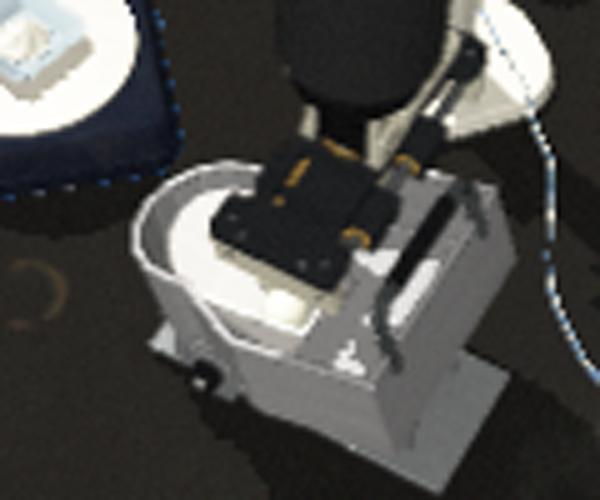

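Request:
move_arm([
  [0, 0, 0],
  [0, 0, 0],
  [0, -0.004, 0],
  [0, -0.012, 0],
  [0, -0.02, 0],
], jaw=[1, 1, 1, 1, 1], roll=[0, 0, 0, 0, 0], grip_force=60)

```text
t: 34.52
eef_pos: [0.454, -0.3229, 0.1463]
ee_rot: [-1.592, 0.01, -2.731]
force: [-0.1, 0.3, -2.5]
width: 0.0199
```

```bash
python3 look.py s21 230 350 200 300 scoop_nose scoop_grip scoop ball0
```

```text
[ 0.454  -0.3229  0.1463] [-1.592  0.01  -2.731] 0.0199 [-0.1  0.3 -2.5] 34.525
scoop_nose [(array([ 0.4057, -0.2092,  0.1288]), 0.76)]
scoop_grip []
scoop [(array([ 0.4255, -0.2663,  0.109 ]), 0.72), (array([ 0.4086, -0.2089,  0.1267]), 0.42)]
ball0 [(array([ 0.4167, -0.3101,  0.1184]), 0.38), (array([0.7141, 0.3009, 0.002 ]), 0.37)]
```

View pics/s21.png

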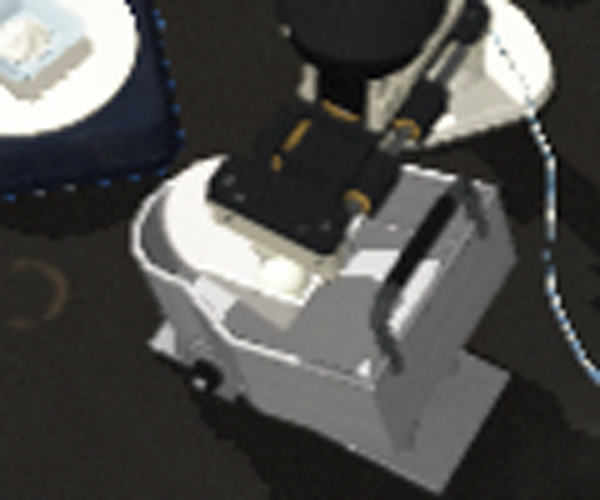

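Run:
```python
from h import *
rows2([(.454,-.323,.26,-2.731,4,'l'),(.449,-.27,.262,-2.80,2,'l'),(.449,-.11,.262,-3.2,4,'l'),(.475,.02,.262,-3.6,4,'l'),(.515,.095,.262,-4.0,3,'l'),(.524,.112,.262,-4.11,2,'l')],1)
```

```text
off [[-0.0, -0.029, -0.001], [-0.0, -0.028, -0.0], [-0.001, -0.029, -0.001], [0.0, -0.028, -0.0], [-0.008, -0.001, -0.025]] roll [0.0, 0.0, 0.0, 0.0, 0.035] MAX 0.029
off [[-0.008, -0.0, -0.026], [-0.013, 0.001, -0.038], [-0.01, 0.001, -0.039], [-0.005, 0.001, -0.039], [-0.002, 0.001, -0.04]] roll [0.034, 0.1, 0.1, 0.1, 0.1] MAX 0.04
off [[-0.005, 0.001, -0.033], [-0.001, 0.0, -0.033], [0.002, 0.001, -0.033], [0.006, 0.001, -0.033], [-0.001, 0.001, -0.028]] roll [0.1, 0.1, 0.1, 0.1, 0.133] MAX 0.033
off [[0.003, 0.0, -0.028], [0.006, 0.001, -0.028], [0.004, 0.0, -0.009], [0.004, 0.0, -0.009]] roll [0.134, 0.133, 0.055, 0.055] MAX 0.028
end [0.5239 0.1124 0.262 ] -4.1099 19 rows
```

Request:
move_arm([
  [0, -0.025, 0],
  [0, -0.03, 0],
  [0, -0.03, 0],
  [0, -0.025, 0],
  [-0.004, -0.005, -0.015],
], jaw=[1, 1, 1, 1, 1], roll=[0, 0, 0, 0, 0.035])

```text
t: 35.4
eef_pos: [0.4524, -0.311, 0.2623]
ee_rot: [-1.59, 0.011, -2.767]
force: [0.6, 0.3, -4.0]
width: 0.0196
```

```bash
python3 look.py s22 200 350 170 300 scoop_nose ball0
```

```text
[ 0.4524 -0.311   0.2623] [-1.59   0.011 -2.767] 0.0196 [ 0.6  0.3 -4. ] 35.4
scoop_nose [(array([ 0.4094, -0.1953,  0.2424]), 0.97)]
ball0 [(array([ 0.4335, -0.2675,  0.239 ]), 0.56), (array([ 0.4155, -0.2946,  0.2354]), 0.52)]
```

View pics/s22.png

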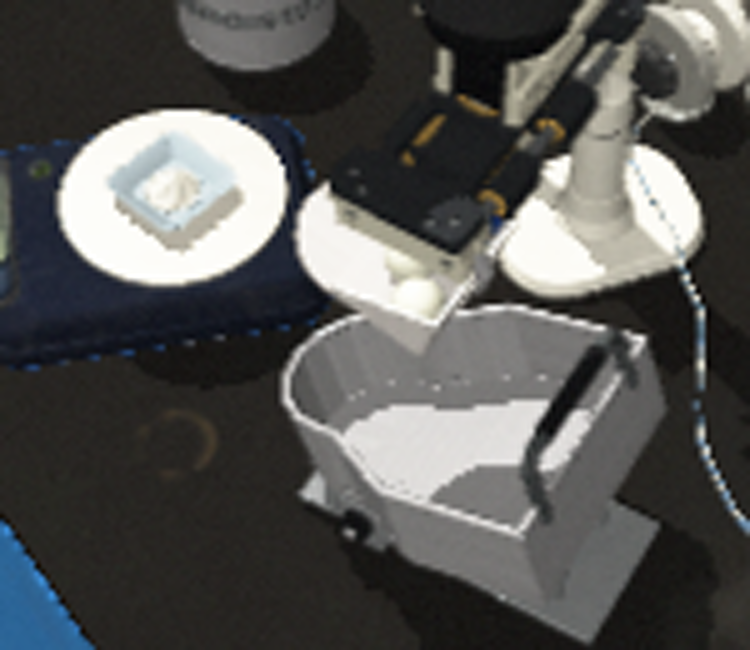

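Run:
```python
from h import *
rows2([(.449,-.27,.262,-2.87,2,'l'),(.449,-.11,.262,-3.25,4,'l'),(.475,.02,.262,-3.6,4,'l'),(.513,.093,.258,-4.0,3,'l'),(.522,.109,.255,-4.11,2,'l')],1)
```

```text
off [[-0.006, -0.0, -0.019], [-0.005, -0.0, -0.019], [-0.011, 0.001, -0.039], [-0.007, 0.001, -0.039], [-0.003, 0.001, -0.04]] roll [0.053, 0.052, 0.095, 0.095, 0.095] MAX 0.04
off [[0.0, 0.001, -0.04], [-0.003, 0.001, -0.033], [0.0, 0.0, -0.033], [0.003, 0.001, -0.033], [0.006, 0.001, -0.033]] roll [0.095, 0.088, 0.087, 0.088, 0.087] MAX 0.04
off [[-0.001, 0.002, -0.027], [0.003, 0.002, -0.027], [0.007, 0.002, -0.027], [0.003, 0.001, -0.009], [0.004, 0.002, -0.008]] roll [0.133, 0.134, 0.133, 0.055, 0.055] MAX 0.027
end [0.5219 0.1093 0.2549] -4.1096 15 rows
```

Request:
move_arm([
  [-0.006, 0, -0.019],
  [-0.005, 0, -0.025],
  [-0.011, 0.001, -0.035],
  [-0.007, 0.001, -0.039],
  [-0.003, 0.001, -0.04],
], jaw=[1, 1, 1, 1, 1], roll=[0.053, 0.052, 0.095, 0.095, 0.095])

```text
t: 36.17
eef_pos: [0.448, -0.148, 0.2611]
ee_rot: [-1.593, 0.0, 3.125]
force: [0.1, 0.2, -4.0]
width: 0.0196
```

Request:
move_arm([
  [0, 0.001, -0.038],
  [-0.003, 0.001, -0.033],
  [0, 0, -0.033],
  [0.003, 0.001, -0.033],
  [0.006, 0.001, -0.033],
], jaw=[1, 1, 1, 1, 1], roll=[0.095, 0.088, 0.087, 0.088, 0.087])

```text
t: 36.8
eef_pos: [0.4745, 0.0203, 0.2611]
ee_rot: [-1.591, -0.009, 2.681]
force: [0.3, 0.6, -3.0]
width: 0.0198
```

Request:
move_arm([
  [-0.001, 0.002, -0.026],
  [0.003, 0.002, -0.022],
  [0.007, 0.002, -0.018],
  [0.003, 0.001, -0.012],
  [0.004, 0.002, -0.007],
], jaw=[1, 1, 1, 1, 1], roll=[0.133, 0.134, 0.133, 0.055, 0.055])

```text
t: 37.42
eef_pos: [0.5139, 0.0983, 0.2535]
ee_rot: [-1.583, -0.017, 2.172]
force: [0.0, -0.0, -1.9]
width: 0.0197
```

```bash
python3 look.py s23 180 330 110 230 scoop_nose scoop_grip scoop ball0 grinding_jar
python3 - <<'E'
from h import *
import cv2
f=arm.grab_frame("top"); cv2.imwrite("pics/t23.png",f["pixels"])
for th in ("grinding_jar","scoop_nose"): print([(np.round(d["position"],4),round(d["p"],2)) for d in arm.landmark_of(f,th)][:2])
E
```

```text
[0.5139 0.0983 0.2535] [-1.583 -0.017  2.172] 0.0197 [ 0.  -0.  -1.9] 37.425
scoop_nose [(array([0.6142, 0.1691, 0.2329]), 0.74)]
scoop_grip [(array([0.5145, 0.0985, 0.313 ]), 0.97)]
scoop [(array([0.564 , 0.1342, 0.2148]), 0.77), (array([0.7587, 0.1318, 0.0012]), 0.71)]
ball0 [(array([0.5508, 0.1324, 0.2298]), 0.46), (array([0.5436, 0.0969, 0.2214]), 0.39), (array([0.5193, 0.1352, 0.2224]), 0.36)]
grinding_jar []
[]
[]
```

View pics/s23.png

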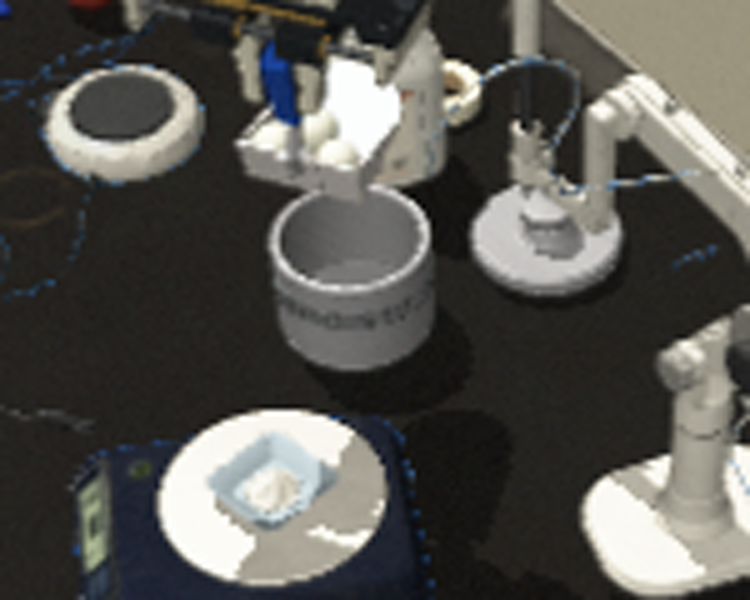

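View pics/t23.png

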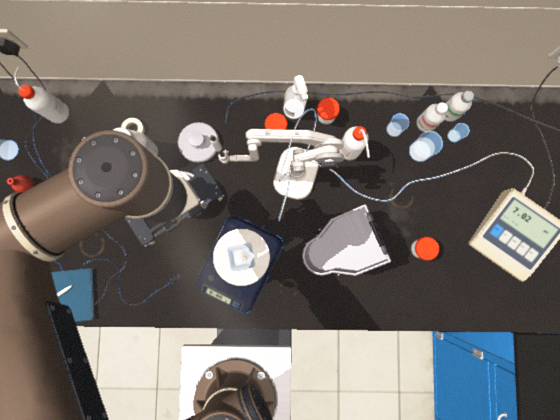

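Run:
```python
from h import *
rows2([(.522,.110,.175,2.172,4,'l')],1)
```

```text
off [[0.001, 0.02, -0.003], [0.001, 0.02, -0.003], [0.001, 0.02, -0.003], [0.001, 0.02, -0.003]] roll [0.0, 0.001, -0.0, 0.0] MAX 0.02
end [0.5217 0.1097 0.1753] 2.172 4 rows
```

Request:
move_arm([
  [0.001, 0.02, -0.003],
  [0.001, 0.02, -0.003],
  [0.001, 0.02, -0.003],
  [0.001, 0.018, -0.003],
], jaw=[1, 1, 1, 1], roll=[0, 0, 0, 0])

```text
t: 38.38
eef_pos: [0.5217, 0.1099, 0.1768]
ee_rot: [-1.586, -0.017, 2.173]
force: [0.1, 0.5, -3.4]
width: 0.0199
```

Request:
move_arm([
  [0, 0, 0],
  [0, 0, 0],
  [0, 0, 0],
], jaw=[1, 1, 1], roll=[0, 0, 0], grip_force=6)

```text
t: 38.75
eef_pos: [0.5223, 0.1101, 0.1783]
ee_rot: [-1.587, -0.017, 2.173]
force: [-0.4, -0.9, -3.5]
width: 0.0198
```

```bash
python3 look.py s24 180 330 110 230 scoop_nose scoop_grip scoop grinding_jar
```

```text
[0.5223 0.1101 0.1783] [-1.587 -0.017  2.173] 0.0198 [-0.4 -0.9 -3.5] 38.75
scoop_nose [(array([0.6188, 0.1773, 0.1573]), 0.89)]
scoop_grip [(array([0.5241, 0.1099, 0.2367]), 0.74), (array([0.5497, 0.109 , 0.1488]), 0.43)]
scoop [(array([0.5731, 0.1454, 0.1353]), 0.88)]
grinding_jar [(array([5.912e-01, 1.546e-01, 1.000e-04]), 0.84), (array([ 0.4766, -0.3669,  0.1807]), 0.73)]
```

View pics/s24.png

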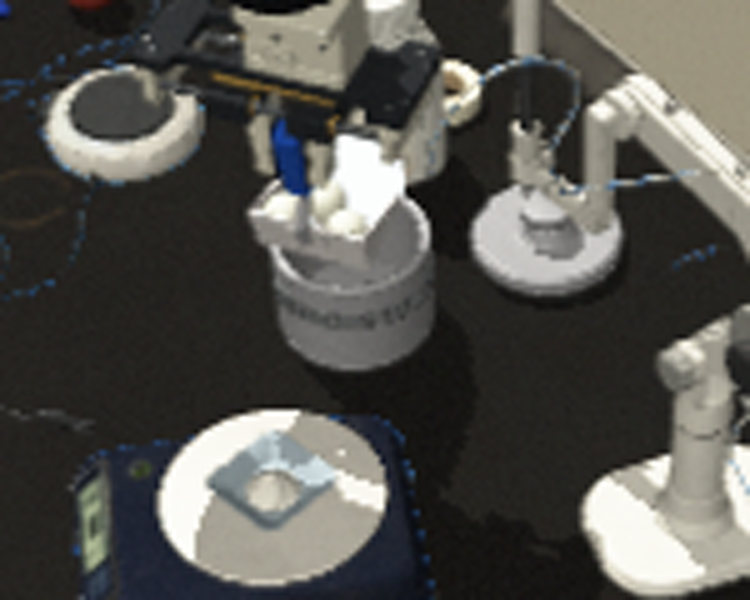

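Request:
move_arm([
  [0, 0, 0],
  [0, 0, 0],
  [0, 0, 0],
], jaw=[1, 1, 1], roll=[0, 0, 0], grip_force=4)

```text
t: 39.38
eef_pos: [0.5217, 0.11, 0.1772]
ee_rot: [-1.586, -0.017, 2.173]
force: [-0.9, -0.4, -3.8]
width: 0.0205
```

```bash
python3 look.py s25 180 330 110 230 scoop_nose scoop_grip scoop
```

```text
[0.5217 0.11   0.1772] [-1.586 -0.017  2.173] 0.0205 [-0.9 -0.4 -3.8] 39.375
scoop_nose [(array([0.6079, 0.1742, 0.1381]), 0.78), (array([ 0.4273, -0.2622,  0.0311]), 0.63), (array([7.180e-01, 2.997e-01, 4.000e-04]), 0.53)]
scoop_grip [(array([0.5576, 0.1367, 0.1284]), 0.4)]
scoop [(array([0.5565, 0.1374, 0.1297]), 0.77), (array([0.5166, 0.1385, 0.1441]), 0.47), (array([0.5414, 0.102 , 0.1429]), 0.46)]
```

Request:
move_arm([
  [0, 0, 0],
  [0, 0, 0],
], jaw=[1, 1], roll=[0, 0], grip_force=3.3)

```text
t: 39.83
eef_pos: [0.5218, 0.11, 0.1773]
ee_rot: [-1.586, -0.017, 2.173]
force: [-0.7, 0.0, -3.9]
width: 0.0201
```

```bash
python3 look.py s26 180 330 110 230 scoop_nose scoop_grip scoop
```

```text
[0.5218 0.11   0.1773] [-1.586 -0.017  2.173] 0.0201 [-0.7  0.  -3.9] 39.825
scoop_nose [(array([0.6067, 0.1724, 0.1375]), 0.66)]
scoop_grip [(array([0.5224, 0.1073, 0.2348]), 0.6)]
scoop [(array([0.5582, 0.1371, 0.1284]), 0.92)]
```

View pics/s26.png

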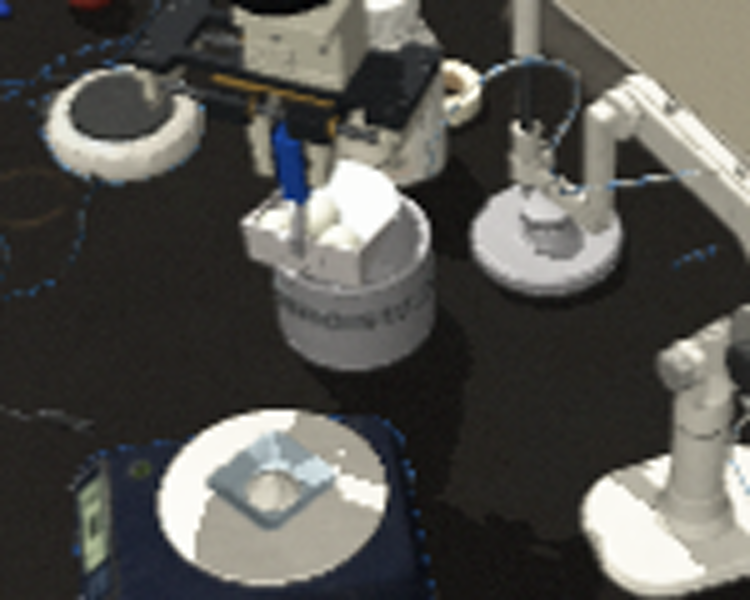

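Request:
move_arm([
  [0, 0, 0.003],
  [0, 0, 0.004],
  [0, 0, 0.003],
  [0, 0, -0.018],
  [0, 0, 0],
], jaw=[1, 1, 1, 1, 1], roll=[0, 0, 0, 0, 0])

```text
t: 40.65
eef_pos: [0.5295, 0.1152, 0.1773]
ee_rot: [-1.586, -0.017, 2.173]
force: [-0.5, -0.4, -3.1]
width: 0.0196
```

```bash
python3 look.py s27 180 330 110 230 scoop_nose scoop_grip scoop
```

```text
[0.5295 0.1152 0.1773] [-1.586 -0.017  2.173] 0.0196 [-0.5 -0.4 -3.1] 40.65
scoop_nose [(array([0.5993, 0.1698, 0.1186]), 0.96)]
scoop_grip [(array([0.5302, 0.1112, 0.2344]), 0.71), (array([0.5416, 0.0991, 0.1411]), 0.24)]
scoop [(array([0.5491, 0.1297, 0.118 ]), 0.88)]
```

View pics/s27.png

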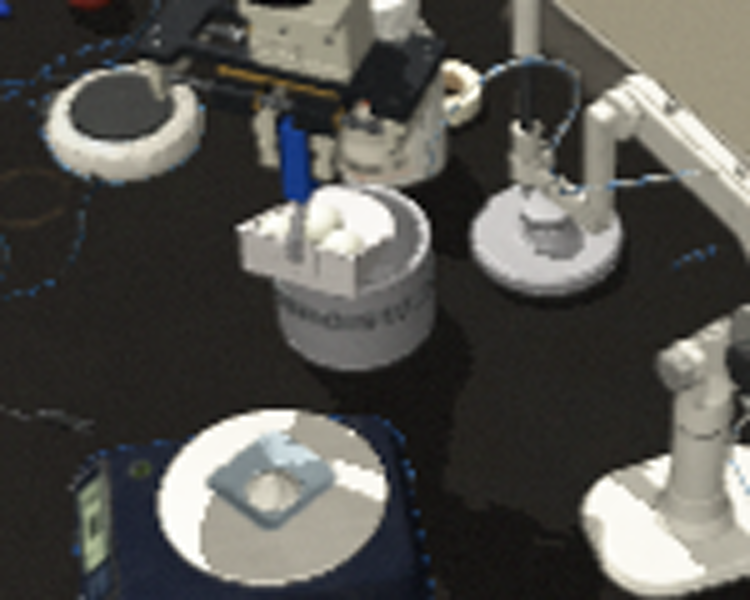

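Request:
move_arm([
  [0, 0.006, 0.004],
  [0, 0.007, 0.005],
  [0, 0.005, 0.004],
], jaw=[1, 1, 1], roll=[0, 0, 0])

```text
t: 41.22
eef_pos: [0.5173, 0.1072, 0.1591]
ee_rot: [-1.586, -0.017, 2.173]
force: [-2.4, 0.2, 5.2]
width: 0.0198
```

```bash
python3 look.py s28 180 330 110 230 scoop_nose scoop_grip scoop
```

```text
[0.5173 0.1072 0.1591] [-1.586 -0.017  2.173] 0.0198 [-2.4  0.2  5.2] 41.225
scoop_nose [(array([0.5589, 0.1441, 0.0816]), 0.85), (array([ 0.4739, -0.3666,  0.1814]), 0.56)]
scoop_grip [(array([0.5108, 0.1029, 0.2148]), 0.86), (array([0.5616, 0.1406, 0.084 ]), 0.23)]
scoop [(array([0.5093, 0.1034, 0.0946]), 0.75)]
```

View pics/s28.png

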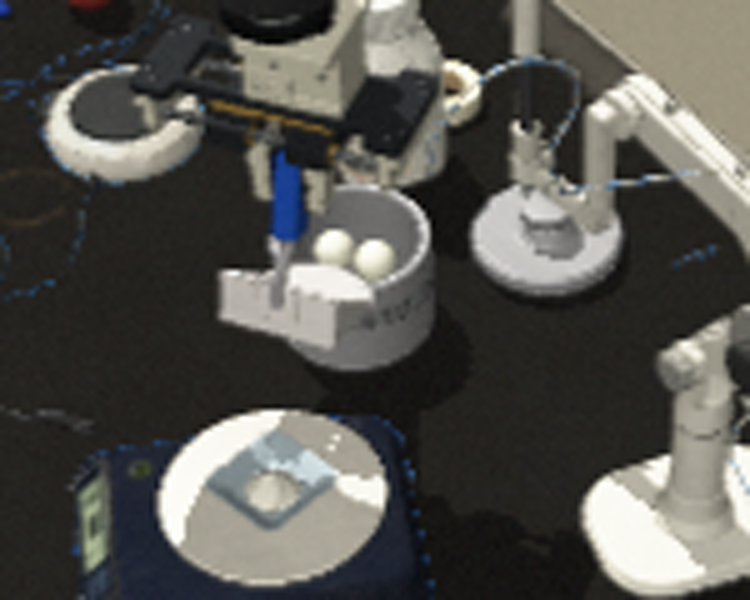

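Request:
move_arm([
  [0, -0.006, 0],
  [0, -0.02, 0],
  [0, -0.03, 0.005],
  [0, -0.03, 0.02],
], jaw=[1, 1, 1, 1], roll=[0, 0, 0, 0], grip_force=20)

```text
t: 41.92
eef_pos: [0.4973, 0.0916, 0.2458]
ee_rot: [-1.586, -0.017, 2.173]
force: [0.5, 0.5, -2.0]
width: 0.02
```

```bash
python3 look.py s29 180 330 90 230 scoop_nose scoop_grip scoop ball0 grinding_jar
```

```text
[0.4973 0.0916 0.2458] [-1.586 -0.017  2.173] 0.02 [ 0.5  0.5 -2. ] 41.925
scoop_nose [(array([0.5414, 0.1261, 0.1668]), 0.92)]
scoop_grip [(array([0.494 , 0.0886, 0.3022]), 0.58)]
scoop [(array([0.4912, 0.0898, 0.1812]), 0.96)]
ball0 [(array([0.5981, 0.1673, 0.02  ]), 0.59), (array([0.5869, 0.1949, 0.0246]), 0.4), (array([0.4914, 0.0911, 0.1851]), 0.2)]
grinding_jar [(array([0.5923, 0.1571, 0.0026]), 0.72), (array([0.7576, 0.1264, 0.0009]), 0.49)]
```

View pics/s29.png

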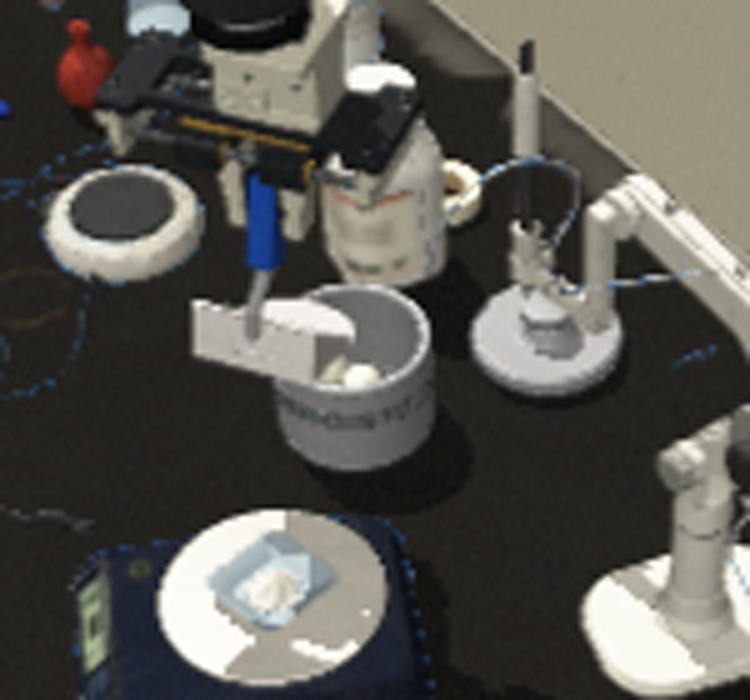

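Run:
```python
from h import *
rows2([(.48,.16,.235,2.172,2,'l'),(.445,.265,.13,2.172,4,'l'),(.445,.265,.084,2.172,2,'l')],1)
```

```text
off [[0.033, 0.005, -0.012], [0.033, 0.006, -0.013], [0.026, 0.027, -0.007], [0.026, 0.026, -0.007], [0.026, 0.027, -0.008]] roll [0.0, 0.001, -0.0, -0.0, -0.0] MAX 0.033
off [[0.026, 0.027, -0.007], [-0.0, 0.023, 0.0], [-0.001, 0.023, 0.001]] roll [-0.0, -0.0, -0.0] MAX 0.027
end [0.4451 0.2645 0.0839] 2.1717 8 rows
```

Request:
move_arm([
  [0.033, 0.005, -0.012],
  [0.033, 0.006, -0.013],
  [0.026, 0.027, -0.007],
  [0.026, 0.026, -0.007],
  [0.026, 0.027, -0.008],
], jaw=[1, 1, 1, 1, 1], roll=[0, 0, 0, 0, 0], grip_force=30)

```text
t: 42.85
eef_pos: [0.4537, 0.2395, 0.1552]
ee_rot: [-1.584, -0.017, 2.173]
force: [0.3, 0.6, -0.0]
width: 0.0198
```

Request:
move_arm([
  [0.026, 0.027, -0.007],
  [0, 0.023, 0],
  [0, 0.02, 0],
], jaw=[1, 1, 1], roll=[0, 0, 0])

```text
t: 43.22
eef_pos: [0.4448, 0.2658, 0.0854]
ee_rot: [-1.583, -0.016, 2.174]
force: [-0.6, -0.1, -1.0]
width: 0.0198
```

```bash
python3 look.py s30 120 300 80 220 scoop_nose scoop_grip scoop ball0 grinding_jar
```

```text
[0.4448 0.2658 0.0854] [-1.583 -0.016  2.174] 0.0198 [-0.6 -0.1 -1. ] 43.225
scoop_nose [(array([0.4865, 0.2982, 0.0074]), 0.88)]
scoop_grip [(array([0.4425, 0.2634, 0.1407]), 0.8), (array([ 0.4279, -0.262 ,  0.0326]), 0.5)]
scoop [(array([0.4364, 0.2645, 0.0218]), 0.81)]
ball0 [(array([0.5986, 0.1671, 0.0204]), 0.36)]
grinding_jar [(array([0.5903, 0.1563, 0.0039]), 0.65)]
```

View pics/s30.png

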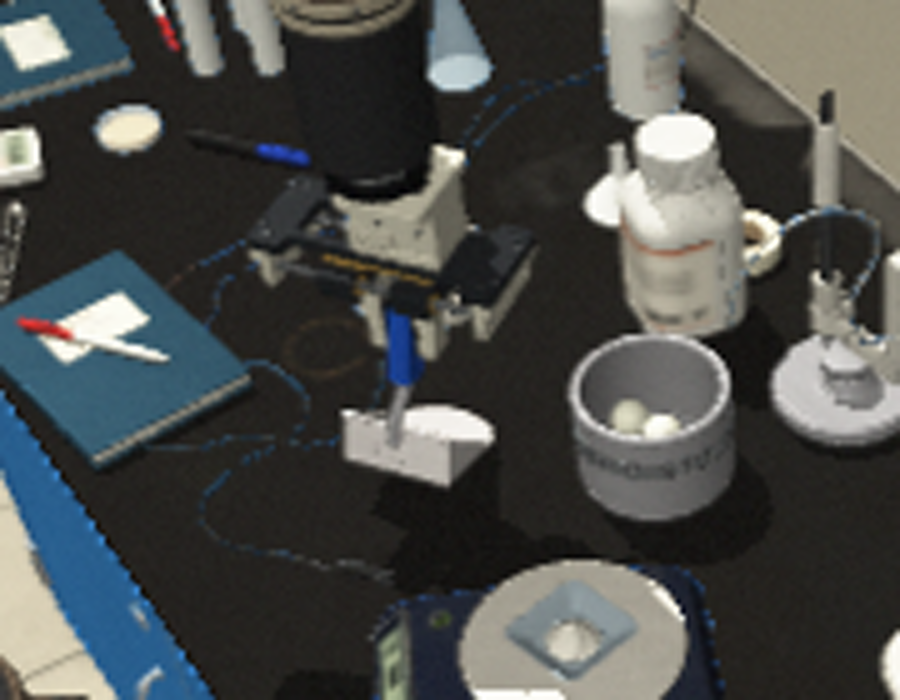

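Request:
move_arm([
  [0, 0.008, 0],
  [0, 0.005, 0.01],
  [0, 0.006, 0.01],
  [0, 0.0065, 0.01],
  [0, 0.008, 0.01],
], jaw=[1, 1, 1, 1, 1], roll=[0, 0, 0, 0, 0], grip_force=5)

```text
t: 44.15
eef_pos: [0.4123, 0.2438, 0.0535]
ee_rot: [-1.587, -0.017, 2.173]
force: [-1.3, 2.4, 8.3]
width: 0.0201
```

```bash
python3 look.py s31 120 300 80 220 scoop_nose scoop_grip scoop
```

```text
[0.4123 0.2438 0.0535] [-1.587 -0.017  2.173] 0.0201 [-1.3  2.4  8.3] 44.15
scoop_nose [(array([0.4868, 0.2994, 0.0021]), 0.67)]
scoop_grip [(array([0.4103, 0.2397, 0.112 ]), 0.64), (array([ 4.440e-01, -5.454e-01,  3.000e-04]), 0.57)]
scoop [(array([4.324e-01, 2.612e-01, 4.000e-04]), 0.84), (array([ 0.4292, -0.2635,  0.0285]), 0.62), (array([ 0.473 , -0.3657,  0.183 ]), 0.38)]
```

View pics/s31.png

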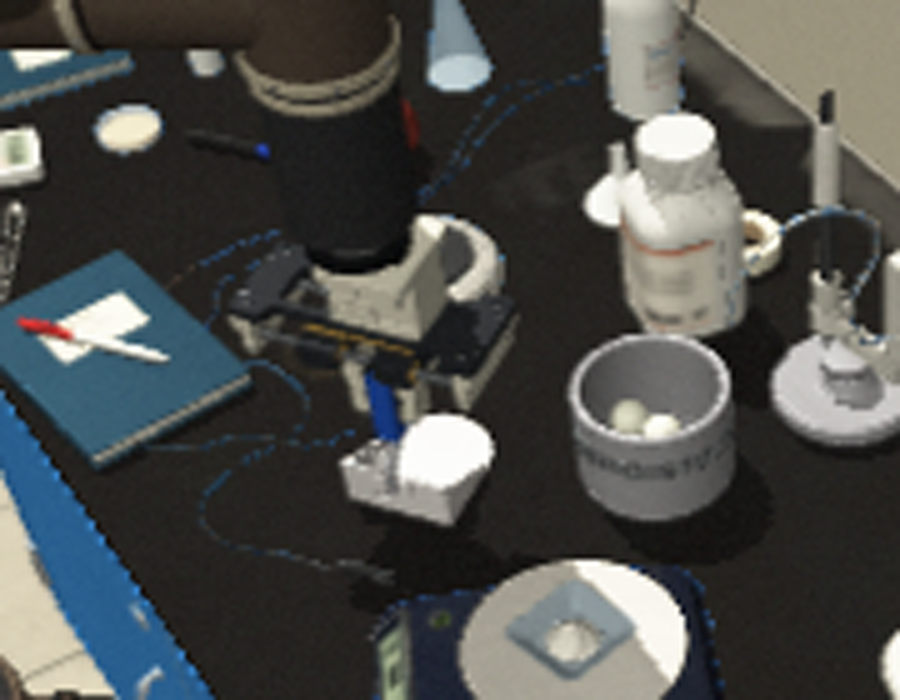

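Request:
move_arm([
  [0, 0.001, 0.002],
  [0, 0, 0],
  [0, 0, 0],
  [0, -0.002, 0],
  [0, -0.01, 0],
], jaw=[1, 0.6, 0.4, 0.4, 0.4], roll=[0, 0, 0, 0, 0])

```text
t: 44.98
eef_pos: [0.4107, 0.2421, 0.0644]
ee_rot: [-1.584, -0.017, 2.173]
force: [-0.3, -0.4, 0.9]
width: 0.0513
```

Request:
move_arm([
  [0, -0.03, 0],
  [0, -0.04, 0],
  [0, -0.05, 0],
  [0.04, -0.03, 0],
  [0.06, 0, 0],
], jaw=[0.4, 0.4, 0.4, 0.4, 0.4], roll=[0, 0, 0, 0, 0])

```text
t: 45.6
eef_pos: [0.3548, 0.3229, 0.2201]
ee_rot: [-1.592, -0.02, 2.17]
force: [-0.3, 0.9, -1.6]
width: 0.0524
```

```bash
python3 look.py s32 120 300 80 220 scoop_nose scoop_grip scoop ball0
python3 - <<'E'
from h import *
import cv2
f=arm.grab_frame("top"); cv2.imwrite("pics/t32.png",f["pixels"])
g=arm.grab_frame("scene"); cv2.imwrite("pics/s32f.png",g["pixels"])
for x in (f,g):
  for th in ["ball0","tray_toe","tray_handle","scoop"]: print(th,[(np.round(d["position"],4),round(d["p"],2)) for d in arm.landmark_of(x,th)][:4])
E
```

```text
[0.3548 0.3229 0.2201] [-1.592 -0.02   2.17 ] 0.0524 [-0.3  0.9 -1.6] 45.6
scoop_nose [(array([ 0.487 ,  0.3019, -0.0006]), 0.69), (array([ 0.473 , -0.3668,  0.1804]), 0.44)]
scoop_grip [(array([0.4103, 0.2446, 0.1123]), 0.56)]
scoop [(array([0.4355, 0.2636, 0.0188]), 0.53)]
ball0 [(array([ 0.4488, -0.3158,  0.0011]), 0.46), (array([0.5978, 0.17  , 0.0217]), 0.42), (array([0.4356, 0.2645, 0.0195]), 0.22)]
ball0 [(array([0.5882, 0.1912, 0.0295]), 0.62), (array([0.5995, 0.164 , 0.0298]), 0.61)]
tray_toe [(array([ 0.4038, -0.2115,  0.0278]), 0.61), (array([ 0.4276, -0.2631,  0.032 ]), 0.52)]
tray_handle [(array([ 0.4738, -0.3689,  0.1833]), 0.88)]
scoop [(array([0.438 , 0.261 , 0.0037]), 0.85), (array([0.4359, 0.2616, 0.0192]), 0.53)]
ball0 [(array([0.5981, 0.1702, 0.0202]), 0.57), (array([ 0.7266, -0.3379, -0.0015]), 0.42), (array([0.5843, 0.1925, 0.0235]), 0.38)]
tray_toe [(array([ 0.4045, -0.2063,  0.0248]), 0.87)]
tray_handle [(array([ 0.4746, -0.3675,  0.1823]), 0.93), (array([7.560e-01, 1.342e-01, 2.000e-04]), 0.21)]
scoop [(array([ 0.4366,  0.2629, -0.0022]), 0.69)]
```

View pics/s32.png

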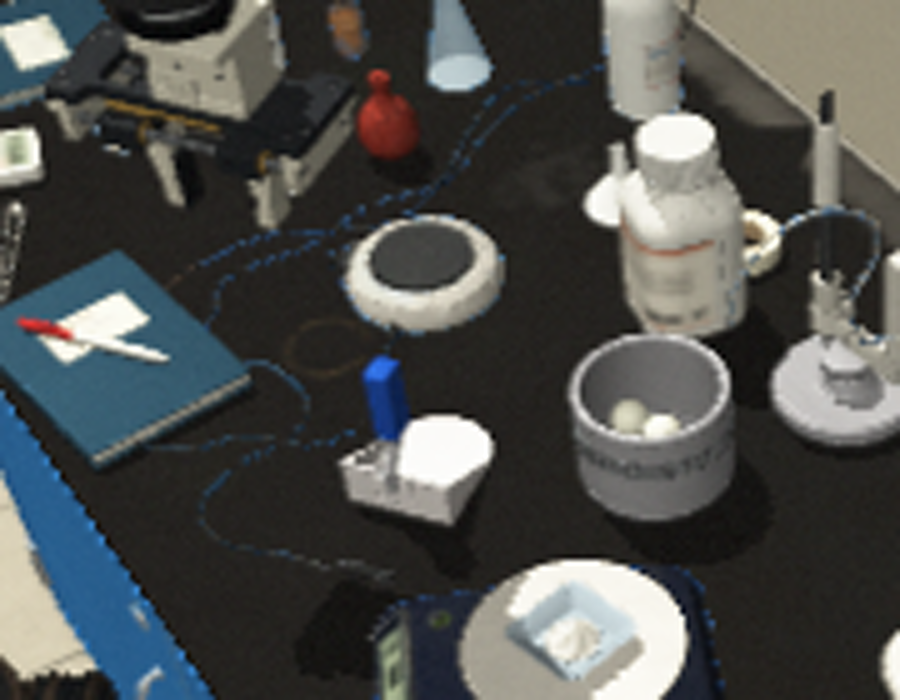

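View pics/t32.png

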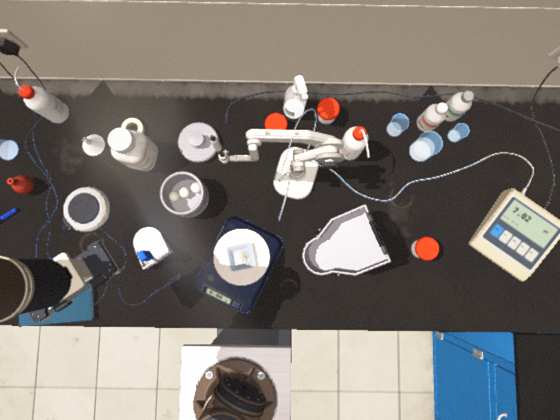

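Run:
```python
import cv2
a=cv2.imread("pics/t32.png"); cv2.imwrite("pics/t32c.png",cv2.resize(a[165:275,120:230],None,fx=5,fy=5,interpolation=cv2.INTER_CUBIC))
```

```text
(no output)
```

View pics/t32c.png

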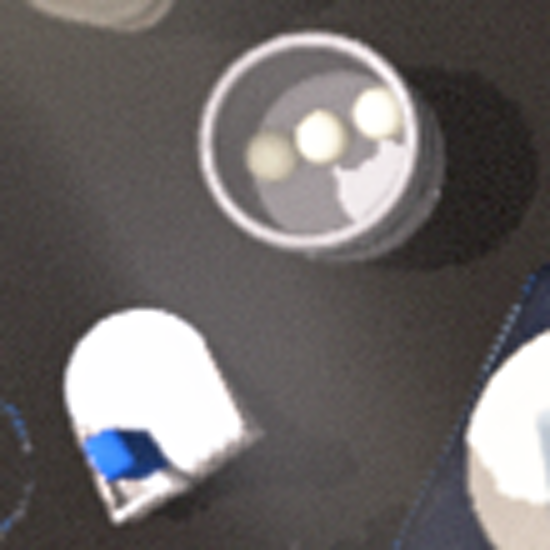

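Request:
move_arm([
  [0, 0, 0],
  [0, 0, 0],
], jaw=[0.4, 0.4], roll=[0, 0])

```text
t: 46.6
eef_pos: [0.354, 0.3215, 0.2161]
ee_rot: [-1.586, -0.017, 2.173]
force: [-1.1, -0.5, 1.0]
width: 0.0523
```

```bash
python3 -c "
from station import arm
print(arm.get_state()['t'],arm.job_done())"
```

```text
the job is handed in; nothing more can be done
46.6 None
```

The job is done and handed in at 46.6 s. The tray is tipped to its stop, all three balls went into the jar in one scoopful, and the scoop stands upright on the worktop with nothing touching it.

Last checks before handing in:
- **Balls:** the top view shows three balls in the jar and an empty scoop. The scene camera shows only two, because the jar wall hides the third.
- **Tray:** it is empty and still tipped. The handle measures about z = 0.183 m against 0.184 m expected at the stop.
- **Scoop:** it stands level at about (0.437, 0.262), with its underside within about 4 mm of the worktop. The networks' first reading put the origin about 19 mm high; later top and scene readings gave +4 and -2 mm, and the picture shows it standing flat.
- **Jar:** it measures within about 2 mm of where it started.

What did not go to plan:
- **Fingertip position:** the fingertips sit about 39 mm short of the reported TCP, so my first grasp of the handle closed on nothing. I corrected for it after that.
- **Joint limit:** a wrong turn drove the last joint into its limit and tilted the tool. I worked it back to about 1° from vertical, which cost roughly 6 s.
- **Tray stop:** pressing against the stop briefly read about 73 N at the wrist, under the 120 N limit.
- **Pouring:** the scoop swung down in the loosened grip. Its underside touched the jar rim lightly, at about 5 N. The fall began roughly 30 mm above the rim, higher than I intended.

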